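Put away the wheels and hang up the covers of the model lorries

TASK

Put the lorry wheels away in the jar: lift off its loose cap and stand it in the steel dish, tip the wheel scoop over the jar's mouth to about 45 degrees and hold it there until every wheel has slid into the jar, stand the scoop level on the bench again and put the cap straight back on the jar. Hang every truck cover astride the drying rail, lengthwise along the rod (before or after the wheels), and leave everything at rest and the glue, paint and screwdriver where they are; the jar may get knocked aside while you work, so keep an eye on it.

Things in the scene. Friction and masses are not known exactly. Their poses are not given: they have to be found in the camera images.
- rail_mid (a point): Middle of the drying rail's rod, on its axis. Fixed stand: one level aluminium rod, 12 mm thick, axis 115 mm above the bench, 360 mm free between two pale wooden uprights (16 mm thick along the rod, 36 mm wide, 135 mm tall, on feet 80 mm long across the rod, 30 mm wide, 14 mm high). The point's y axis runs along the rod, z is up.
- cover1: Truck cover (up to 3 alike, some absent): rigid sandy upturned U, open below and at both ends, 84 mm long (x), 58 wide (y), 42 high, walls 3, 35 g. Sides upright for 31 mm, then sloping to a flat roof 30 wide, its underside at 39 mm. Origin: mid length and width, at the lower edges; z to the roof. Starts on the bench. Hung with x along the rod, its origin is 33 mm below the rod's axis.
- cover2: Truck cover (up to 3 alike, some absent): rigid sandy upturned U, open below and at both ends, 84 mm long (x), 58 wide (y), 42 high, walls 3, 35 g. Sides upright for 31 mm, then sloping to a flat roof 30 wide, its underside at 39 mm. Origin: mid length and width, at the lower edges; z to the roof. Starts on the bench. Hung with x along the rod, its origin is 33 mm below the rod's axis.
- cover3: Truck cover (up to 3 alike, some absent): rigid sandy upturned U, open below and at both ends, 84 mm long (x), 58 wide (y), 42 high, walls 3, 35 g. Sides upright for 31 mm, then sloping to a flat roof 30 wide, its underside at 39 mm. Origin: mid length and width, at the lower edges; z to the roof. Starts on the bench. Hung with x along the rod, its origin is 33 mm below the rod's axis.
- jar: Clear round plastic screw-top jar, loose, about 250 g: body 76 mm in diameter up to 58 mm, shoulder narrowing to a neck 56 mm outside and 49 mm inside, rim 88 mm above the bench. Origin: centre of its underside (inner floor 3.5 mm above it); z up.
- jar_mouth (a point): Centre of the jar's open mouth, level with the rim (88 mm above the jar's underside).
- cap: The jar's black cap, unscrewed, just resting on the neck at the start: disc with skirt, 66 mm outside, 61 mm inside the skirt (2.5 mm of play all round the neck), 22 mm high, skirt 18 mm deep, 30 g. Origin: centre of the skirt's lower edge; z up through the closed top. Seated, its origin is 18 mm below the jar's mouth; it lifts straight off.
- dish: Shallow round steel dish fixed to the bench: flat inner floor about 84 mm across, 2.5 mm above the bench, flared rim 100 mm across and 8 mm high. Origin: centre of its underside. The cap stands in it, closed side up.
- tray: The scoop: loose white plastic trough, 50 g plus wheels, 130 mm long (x), 42 mm wide outside, 36 inside (y), floor 3 mm, walls 3 mm thick, their tops 20 mm above the underside, on both long sides and at the +x end; the -x end is open for pouring and starts roughly towards the robot. Origin: centre of its underside; z up. Grasp it from above across its width.
- tray_lip (a point): Middle of the edge of the scoop's floor at its open pouring end (65 mm from the tray's origin along -x, 3 mm above its underside).
- wheel1: Lorry wheel (up to 4 alike, some absent) lying flat in a row in the scoop: black disc with sand-coloured hub, 26 mm across, 10 mm thick, 10 g. Origin: centre of its underside. Wheels stay put while the scoop is level and moved calmly, and slide down its floor once it is tipped beyond 25 to 36 degrees.
- wheel2: Lorry wheel (up to 4 alike, some absent) lying flat in a row in the scoop: black disc with sand-coloured hub, 26 mm across, 10 mm thick, 10 g. Origin: centre of its underside. Wheels stay put while the scoop is level and moved calmly, and slide down its floor once it is tipped beyond 25 to 36 degrees.
- wheel3: Lorry wheel (up to 4 alike, some absent) lying flat in a row in the scoop: black disc with sand-coloured hub, 26 mm across, 10 mm thick, 10 g. Origin: centre of its underside. Wheels stay put while the scoop is level and moved calmly, and slide down its floor once it is tipped beyond 25 to 36 degrees.
- wheel4: Lorry wheel (up to 4 alike, some absent) lying flat in a row in the scoop: black disc with sand-coloured hub, 26 mm across, 10 mm thick, 10 g. Origin: centre of its underside. Wheels stay put while the scoop is level and moved calmly, and slide down its floor once it is tipped beyond 25 to 36 degrees.
- glue: Bystander: clear glue bottle with a green cap, 38 mm across, 78 mm tall. Origin: centre of its underside. To be left alone.
- paint: Bystander: small glass paint jar with a black cap, 42 mm across, 48 mm tall. Origin: centre of its underside. To be left alone.
- driver: Bystander: screwdriver, 150 mm long, lying on the bench beyond the rail. Origin on its axis. To be left alone.
There are look-alikes about, which are no part of the job. What is shaped like the cover1 but black or red is not meant.

How it is judged:
By the outcome, as a careful person would: the job done as asked, in the order asked, and still so for the second after the job is handed in, with the robot touching nothing.
Of cover1, cover2, cover3 only 2 to 3 are there at a start; the rules pass over those that are not, and their reading is None.
Of wheel1, wheel2, wheel3, wheel4 only 2 to 4 are there at a start; the rules pass over those that are not, and their reading is None.
At some moment in a run one of jar may be knocked a few centimetres aside while the robot is not near it.
It also fails if it takes over 208 s, if anything falls off the work surface, if the arm or the gripper's body presses on something with over 40 N, if the wrist force passes 120 N, or if a joint passes its speed limit or range.

ROBOT

A 7-joint arm with a two-finger parallel gripper is mounted at the origin on the work surface. World frame = base frame: x ahead of the robot, y to its left, z up, the work surface at z = 0. Lengths are in m, angles in rad, forces in N, time in s.
With the tool pointing down it reaches from about 0.35 to 0.9 m from the base axis. Payload 19.9 kg.
Tool frame: the origin (TCP) lies midway between the tips of the shut fingers; the grasp point (between the pads) lies 19 mm behind it (robot.grip_point_offset is the distance from the TCP to the grasp point, in m); z points along the fingers, x is the direction in which the jaws open and shut, and the axes are right-handed (so a half turn about z gives the same grasp; the last joint's range is limited). The gripper opens to 85 mm and grips with 20 to 120 N. Pads are 22 mm wide; open, the fingers measure 114 mm over their backs; the gripper's body (76 mm by 85 mm) begins 54 mm behind the grasp point. The pads swing forward as they close: fully open they stand 13 mm farther back than shut.
Start: joints at [-1.264, 0.417, -0.01, 1.614, 0.005, 1.111, -0.053], TCP at [0.213, 0.588, 0.211] pointing down, gripper open.
Joint ranges: [-2.81, 2.81], [-0.39, 2.02], [-1.27, 1.25], [0.06, 2.57], [-1.19, 4.33], [0.19, 2], [-2.82, 2.82]. Speed limits (rad/s): [1.89, 1.89, 2.39, 2.39, 3.01, 3.01, 3.01].

INTERFACE

Orientations are given as a unit quaternion [w, x, y, z].
In Python, from cell import robot gives the robot as it stands.
- The arm moves only by the shell command python3 -m crank 'ROWS' [FORCE]. ROWS is text: rows parted by semicolons, each of 7 numbers parted by spaces: the finger opening in m, from 0 to 0.0854, then the shift along the tool's x, y, z in m, then the turn, a rotation vector about the tool's x, y, z in degrees. In form: gripper x y z rx ry rz; .... A call has 1 to 12 rows; each row is the pose to reach, as a shift and turn from the pose commanded when the call began, along the tool's axes at that moment; what a row does not reach only later rows make up. A row lasts 1/10 s, in which the tool goes at most 50 mm and 8.59 degrees, less where a joint would pass 70% of its speed; a pose out of reach is approached as far as the arm can. A call with a gripper value outside its range is refused whole. The fingers move at their own pace and stop on an object; FORCE is the grip in N (left out, the last holds). Time passes only in rows, so rows that repeat a pose let the fingers close. It gives the time, the measured TCP pose, the force and the opening at its end, in the units of the state.
- robot.get_obs(): the state, without advancing time (a new reading comes with each control period).
- robot.snapshot(name): name is "side" or "top"; returns the picture (420x560x3 uint8, red, green, blue); there is no depth.
- robot.camera_info(name): a dict with "intrinsics" (3x3 intrinsics, pixels), "k1" (the pictures are not rectified: a ray, as slopes to the right and down, at radius r is drawn at 1 + k1 r^2 times it, then the intrinsics apply), "pose" (4x4, takes a point from camera to world coordinates). Camera axes: x right, y up, looking along -z (the intrinsics and any distortion apply to the point x, -y, -z); pixel columns grow to the right and rows downward; lengths in m; the calibration is good to about 2 mm. A picture is of the moment at which its call begins. camera_info takes no time and is no camera call.
- robot.job_done(): hands the job in, once; it reports no verdict.
The state is a dict: "time_s": time; "q": joint angles; "dq": joint speeds; "joint_efforts": joint torques, N m; "position": TCP position; "tcp_rot": TCP orientation; "contact_force": force on the tool from outside, world axes, zero at the start; "ft_torque": the same for the moment, N m; "gripper_width": opening from 0.0 (shut) to 1.0 (fully open).
Only numpy, scipy, OpenCV 4.12 (cv2) and the standard library are available. Lean on these libraries where they do the work, as an engineer would, in place of code of your own. Each camera call takes 0.05 s, during which the arm holds its last target.

## Working session

There is one attempt and no reset: what is moved stays moved. The work goes in short steps, Python scripts to look and compute and a shell command to move; the robot and the scene stay as the last step left them, time stands still between calls to the robot, and variables do not carry over. Pictures are saved under pics/ and viewed, and the job is handed in when it is done.

```bash
ls; mkdir -p pics; python3 - <<'E'
from cell import robot
import cv2
print(robot.get_obs())
for n in("side","top"):
    cv2.imwrite(f"pics/{n}0.png",robot.snapshot(n)[:,:,::-1]); i=robot.camera_info(n); print(n,i)
E
```

```text
pics
{'time_s': 0.0, 'q': array([-1.26449394,  0.41798828, -0.0103303 ,  1.61417213,  0.00466817,
        1.11068624, -0.05301411]), 'dq': array([ 1.50325501e-03,  8.88885222e-05, -4.22026411e-04, -4.08782378e-04,
        1.21479418e-03,  6.12186936e-05, -2.01215996e-04]), 'joint_efforts': array([ 5.58605661e-04, -8.64457512e+01,  6.79121967e-01, -4.34908104e+01,
        1.91003387e-02,  7.34529400e-03, -8.32180575e-06]), 'position': array([0.2128816 , 0.58723406, 0.21025207]), 'tcp_rot': array([ 3.74049553e-04,  8.18787966e-01,  5.74095714e-01, -4.88113956e-04]), 'contact_force': array([-0.28174632, -0.32530431,  0.25315904]), 'ft_torque': array([-0.05877709, -0.04307768, -0.05776249]), 'gripper_width': 0.995986950707088}
side {'intrinsics': array([[493.69160464,   0.        , 272.70499677],
       [  0.        , 493.69160464, 220.02574319],
       [  0.        ,   0.        ,   1.        ]]), 'k1': -0.139587681195475, 'pose': array([[ 0.99415155,  0.07657794, -0.07614791,  0.45462153],
       [-0.10780327,  0.74558202, -0.65763661, -0.73849601],
       [ 0.00641406,  0.66199945,  0.74947687,  0.88003759],
       [ 0.        ,  0.        ,  0.        ,  1.        ]])}
top {'intrinsics': array([[468.79617796,   0.        , 279.88342603],
       [  0.        , 468.79617796, 209.39623803],
       [  0.        ,   0.        ,   1.        ]]), 'k1': 0.050220509099455066, 'pose': array([[-0.00455664,  0.99400092, -0.10927676,  0.42464017],
       [-0.99989522, -0.00302741,  0.01415591, -0.03099773],
       [ 0.01374016,  0.10932981,  0.99391056,  1.04666091],
       [ 0.        ,  0.        ,  0.        ,  1.        ]])}
```

View pics/side0.png

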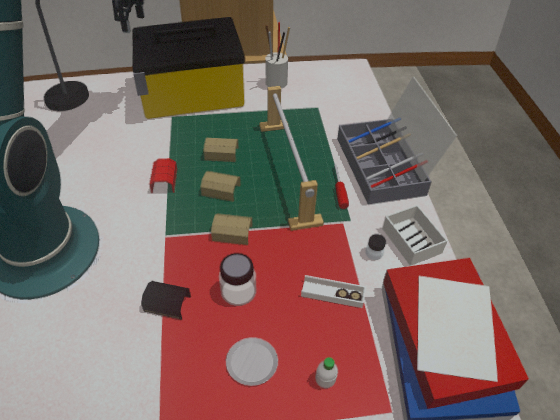

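View pics/top0.png

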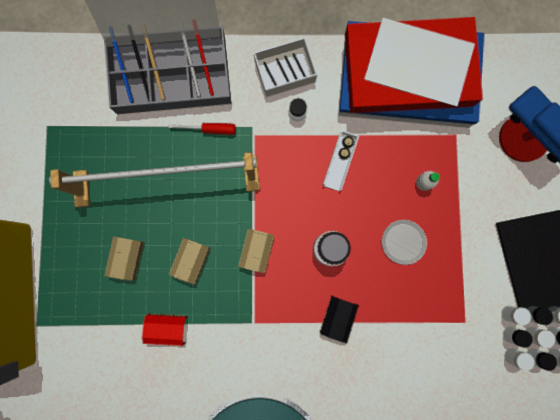

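```bash
cat > h.py <<'E'
from cell import robot
import numpy as np, cv2
from scipy.spatial.transform import Rotation as R
CI={n:robot.camera_info(n) for n in("side","top")}
def proj(n,p):
    c=CI[n];P=np.atleast_2d(p);M=np.linalg.inv(c["pose"]);q=P@M[:3,:3].T+M[:3,3]
    x=q[:,0]/-q[:,2];y=-q[:,1]/-q[:,2];r2=x*x+y*y;f=1+c["k1"]*r2
    K=c["intrinsics"];return np.c_[K[0,0]*x*f+K[0,2],K[1,1]*y*f+K[1,2]]
def ray(n,uv):
    c=CI[n];K=c["intrinsics"];x=(uv[0]-K[0,2])/K[0,0];y=(uv[1]-K[1,2])/K[1,1]
    a,b=x,y
    for _ in range(20):
        f=1+c["k1"]*(a*a+b*b);a,b=x/f,y/f
    d=c["pose"][:3,:3]@np.array([a,-b,-1.]);return c["pose"][:3,3],d
def at(n,uv,z):
    o,d=ray(n,uv);return o+d*(z-o[2])/d[2]
def tri(a,b):
    o1,d1=ray("side",a);o2,d2=ray("top",b)
    s=np.linalg.lstsq(np.c_[d1,-d2],o2-o1,rcond=None)[0]
    p,q=o1+d1*s[0],o2+d2*s[1];return (p+q)/2,np.linalg.norm(p-q)
def snap(n,name,crop=None,s=1):
    im=robot.snapshot(n)[:,:,::-1].copy()
    if crop: x0,y0,x1,y1=crop; im=im[y0:y1,x0:x1]
    im=cv2.resize(im,None,fx=s,fy=s,interpolation=cv2.INTER_CUBIC);cv2.imwrite(f"pics/{name}.png",im)
def pose():
    o=robot.get_obs();q=o["tcp_rot"];return np.array(o["position"]),R.from_quat([q[1],q[2],q[3],q[0]]),o
def down(yaw):  # tool x along (cos,sin), z down
    c,s=np.cos(yaw),np.sin(yaw);return R.from_matrix(np.array([[c,s,0],[s,-c,0],[0,0,-1.]]))
def go(p,rot):
    """print tool shift(mm) & rotvec deg from measured pose"""
    p0,r0,o=pose();d=r0.inv().apply(np.array(p)-p0);w=(r0.inv()*rot).as_rotvec(degrees=True)
    print("t%.1f at"%o["time_s"],p0.round(4),"shift m",d.round(4),"rot",w.round(1),"n>=",max(np.linalg.norm(d)/.05,np.linalg.norm(w)/8.59).round(1))
E
python3 - <<'E'
import cv2
t=cv2.imread("pics/top0.png");s=cv2.imread("pics/side0.png")
def c(im,x0,y0,x1,y1,k,n): cv2.imwrite(f"pics/{n}.png",cv2.resize(im[y0:y1,x0:x1],None,fx=k,fy=k,interpolation=cv2.INTER_CUBIC))
c(t,240,120,470,280,3.4,"a1");c(t,40,120,280,290,3.3,"a2");c(s,200,230,390,400,3.4,"a3");c(s,180,80,340,250,3.4,"a4")
E
```

```text
(no output)
```

View pics/a1.png

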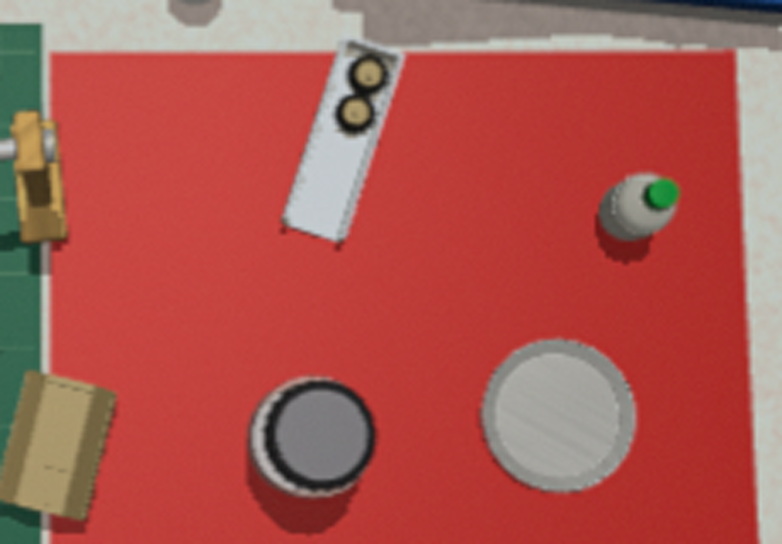

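View pics/a2.png

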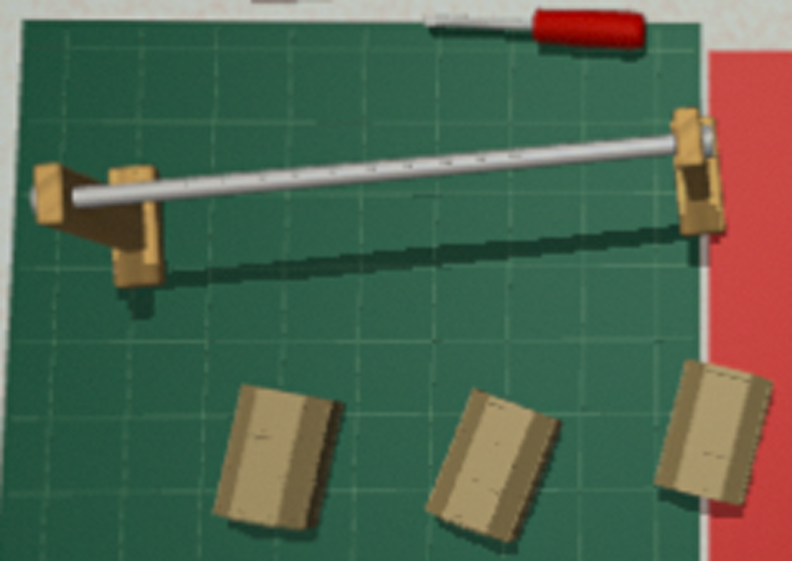

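View pics/a3.png

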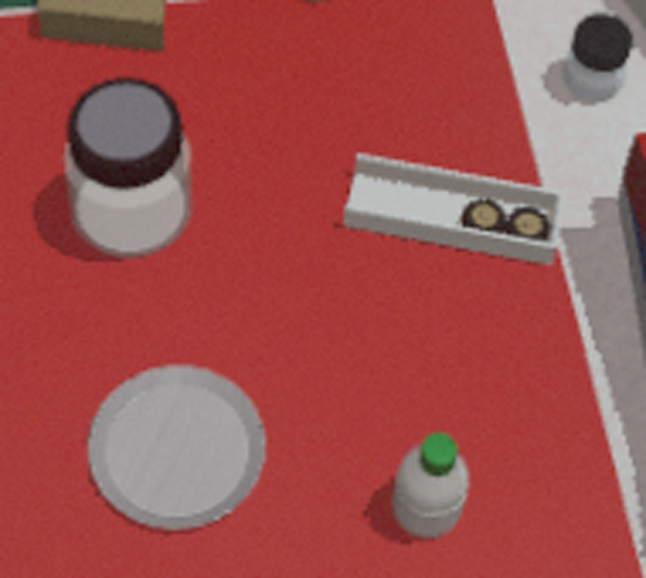

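View pics/a4.png

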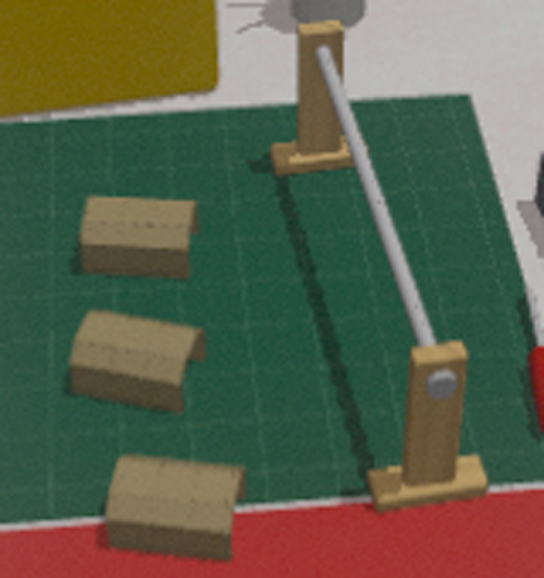

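```bash
cat > seg.py <<'E'
from h import *
from scipy.optimize import minimize
def cover_pts(x,y,yaw,z0=0.0):
    c,s=np.cos(yaw),np.sin(yaw);P=[]
    for a in(-.042,.042):
        for b,z in((.029,0),(.029,.031),(.015,.042),(-.015,.042),(-.029,.031),(-.029,0)):
            P.append([x+a*c-b*s,y+a*s+b*c,z0+z])
    return np.array(P)
def box_pts(x,y,yaw,z0=0.,L=.065,W=.021,H=.020):
    c,s=np.cos(yaw),np.sin(yaw)
    return np.array([[x+a*c-b*s,y+a*s+b*c,z0+z] for a in(-L,L) for b in(-W,W) for z in(0,H)])
def hullmask(n,P,S=4,roi=None):
    uv=proj(n,P);h=cv2.convexHull(((uv+.5)*S*16-8).astype(np.int32))
    m=np.zeros((420*S,560*S),np.uint8);cv2.fillConvexPoly(m,h,1,cv2.LINE_8,4);return m
def fit(masks,ptsf,x0,steps):
    S=4
    M={n:cv2.resize(m.astype(np.uint8),None,fx=S,fy=S,interpolation=cv2.INTER_NEAREST) for n,m in masks.items()}
    def cost(v): return sum(float(np.count_nonzero(hullmask(n,ptsf(*v),S)!=M[n])) for n in M)
    sx=np.vstack([x0]+[np.array(x0)+np.eye(len(x0))[i]*steps[i] for i in range(len(x0))])
    r=minimize(cost,x0,method="Nelder-Mead",options=dict(initial_simplex=sx,xatol=2e-4,fatol=5,maxiter=150))
    return r.x,{n:np.count_nonzero(hullmask(n,ptsf(*r.x),S)!=M[n])/np.count_nonzero(M[n]) for n in M}
def comp(mask,seed):
    k,l,st,ce=cv2.connectedComponentsWithStats(mask.astype(np.uint8))
    i=l[seed[1],seed[0]]
    return l==i if i else mask*0
E
python3 - <<'E'
from seg import *
t=cv2.imread("pics/top0.png");s=cv2.imread("pics/side0.png")
def near(im,seed):
    hsv=cv2.cvtColor(im,cv2.COLOR_BGR2HSV);print(hsv[seed[1],seed[0]])
def sandy(im):
    h=cv2.cvtColor(im,cv2.COLOR_BGR2HSV);return (h[...,0]>14)&(h[...,0]<32)&(h[...,1]>50)&(h[...,2]>45)
mt,ms=sandy(t),sandy(s)
seeds=[((123,258),(222,150)),((189,260),(220,187)),((256,250),(232,229))]
for st,ss in seeds:
    M={"top":comp(mt,st),"side":comp(ms,ss)};p=at("top",st,.042)
    for a in M: print(a,M[a].sum(),end=' ')
    x,c=fit(M,cover_pts,[p[0],p[1],-.2],[.01,.01,.15]);print(x,np.degrees(x[2]),c)
def white(im):
    h=cv2.cvtColor(im,cv2.COLOR_BGR2HSV);return (h[...,1]<45)&(h[...,2]>110)
M={}
for n,im in(("top",t),("side",s)):
    seed={"top":(335,180),"side":(315,290)}[n]
    h=cv2.cvtColor(im,cv2.COLOR_BGR2HSV);print(h[seed[1],seed[0]])
    red=((h[...,0]<12)|(h[...,0]>170))&(h[...,1]>110)
    m=~red
    b={"top":(320,136,362,196),"side":(298,270,370,312)}[n]
    k=np.zeros_like(m);k[b[1]:b[3],b[0]:b[2]]=1;m=comp(m&k,seed);M[n]=m
    print(n,m.sum())
    cv2.imwrite(f"pics/m{n}.png",m*255)
p=at("top",(341,161),.01);x,c=fit(M,box_pts,[p[0],p[1],-.25],[.01,.01,.1]);print("scoop",x,np.degrees(x[2]),c)
# dish, jar
def T(u,v):return (240+u/3.4,120+v/3.4)
print("dish top",at("top",T(559,415),.008)); 
def Sd(u,v):return (200+u/3.4,230+v/3.4)
print("dish side",at("side",Sd(177,446),.008))
print("cap top z.092",at("top",T(319,434),.092),at("side",Sd(125,133),.092), tri(Sd(125,133),T(319,434)))
A2=lambda u,v:(40+u/3.3,120+v/3.3);A4=lambda u,v:(180+u/3.4,80+v/3.4)
e1,e2=at("top",A2(75,197),.115),at("top",A2(672,144),.115);print("rod",e1,e2,np.linalg.norm(e1-e2))
f1,f2=at("side",A4(330,55),.115),at("side",A4(433,345),.115);print("rod side",f1,f2)
print("glue",at("side",Sd(430,525),0),"upr",proj("top",[e1,e2]))
E
```

```text
top 1237 side 704 [ 0.43277509  0.29145782 -0.17603887] -10.086284559543756 {'top': np.float64(0.05234438156831043), 'side': np.float64(0.16193181818181818)}
top 1141 side 833 [ 0.42617757  0.15119786 -0.36173789] -20.726054542817824 {'top': np.float64(0.04984662576687116), 'side': np.float64(0.19275210084033614)}
top 1057 side 986 [ 0.4468875   0.00663031 -0.24348454] -13.950636472378882 {'top': np.float64(0.04399243140964995), 'side': np.float64(0.1372971602434077)}
[102  12 205]
top 1126
[ 90   3 191]
side 1725
scoop [ 0.64850426 -0.18367257 -0.32610593] -18.684493339062435 {'top': np.float64(0.12233570159857904), 'side': np.float64(0.24202898550724639)}
dish top [ 0.46531267 -0.32094408  0.008     ]
dish side [ 0.46565637 -0.32489433  0.008     ]
cap top z.092 [ 0.45107964 -0.15384674  0.092     ] [ 0.45074772 -0.16749093  0.092     ] (array([ 0.45109514, -0.15591369,  0.07605454]), np.float64(0.0008525427821456048))
rod [0.58752196 0.38533549 0.115     ] [0.62017017 0.02844338 0.115     ] 0.358382315219244
rod side [0.59186301 0.37308034 0.115     ] [0.62141785 0.03875262 0.115     ]
glue [ 0.59968273 -0.38316596  0.        ] upr [[ 62.72727273 179.6969697 ]
 [243.63636364 163.63636364]][ WARN:0@3.665] global loadsave.cpp:1063 imwrite_ Unsupported depth image for selected encoder is fallbacked to CV_8U.
```

```bash
cat > ov.py <<'E'
from seg import *
def circ(c,r,z): a=np.linspace(0,2*np.pi,60);return np.c_[c[0]+r*np.cos(a),c[1]+r*np.sin(a),np.full(60,z)]
def overlay(im,n,curves,crop,k,name):
    x0,y0,x1,y1=crop;o=cv2.resize(im[y0:y1,x0:x1],None,fx=k,fy=k,interpolation=cv2.INTER_CUBIC)
    for P,col in curves:
        uv=((proj(n,P)+.5-[x0,y0])*k-.5);cv2.polylines(o,[uv.round().astype(int)],False,col,1,cv2.LINE_AA)
    cv2.imwrite(f"pics/{name}.png",o)
def rect(x,y,yaw,L,W,z,z2=None):
    c,s=np.cos(yaw),np.sin(yaw)
    return np.array([[x+a*c-b*s,y+a*s+b*c,z] for a,b in((-L,-W),(L,-W),(L,W),(-L,W),(-L,-W))])
def covc(v,z0=0):
    P=cover_pts(*v,z0=z0);C=[(P[:6],(255,0,255)),(P[6:],(255,0,255))]
    return C+[(P[[i,i+6]],(255,0,255)) for i in range(6)]
def trayc(v,z0=0):
    return [(rect(*v,.065,.021,z0),(0,255,255)),(rect(*v,.065,.021,z0+.02),(255,255,0))]
E
cat > o1.py <<'E'
from ov import *
t=cv2.imread("pics/top0.png");s=cv2.imread("pics/side0.png")
M={}
for n,im in(("top",t),("side",s)):
    seed={"top":(335,180),"side":(315,290)}[n]
    h=cv2.cvtColor(im,cv2.COLOR_BGR2HSV)
    m=~(((h[...,0]<12)|(h[...,0]>168))&(h[...,1]>110))
    b=np.array({"top":[(341,131),(362,137),(341,194),(322,188)],"side":[(303,274),(365,284),(365,310),(300,299)]}[n])
    k=np.zeros(m.shape,np.uint8);cv2.fillConvexPoly(k,b,1);M[n]=comp(m&(k>0),seed)
p=at("top",(341,161),.01);tr,c=fit(M,box_pts,[p[0],p[1],-.25],[.01,.01,.1]);print("scoop",tr,np.degrees(tr[2]),c)
jar=at("top",(334.7,247.4),.092)[:2];jar[1]-=.001
d=(.4655,-.3225)
cov=[[.4328,.2915,-.176],[.4262,.1512,-.3617],[.4469,.0066,-.2435]]
e1,e2=[.5885,.3805,.115],[.62,.0285,.115]
print(jar)
C=[(circ(jar,.033,.092),(0,255,0)),(circ(jar,.033,.070),(0,255,0)),(circ(jar,.038,.0),(255,255,0)),(circ(d,.05,.008),(0,255,0)),(circ(d,.042,.0025),(0,255,0))]+trayc(tr)
D=sum([covc(v) for v in cov],[])+[(np.array([e1,e2]),(0,0,255))]
overlay(t,"top",C,(280,120,460,290),3.5,"o1");overlay(s,"side",C,(200,230,390,400),3.4,"o2")
overlay(t,"top",D,(40,120,280,290),3.3,"o3");overlay(s,"side",D,(180,80,340,250),3.4,"o4")
E
python3 o1.py
```

```text
scoop [ 0.64825601 -0.18425779 -0.32411894] -18.570647206707772 {'top': np.float64(0.06598759964570416), 'side': np.float64(0.07086820083682008)}
[ 0.45157409 -0.15663738]
```

View pics/o1.png

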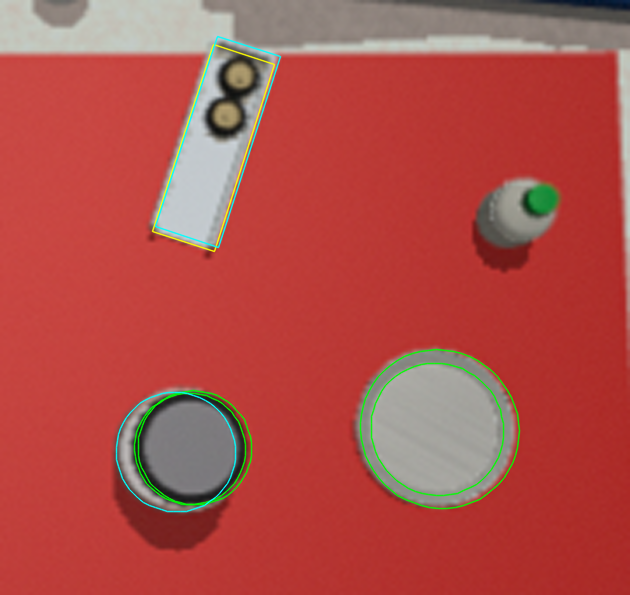

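View pics/o2.png

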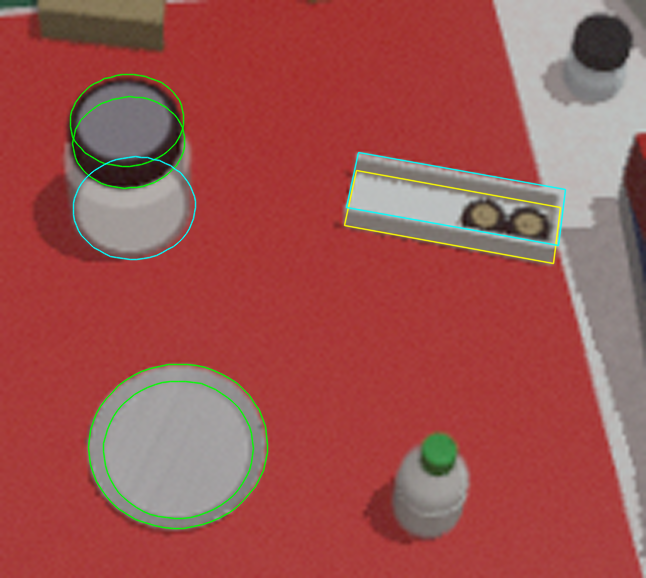

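View pics/o3.png

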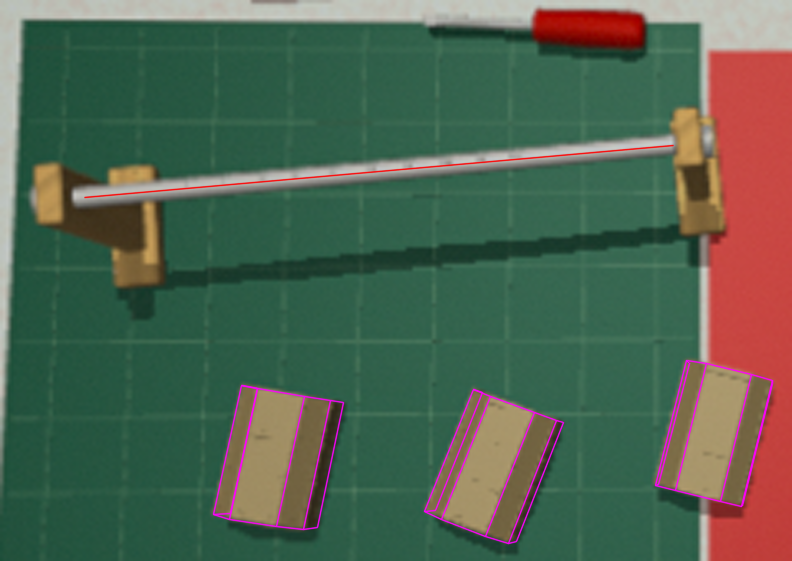

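View pics/o4.png

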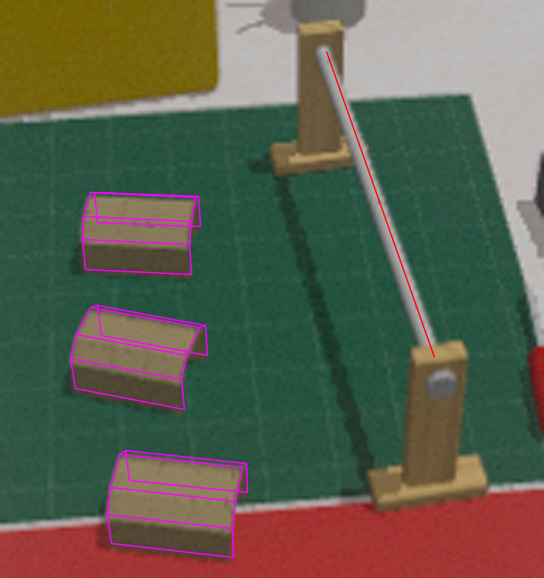

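```bash
python3 -c "
from h import *
go([.4325,.2912,.19],down(np.radians(79.9)));go([.4325,.2912,.004],down(np.radians(79.9)))"
```

```text
t0.1 at [0.2129 0.5873 0.2103] shift m [-0.2035  0.3073  0.0206] rot [-0.   0.1 -9.8] n>= 7.4
t0.1 at [0.2129 0.5873 0.2103] shift m [-0.2033  0.3073  0.2066] rot [-0.   0.1 -9.8] n>= 8.4
```

```bash
python3 -m crank '0.085 -0.1 0.15 0.01 0 0 -5; 0.085 -0.2035 0.3073 0.0206 0 0 -9.8; 0.085 -0.2035 0.3073 0.0206 0 0 -9.8; 0.085 -0.2035 0.3073 0.0206 0 0 -9.8; 0.085 -0.2035 0.3073 0.0206 0 0 -9.8; 0.085 -0.2035 0.3073 0.0206 0 0 -9.8; 0.085 -0.2035 0.3073 0.0206 0 0 -9.8; 0.085 -0.2035 0.3073 0.0206 0 0 -9.8; 0.085 -0.2035 0.3073 0.0206 0 0 -9.8; 0.085 -0.2035 0.3073 0.0206 0 0 -9.8; 0.085 -0.2035 0.3073 0.0206 0 0 -9.8' 40
python3 -c "
from h import *
go([.4325,.2912,.004],down(np.radians(79.9)))
snap('top','t1',(60,140,280,340),3);snap('side','s1',(140,20,360,200),3)"
```

```text
time_s: 1.2
position: [0.4318, 0.2926, 0.1902]
tcp_rot: [-0.0, 0.766, 0.643, -0.0]
contact_force: [0.9, 0.1, -0.4]
gripper_width: 0.997
t1.2 at [0.4318 0.2926 0.1902] shift m [-0.0012  0.001   0.1862] rot [-0.  -0.   0.1] n>= 3.7
```

View pics/t1.png

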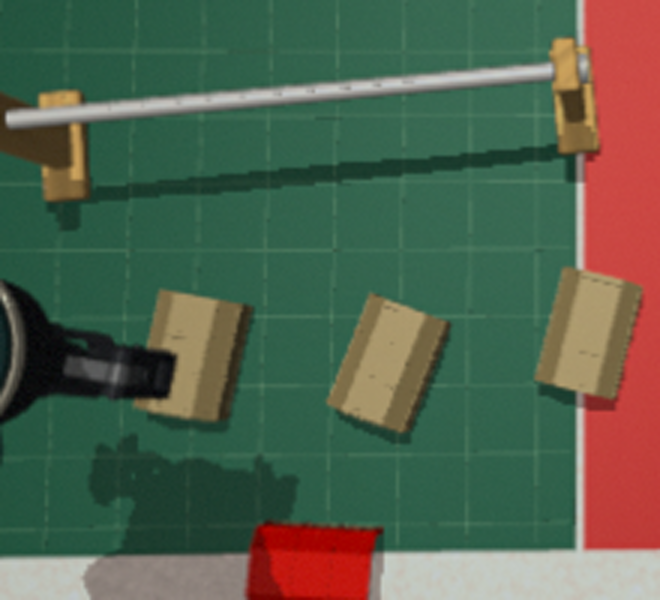

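View pics/s1.png

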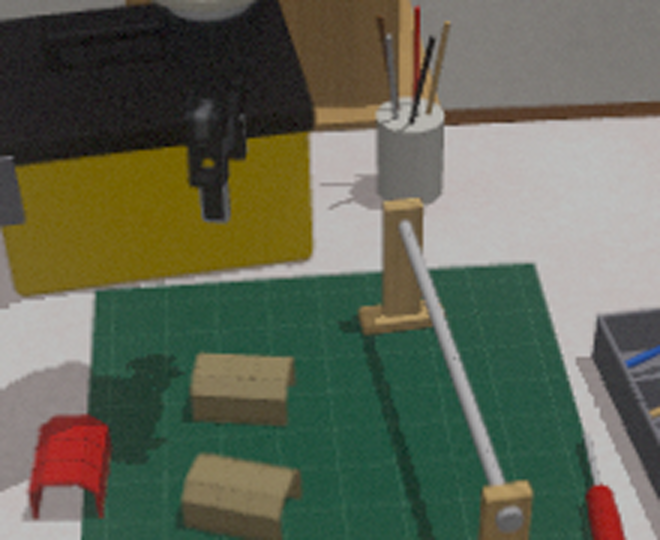

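```bash
python3 -c "
from h import *
p,r,o=pose()
for w in(.0425,.050): 
  q=p+r.apply([-w,0,-.013]);print(q,proj('top',q),proj('side',q))
  q=p+r.apply([w,0,-.013]);print(q,proj('top',q),proj('side',q))
"
```

```text
[0.42448376 0.25060246 0.20323821] [[114.0284143  262.13517117]] [[213.13166636  98.66231767]]
[0.43928043 0.33430466 0.20323335] [[ 65.93522765 254.10520482]] [[218.33692594  79.06754404]]
[0.42317817 0.24321697 0.20323864] [[118.24893113 262.84372919]] [[212.64808702 100.49180238]]
[0.44058602 0.34169015 0.20323292] [[ 61.66599009 253.39623292]] [[218.77309985  77.43375789]]
```

```bash
python3 -m crank '0.085 -0.0012 0.001 0.04 0 0 0.1;0.085 -0.0012 0.001 0.08 0 0 0.1; 0.085 -0.0012 0.001 0.12 0 0 0.1; 0.085 -0.0012 0.001 0.13 0 0 0.1; 0.085 -0.0012 0.001 0.13 0 0 0.1'
python3 -c "
from h import *
go([.4325,.2912,.004],down(np.radians(79.9)))
snap('top','t2',(60,180,200,320),4);snap('side','s2',(140,70,280,200),4)"
```

```text
time_s: 1.8
position: [0.4326, 0.2902, 0.0596]
tcp_rot: [-0.0, 0.767, 0.642, -0.001]
contact_force: [0.2, 0.5, 1.3]
gripper_width: 0.998
t1.8 at [0.4326 0.2902 0.0596] shift m [ 0.0011 -0.0002  0.0556] rot [-0.1  0.1 -0.1] n>= 1.1
```

View pics/t2.png

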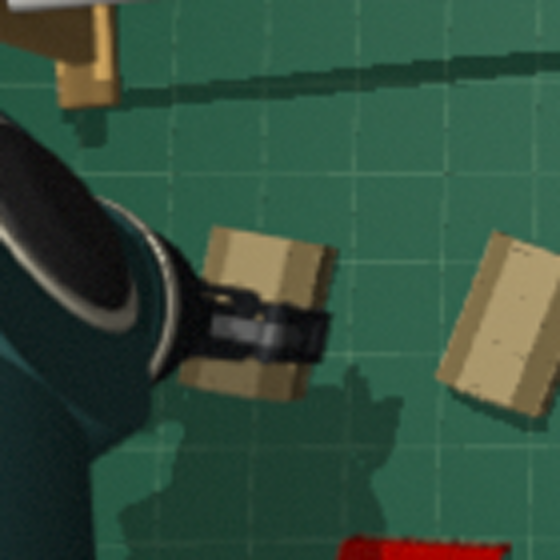

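View pics/s2.png

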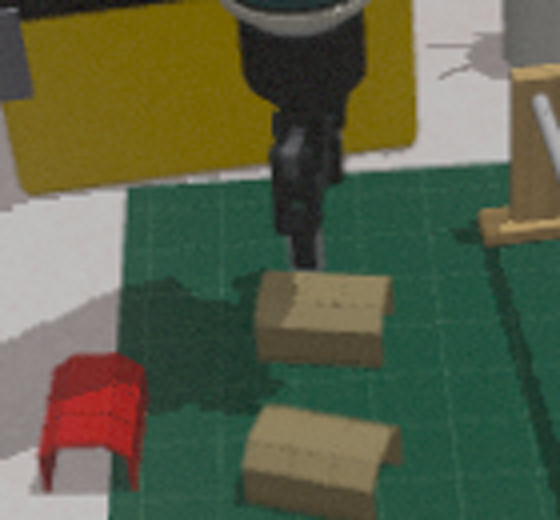

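```bash
python3 -m crank '0.085 0.0005 0.001 0.03 0 0 0;0.085 0.0011 0.0018 0.0550 0 0 0;0.085 0.0011 0.0018 0.0550 0 0 0;0.085 0.0011 0.0018 0.0550 0 0 0;0.05 0.0011 0.0018 0.0550 0 0 0;0.05 0.0011 0.0018 0.0550 0 0 0;0.05 0.0011 0.0018 0.0550 0 0 0;0.05 0.0011 0.0018 0.0550 0 0 0;0.05 0.0011 0.0018 0.0550 0 0 0;0.05 0.0011 0.0018 0.0550 0 0 0' 30
python3 -c "
from h import *
go([.4345,.2912,.004],down(np.radians(79.9)))
snap('top','t3',(60,180,200,320),4);snap('side','s3',(140,70,280,200),4)"
```

```text
time_s: 2.9
position: [0.436, 0.2908, 0.0073]
tcp_rot: [0.0, 0.768, 0.641, 0.001]
contact_force: [-6.0, -7.7, 30.5]
gripper_width: 0.614
t2.9 at [0.436  0.2908 0.0073] shift m [ 0.0001 -0.0015  0.0033] rot [ 0.1 -0.  -0.2] n>= 0.1
```

View pics/s3.png

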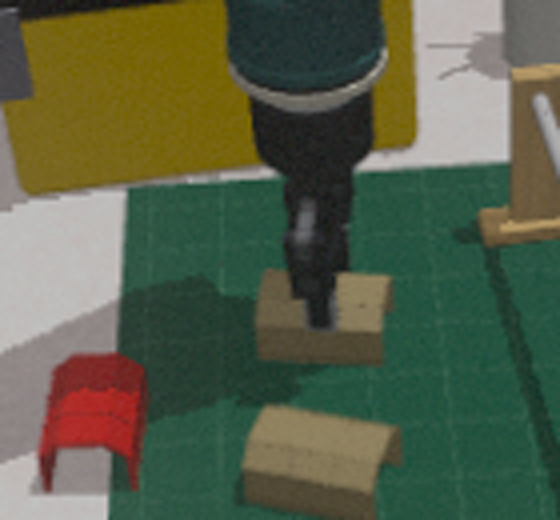

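View pics/t3.png

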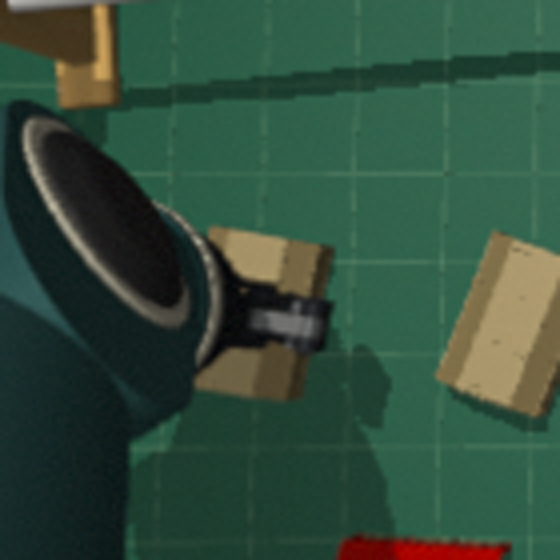

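```bash
python3 -m crank '0.05 0 0 -0.02 0 0 0;0.05 0 0 -0.06 0 0 0;0.05 0 0 -0.10 0 0 0;0.05 0 0 -0.14 0 0 0;0.05 0 0 -0.175 0 0 0;0.05 0 0 -0.175 0 0 0;0.05 0 0 -0.175 0 0 0'
python3 -c "
from h import *
go([.4345,.2912,.004],down(np.radians(79.9)))
snap('side','s4',(140,30,320,200),4);snap('top','t4',(40,150,240,320),4)"
```

```text
time_s: 3.7
position: [0.4355, 0.2911, 0.1813]
tcp_rot: [-0.0, 0.767, 0.641, 0.001]
contact_force: [-0.5, -0.8, -0.9]
gripper_width: 0.586
t3.7 at [0.4355 0.2911 0.1813] shift m [-0.0004 -0.0012  0.1773] rot [ 0.1 -0.1 -0.1] n>= 3.5
```

View pics/s4.png

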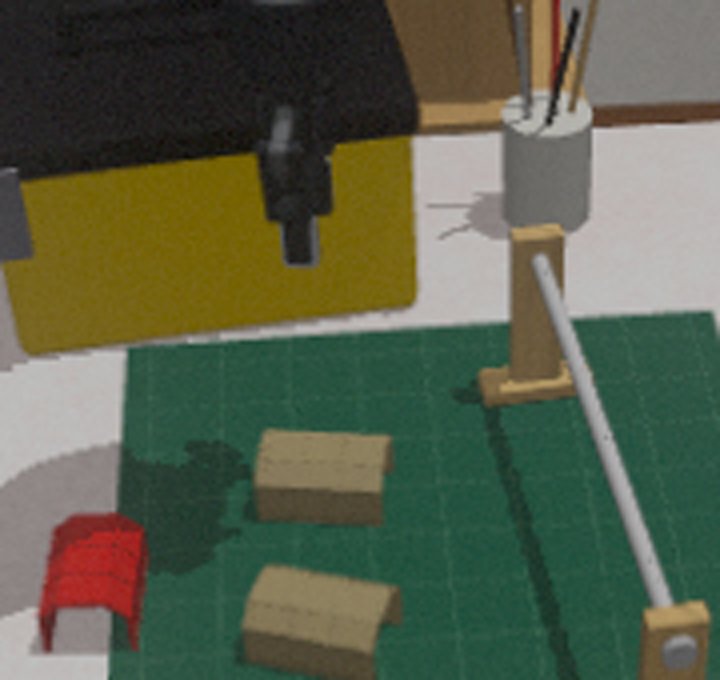

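View pics/t4.png

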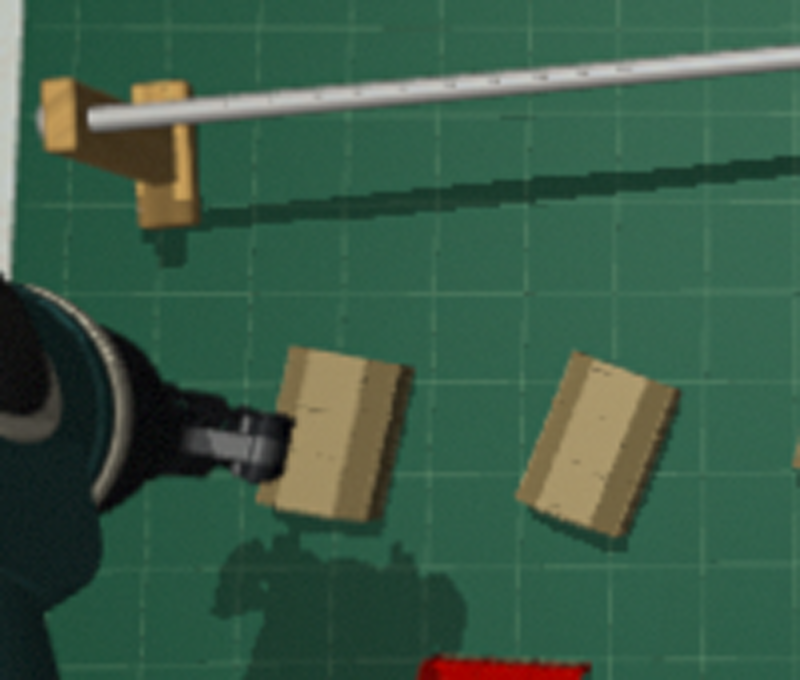

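```bash
python3 -c "
from h import *
print(pose()[0]);print(tri((215,96.3),(112,262.5)))
p,r,o=pose()
for z in (0,-.01,-.02,-.03):
  q=p+r.apply([-.03,0,z]);print(z,proj('side',q),proj('top',q))
"
```

```text
[0.43487689 0.29064331 0.17972114]
(array([0.42660147, 0.2525423 , 0.20814209]), np.float64(0.00544971450773132))
0 [[215.88671767 104.14117935]] [[112.63888746 259.33643373]]
-0.01 [[215.5822734  100.70013134]] [[110.72809636 259.31636198]]
-0.02 [[215.27511644  97.22030718]] [[108.77115571 259.29588867]]
-0.03 [[214.96523308  93.70122335]] [[106.7663637 259.2750019]]
```

```bash
python3 -m crank '0.085 0 0 0.03 0 0 0;0.085 0 0 0.08 0 0 0;0.085 0 0 0.12 0 0 0;0.085 0 0 0.16 0 0 0;0.085 0 0 0.18 0 0 0;0.085 0 0 0.187 0 0 0;0.085 0 0 0.187 0 0 0;0.085 0 0 0.187 0 0 0'
python3 -c "
from h import *
go([.4345,.2912,-.012],down(np.radians(79.9)))
snap('side','s5',(140,30,320,200),4)"
```

```text
time_s: 4.6
position: [0.4357, 0.2911, -0.006]
tcp_rot: [0.0, 0.767, 0.641, 0.0]
contact_force: [-0.4, -0.2, 0.5]
gripper_width: 0.996
t4.6 at [ 0.4357  0.2911 -0.006 ] shift m [-0.0001 -0.0012  0.006 ] rot [ 0.  -0.  -0.1] n>= 0.1
```

View pics/s5.png

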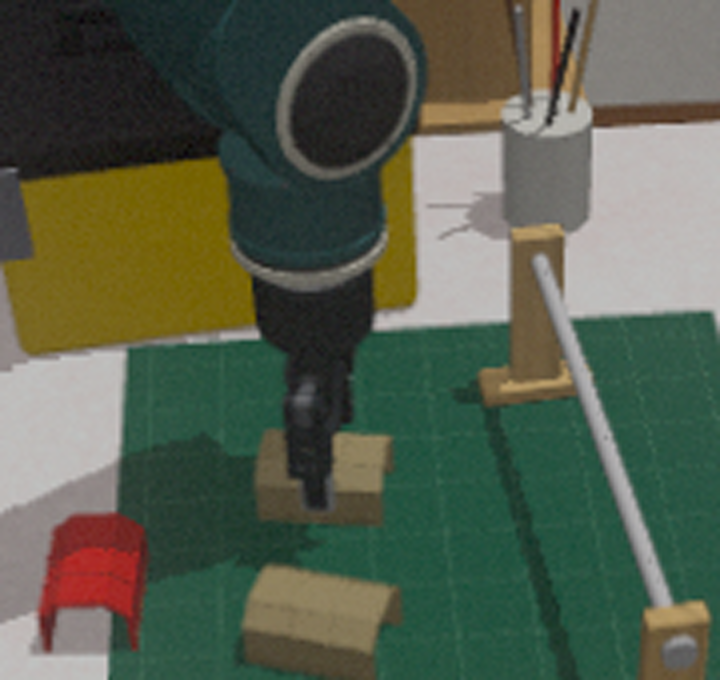

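```bash
python3 -c "
from h import *
for z in (0,.01,.02,.03):
  print(z,proj('side',[.428,.2475,z]),proj('side',[.428,.238,z]))
"
python3 -m crank '0.085 0 0 0.007 0 0 0;0.085 0 0 0.007 0 0 0;0.085 0 0 0.007 0 0 0'
```

```text
0 [[220.56351051 163.32057122]] [[220.69207921 165.72039335]]
0.01 [[220.29772942 160.49725196]] [[220.42526717 162.89591937]]
0.02 [[220.02948285 157.64294493]] [[220.15595707 160.04021588]]
0.03 [[219.75874678 154.75722309]] [[219.88412404 157.15284788]]
time_s: 4.95
position: [0.4353, 0.2909, -0.0136]
tcp_rot: [0.0, 0.767, 0.641, 0.0]
contact_force: [0.8, -0.4, -0.4]
gripper_width: 0.998
```

```bash
python3 -m crank '0.05 0 0 0 0 0 0;0.05 0 0 0 0 0 0;0.05 0 0 0 0 0 0;0.05 0 0 0 0 0 0;0.05 0 0 0 0 0 0;0.05 0 0 0 0 0 0' 30
python3 -m crank '0.05 0 0 -0.02 0 0 0;0.05 0 0 -0.06 0 0 0;0.05 0 0 -0.10 0 0 0;0.05 0 0 -0.14 0 0 0;0.05 0 0 -0.19 0 0 0;0.05 0 0 -0.19 0 0 0;0.05 0 0 -0.19 0 0 0;0.05 0 0 -0.19 0 0 0'
python3 -c "
from h import *
snap('side','s6',(140,30,320,200),4);
rod=np.array([-.0911,.9958]);yaw=np.radians(5.2);m=np.array([.604,.207])
print([ (m+rod*a).round(4) for a in(-.115,0,.115)])
t=m+rod*.115;go([*t,.22],down(yaw))"
```

```text
time_s: 5.55
position: [0.4354, 0.2909, -0.0134]
tcp_rot: [0.0, 0.767, 0.641, 0.0]
contact_force: [-1.3, -0.7, 5.1]
gripper_width: 0.675
time_s: 6.35
position: [0.4348, 0.2906, 0.1753]
tcp_rot: [-0.0, 0.767, 0.641, -0.001]
contact_force: [-0.8, -0.0, -0.7]
gripper_width: 0.671
[array([0.6145, 0.0925]), array([0.604, 0.207]), array([0.5935, 0.3215])]
t6.4 at [0.4347 0.2905 0.1751] shift m [ 0.0586  0.1508 -0.0452] rot [-0.   0.1 74.6] n>= 8.7
```

View pics/s6.png

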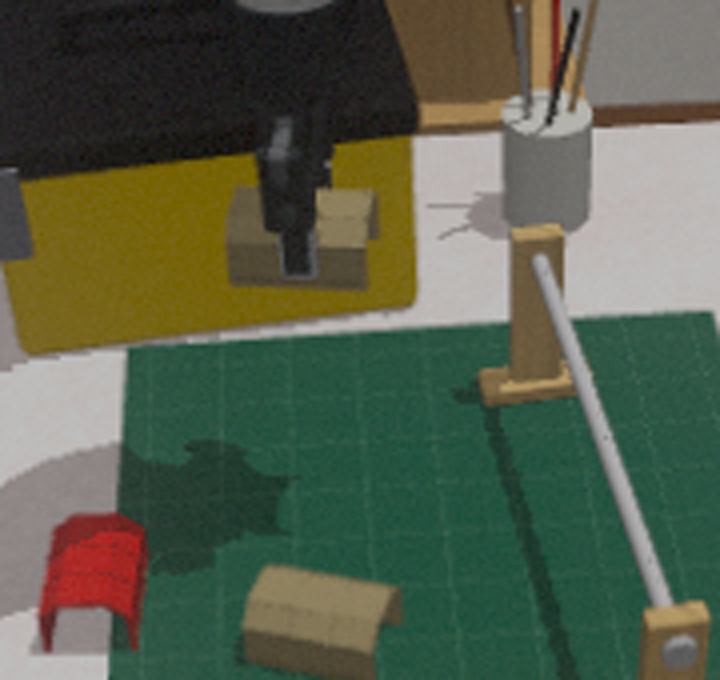

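```bash
python3 -m crank '0.05 0 0 0 0 0 8;0.05 0.015 0.04 0 0 0 16;0.05 0.03 0.08 0 0 0 24;0.05 0.045 0.12 0 0 0 32;0.05 0.0586 0.1508 0 0 0 40;0.05 0.0586 0.1508 0 0 0 48;0.05 0.0586 0.1508 0 0 0 56;0.05 0.0586 0.1508 0 0 0 64;0.05 0.0586 0.1508 0 0 0 72;0.05 0.0586 0.1508 0 0 0 74.6;0.05 0.0586 0.1508 0 0 0 74.6;0.05 0.0586 0.1508 0 0 0 74.6'
python3 -c "
from h import *
go([.5935,.3215,.12],down(np.radians(5.2)))"
python3 -m crank '0.05 0 0 0.025 0 0 0;0.05 0 0 0.05 0 0 0;0.05 0 0 0.05 0 0 0;0.05 0 0 0.05 0 0 0'
python3 -c "
from h import *
go([.5935,.3215,.0686],down(np.radians(5.2)))
snap('side','s7',(200,50,350,200),5);snap('top','t7',(40,100,240,250),4)"
```

```text
time_s: 7.6
position: [0.5937, 0.3216, 0.1752]
tcp_rot: [0.001, 0.999, 0.046, -0.001]
contact_force: [0.4, -0.7, -1.2]
gripper_width: 0.669
t7.6 at [0.5937 0.3216 0.1752] shift m [-0.0002  0.      0.0552] rot [0.1 0.1 0.1] n>= 1.1
time_s: 8.0
position: [0.5942, 0.3216, 0.1265]
tcp_rot: [0.0, 0.999, 0.045, -0.0]
contact_force: [0.8, 1.4, 0.1]
gripper_width: 0.67
t8.0 at [0.5942 0.3216 0.1265] shift m [-0.0007  0.      0.0579] rot [0. 0. 0.] n>= 1.2
```

View pics/s7.png

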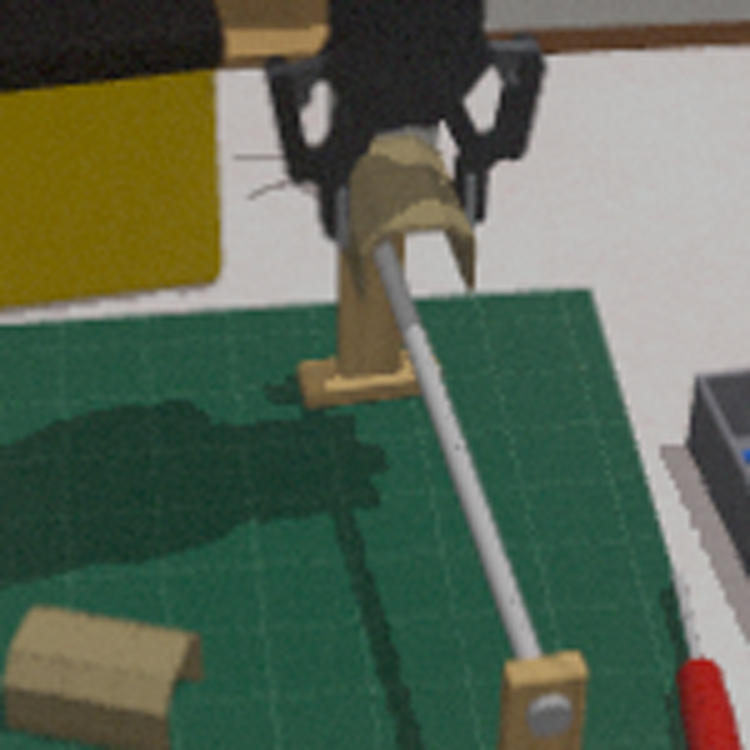

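View pics/t7.png

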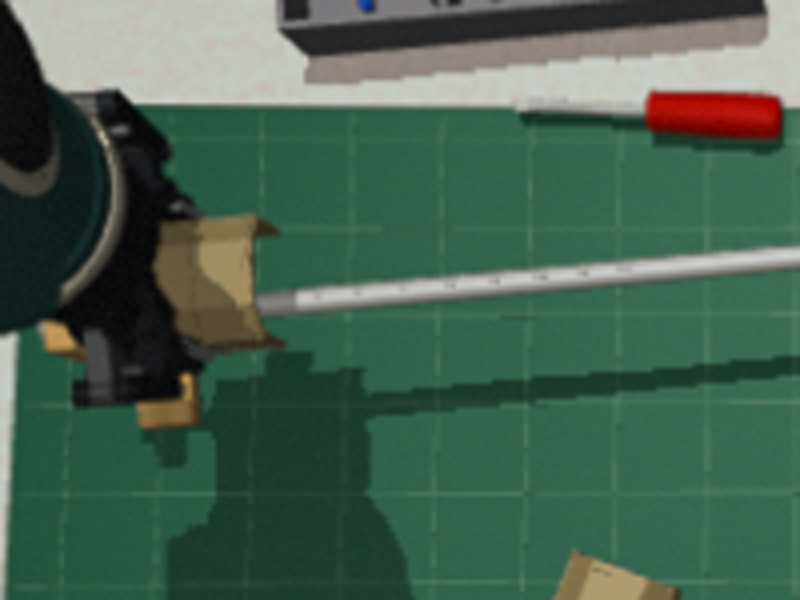

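```bash
cat > o2.py <<'E'
from ov import *
import sys
p,r,o=pose()
v=[p[0],p[1],np.radians(95.2)]
dx=0
e1,e2=[.588,.3805,.115],[.6195,.0285,.115]
for n,crop,k in(("side",(200,50,350,200),5),("top",(40,100,240,250),4)):
    im=robot.snapshot(n)[:,:,::-1].copy()
    overlay(im,n,covc(v,p[2]+.0134)+[(np.array([e1,e2]),(0,0,255))],crop,k,sys.argv[1]+n)
E
python3 o2.py v
```

```text
(no output)
```

View pics/vside.png

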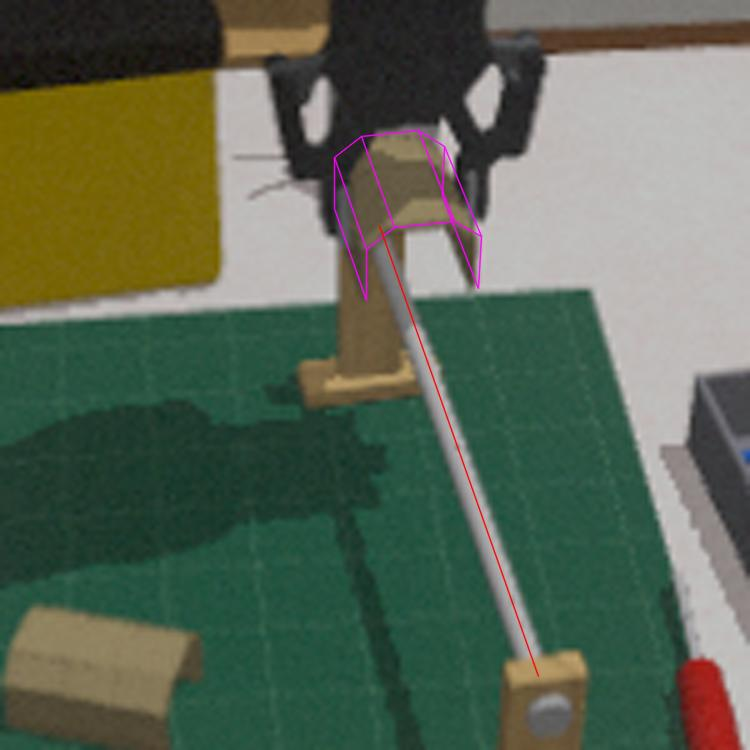

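View pics/vtop.png

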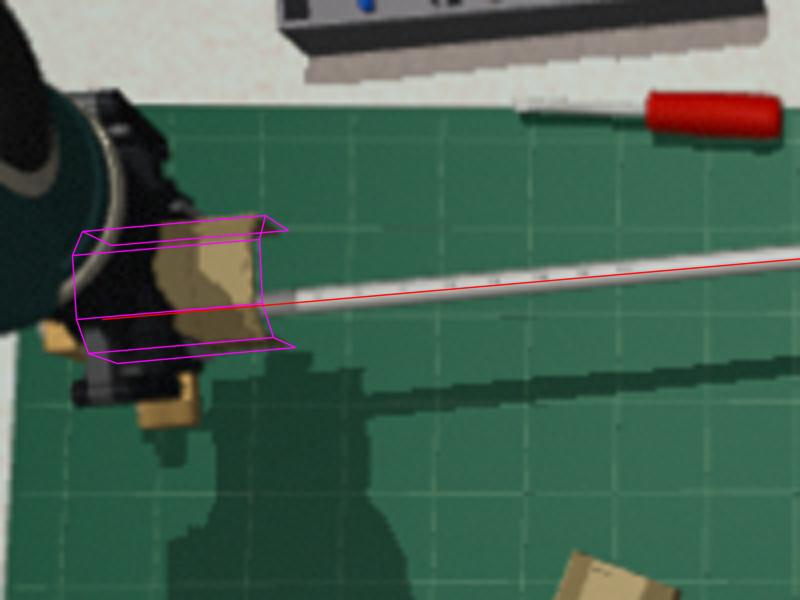

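```bash
sed -i 's/(np.array(\[e1,e2\]),(0,0,255))/(np.linspace(e1,e2,40),(0,0,255))/' o2.py; python3 o2.py v
```

```text
(no output)
```

View pics/vside.png

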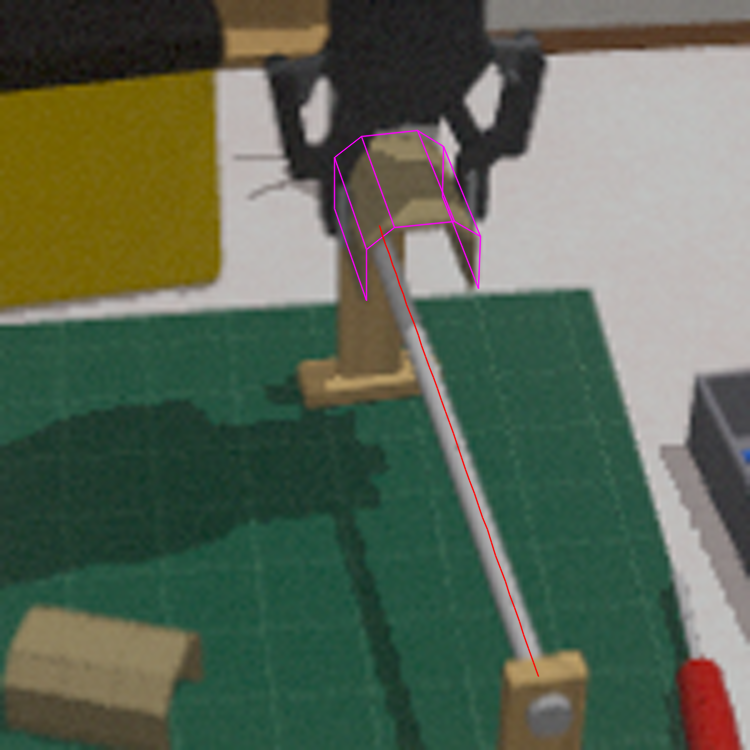

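View pics/vtop.png

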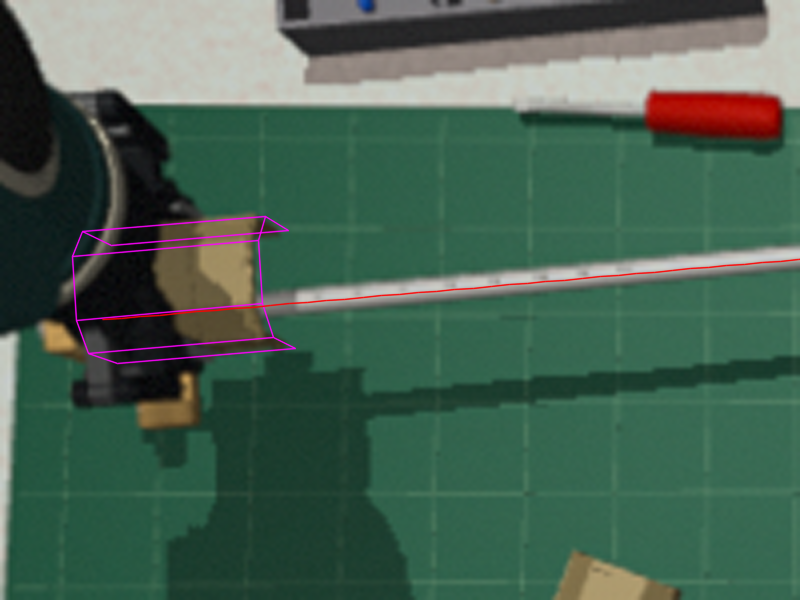

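```bash
python3 -m crank '0.05 0 0 0.02 0 0 0;0.05 0 0 0.04 0 0 0;0.05 0 0 0.055 0 0 0;0.05 0 0 0.0565 0 0 0;0.05 0 0 0.0565 0 0 0;0.05 0 0 0.0565 0 0 0'
python3 o2.py w
```

```text
time_s: 8.9
position: [0.5943, 0.3219, 0.0702]
tcp_rot: [-0.0, 0.999, 0.045, 0.0]
contact_force: [0.2, -0.5, -0.6]
gripper_width: 0.673
```

View pics/wside.png

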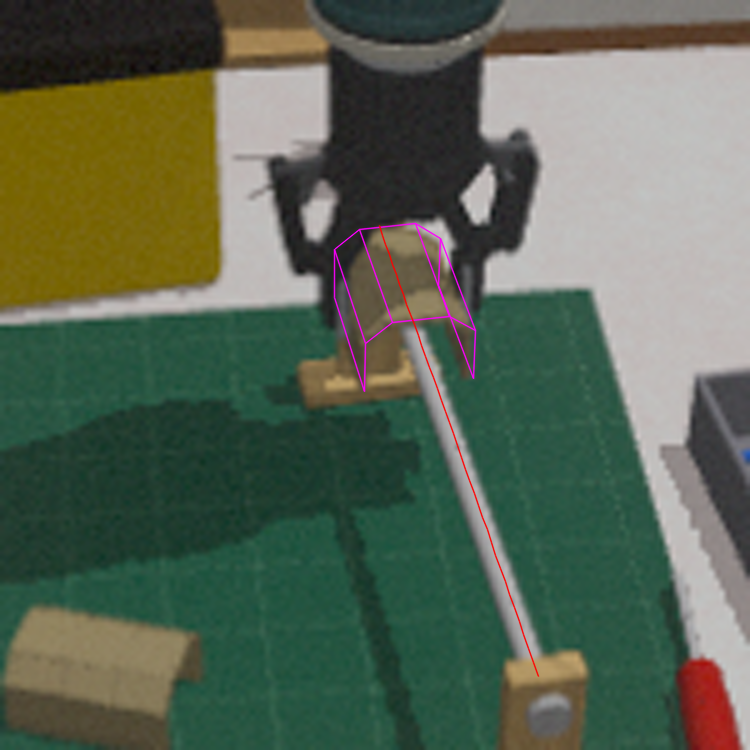

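```bash
python3 -m crank '0.05 0 0 0.0012 0 0 0;0.05 0 0 0.0012 0 0 0;0.06 0 0 0.0012 0 0 0;0.065 0 0 0.0012 0 0 0;0.07 0 0 0.0012 0 0 0;0.075 0 0 0.0012 0 0 0;0.075 0 0 0.0012 0 0 0;0.075 0 0 0.0012 0 0 0' 30
python3 o2.py x
```

```text
time_s: 9.8
position: [0.5941, 0.3218, 0.0686]
tcp_rot: [0.0, 0.999, 0.045, 0.0]
contact_force: [-0.7, -0.1, 0.7]
gripper_width: 0.878
```

View pics/xside.png

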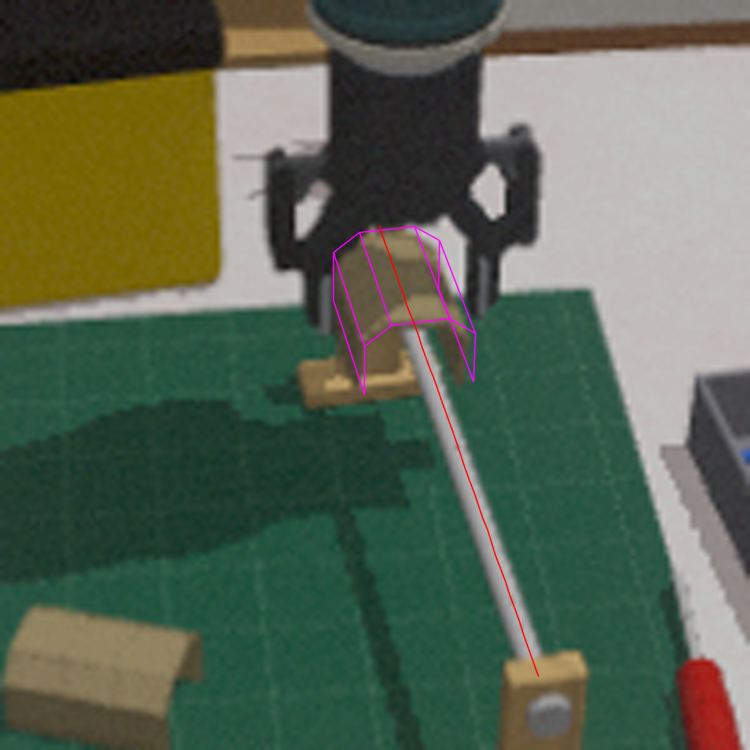

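```bash
python3 -m crank '0.075 0 0 -0.01 0 0 0;0.078 0 0 -0.03 0 0 0;0.078 0 0 -0.06 0 0 0;0.078 0 0 -0.1 0 0 0;0.085 0 0 -0.12 0 0 0;0.085 0 0 -0.12 0 0 0'
python3 -c "
from h import *
go([.4282,.1512,.15],down(np.radians(69.3)))
snap('side','s8',(200,50,350,200),5)"
```

```text
time_s: 10.5
position: [0.5956, 0.3223, 0.1929]
tcp_rot: [-0.001, 0.999, 0.045, 0.002]
contact_force: [0.4, 0.1, -0.3]
gripper_width: 0.995
t10.5 at [0.5956 0.3223 0.1929] shift m [-0.1823  0.1555  0.0416] rot [  0.   -0.3 -64.1] n>= 7.5
```

View pics/s8.png

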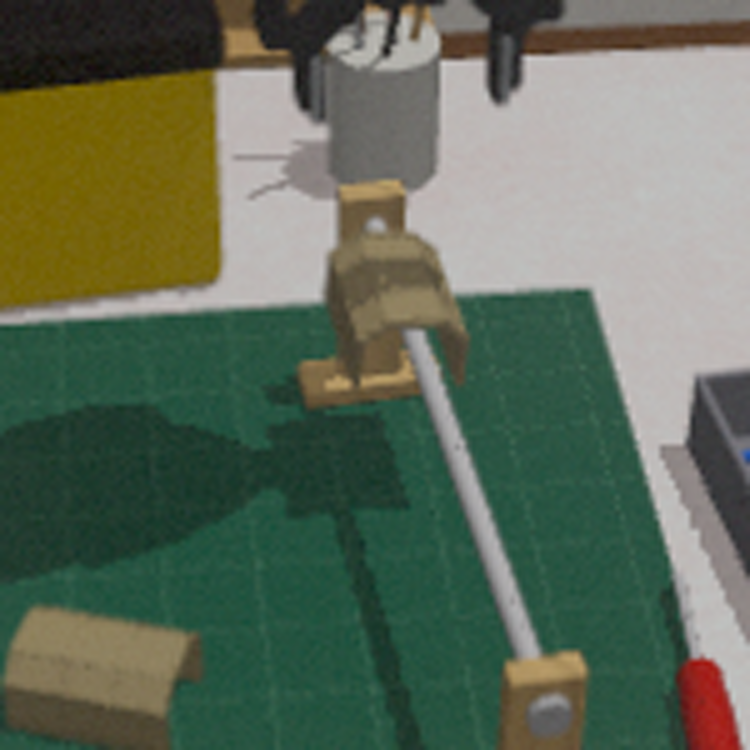

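```bash
python3 -m crank '0.085 -0.03 0.03 0 0 0 -8;0.085 -0.06 0.06 0 0 0 -16;0.085 -0.1 0.09 0 0 0 -24;0.085 -0.14 0.12 0 0 0 -32;0.085 -0.186 0.1555 0 0 0 -40;0.085 -0.186 0.1555 0 0 0 -48;0.085 -0.186 0.1555 0.02 0.2 0 -56;0.085 -0.186 0.1555 0.04 0.2 0 -64.1;0.085 -0.186 0.1555 0.07 0.2 0 -64.1;0.085 -0.186 0.1555 0.07 0 0 -64.1;0.085 -0.186 0.1555 0.07 0 0 -64.1'
python3 -c "
from h import *
go([.4245,.1512,-.0136],down(np.radians(69.3)))
snap('side','s9',(170,80,320,220),5)
snap('top','t9',(90,180,290,310),4)"
```

```text
time_s: 11.65
position: [0.4226, 0.15, 0.1188]
tcp_rot: [0.0, 0.823, 0.568, -0.001]
contact_force: [-0.1, 0.1, 0.3]
gripper_width: 0.992
t11.7 at [0.4226 0.15   0.1188] shift m [0.0021 0.0015 0.1324] rot [-0.   0.1 -0.1] n>= 2.6
```

View pics/s9.png

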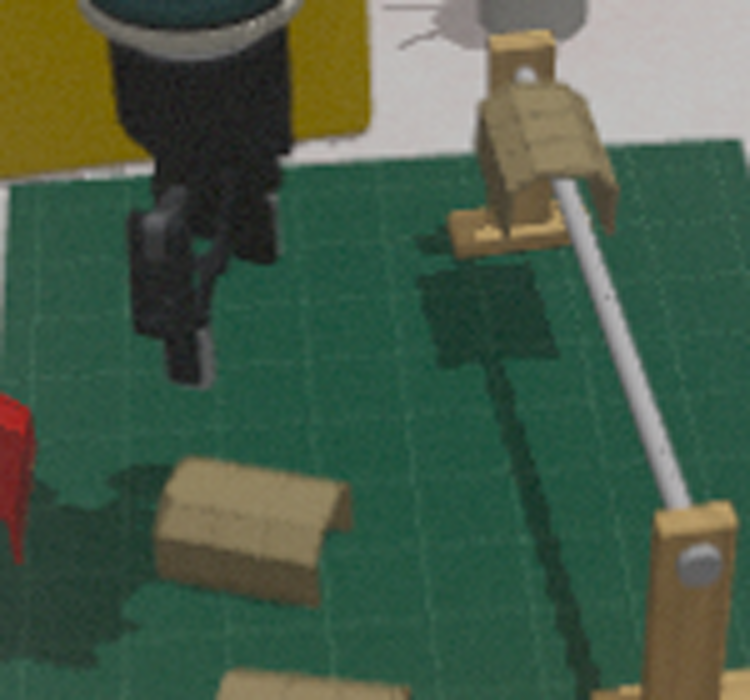

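View pics/t9.png

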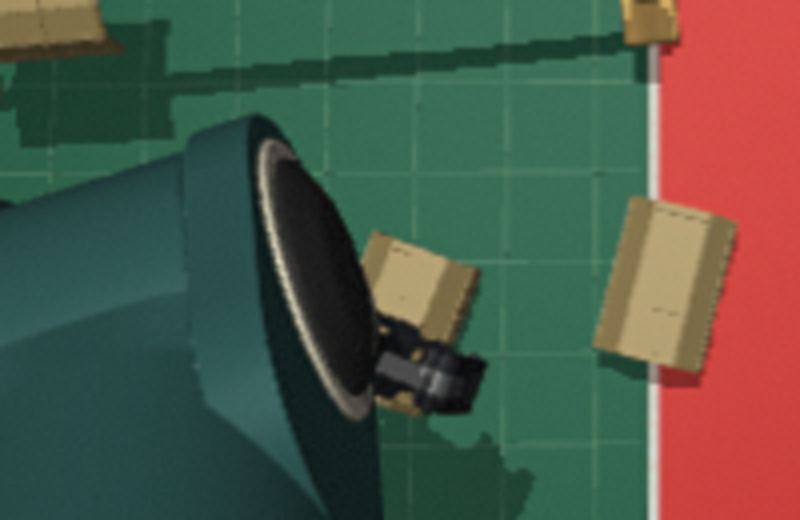

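```bash
python3 -m crank '0.085 0.0026 -0.0002 0.04 0 0 0;0.085 0.0026 -0.0002 0.08 0 0 0;0.085 0.0026 -0.0002 0.11 0 0 0;0.085 0.0026 -0.0002 0.11 0 0 0;0.085 0.0026 -0.0002 0.11 0 0 0'
python3 -c "
from h import *
go([.4265,.1512,-.0136],down(np.radians(69.3)))
snap('side','s10',(170,80,320,220),5)
snap('top','t10',(90,180,290,310),4)"
```

```text
time_s: 12.25
position: [0.4242, 0.1528, 0.0098]
tcp_rot: [0.0, 0.823, 0.568, 0.0]
contact_force: [1.1, 0.1, 0.5]
gripper_width: 0.995
t12.2 at [0.4242 0.1528 0.0098] shift m [-0.0007  0.0027  0.0234] rot [ 0. -0. -0.] n>= 0.5
```

View pics/s10.png

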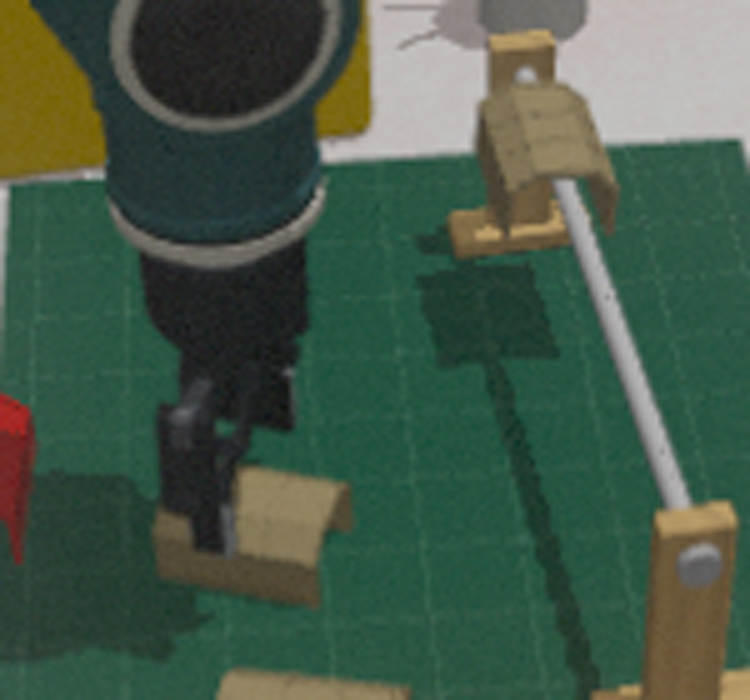

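View pics/t10.png

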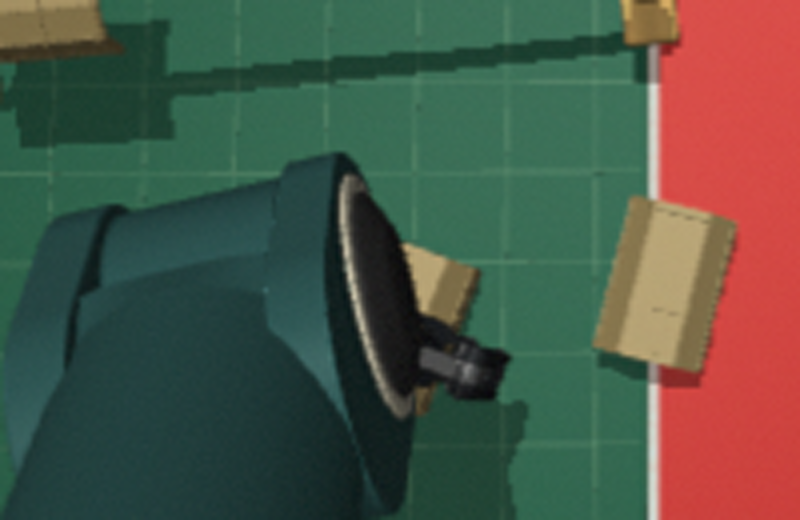

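```bash
python3 -m crank '0.085 -0.0005 0.005 0.01 0 0 0;0.085 -0.0005 0.005 0.0234 0 0 0;0.085 -0.0005 0.005 0.0234 0 0 0;0.085 -0.0005 0.005 0.0234 0 0 0;0.05 -0.0005 0.005 0.0234 0 0 0;0.05 -0.0005 0.005 0.0234 0 0 0;0.05 -0.0005 0.005 0.0234 0 0 0;0.05 -0.0005 0.005 0.0234 0 0 0;0.05 -0.0005 0.005 0.0234 0 0 0;0.05 -0.0005 0.005 0.0234 0 0 0'
python3 -c "
from h import *
print(pose()[0]);snap('side','s11',(170,80,320,220),5)"
```

```text
time_s: 13.35
position: [0.4284, 0.1506, -0.0142]
tcp_rot: [0.0, 0.823, 0.568, 0.0]
contact_force: [-1.6, 0.3, 8.4]
gripper_width: 0.67
[ 0.42844096  0.15058214 -0.01421394]
```

View pics/s11.png

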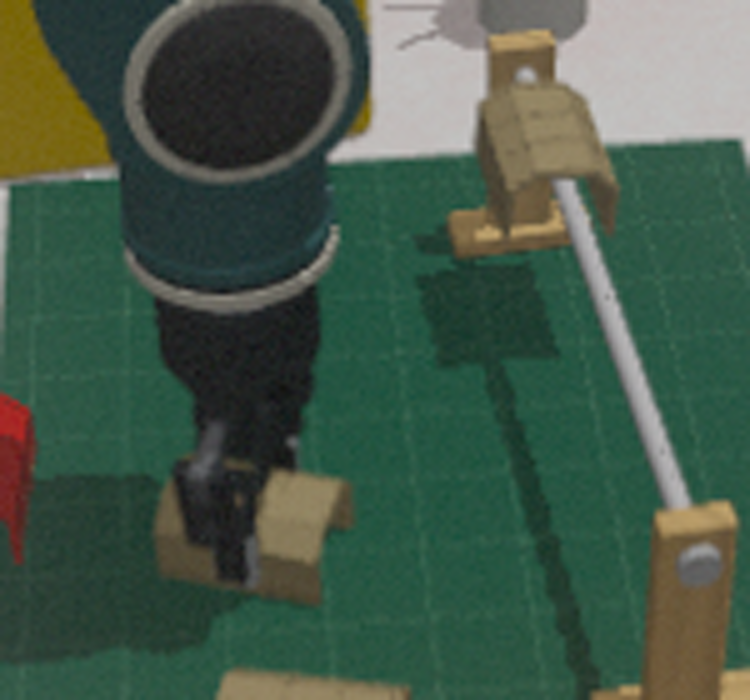

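```bash
python3 -m crank '0.05 0 0 -0.03 0 0 0;0.05 0 0 -0.07 0 0 0;0.05 0 0 -0.11 0 0 0;0.05 0 0 -0.15 0 0 0;0.05 0 0 -0.185 0 0 0;0.05 0 0 -0.185 0 0 0;0.05 0 0 -0.185 0 0 0'
python3 -c "
from h import *
go([.6042,.207,.172],down(np.radians(5.2)))"
```

```text
time_s: 14.1
position: [0.4282, 0.1507, 0.1708]
tcp_rot: [-0.0, 0.823, 0.568, 0.001]
contact_force: [-0.1, 1.2, -0.5]
gripper_width: 0.67
t14.1 at [0.4282 0.1507 0.1708] shift m [ 0.1149  0.1447 -0.0009] rot [-0.  -0.1 64.1] n>= 7.5
```

```bash
python3 -m crank '0.05 0 0 0 0 0 8;0.05 0.03 0.04 0 0 0 16;0.05 0.06 0.08 0 0 0 24;0.05 0.09 0.11 0 0 0 32;0.05 0.1149 0.1447 0 0 0 40;0.05 0.1149 0.1447 0 0 0 48;0.05 0.1149 0.1447 0 0 0 56;0.05 0.1149 0.1447 0 0 0 64.1;0.05 0.1149 0.1447 0 0 0 64.1;0.05 0.1149 0.1447 0 0 0 64.1;0.05 0.1149 0.1447 0 0 0 64.1'
python3 -c "
from h import *
go([.6042,.207,.072],down(np.radians(5.2)))"

```

```text
time_s: 15.2
position: [0.6039, 0.2066, 0.1697]
tcp_rot: [0.0, 0.999, 0.047, -0.0]
contact_force: [-0.1, -0.2, -0.4]
gripper_width: 0.673
t15.2 at [0.6039 0.2066 0.1697] shift m [ 0.0004 -0.0004  0.0977] rot [0.  0.  0.2] n>= 2.0
```

```bash
python3 -m crank '0.05 0.0004 -0.0004 0.03 0 0 0.2;0.05 0.0004 -0.0004 0.05 0 0 0.2;0.05 0.0004 -0.0004 0.07 0 0 0.2;0.05 0.0004 -0.0004 0.09 0 0 0.2;0.05 0.0004 -0.0004 0.0977 0 0 0.2;0.05 0.0004 -0.0004 0.0977 0 0 0.2;0.05 0.0004 -0.0004 0.0977 0 0 0.2'
python3 -c "
from h import *
go([.6042,.207,.0678],down(np.radians(5.2)));snap('side','s12',(220,70,350,200),5)"

```

```text
time_s: 15.9
position: [0.6049, 0.2071, 0.0733]
tcp_rot: [-0.0, 0.999, 0.044, 0.0]
contact_force: [1.0, -0.7, -0.2]
gripper_width: 0.67
t15.9 at [0.6049 0.2071 0.0733] shift m [-0.0007  0.      0.0055] rot [-0.  -0.  -0.2] n>= 0.1
```

View pics/s12.png

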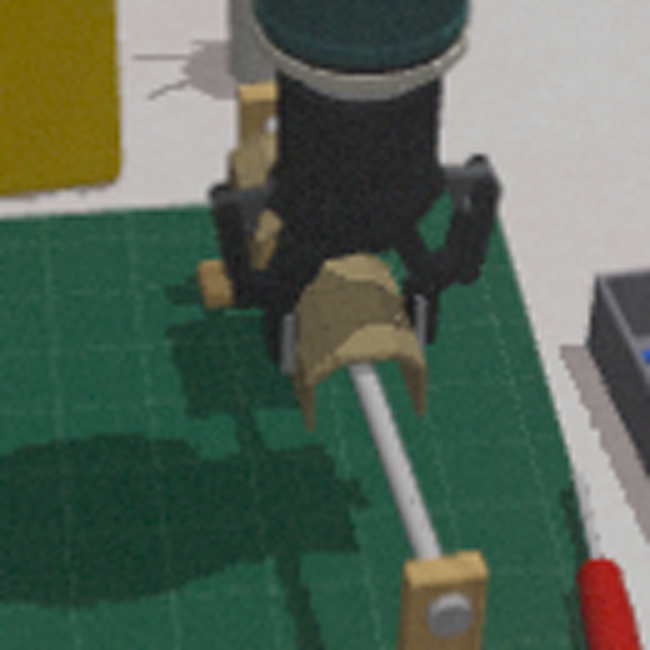

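```bash
python3 -m crank '0.05 -0.0007 0 0.003 0 0 0;0.05 -0.0007 0 0.005 0 0 0;0.05 -0.0007 0 0.005 0 0 0;0.06 -0.0007 0 0.005 0 0 0;0.065 -0.0007 0 0.005 0 0 0;0.07 -0.0007 0 0.005 0 0 0;0.075 -0.0007 0 0.005 0 0 0;0.076 -0.0007 0 0.005 0 0 0;0.076 -0.0007 0 0.005 0 0 0' 30
python3 -m crank '0.077 -0.0007 0 -0.01 0 0 0;0.078 -0.0007 0 -0.03 0 0 0;0.078 -0.0007 0 -0.06 0 0 0;0.078 -0.0007 0 -0.1 0 0 0;0.085 -0.0007 0 -0.12 0 0 0;0.085 -0.0007 0 -0.12 0 0 0'
python3 -c "
from h import *
go([.446,.007,.12],down(np.radians(76)))
snap('side','s13',(220,70,350,200),5)"
```

```text
time_s: 16.85
position: [0.6038, 0.207, 0.0675]
tcp_rot: [0.0, 0.999, 0.043, -0.0]
contact_force: [-0.1, -1.1, -0.5]
gripper_width: 0.889
time_s: 17.45
position: [0.6045, 0.2072, 0.1915]
tcp_rot: [-0.001, 0.999, 0.043, 0.002]
contact_force: [-0.3, 0.6, 0.3]
gripper_width: 0.994
t17.4 at [0.6045 0.2072 0.1915] shift m [-0.1756  0.1859  0.0703] rot [  0.1  -0.3 -71. ] n>= 8.3
```

View pics/s13.png

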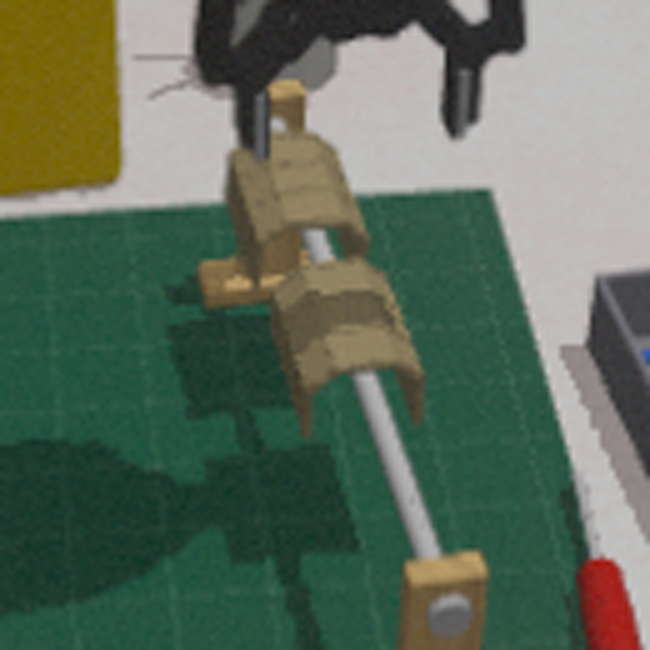

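```bash
python3 -m crank '0.085 -0.03 0.03 0 0 0 -8;0.085 -0.06 0.06 0 0 0 -16;0.085 -0.09 0.1 0 0 0 -24;0.085 -0.12 0.13 0 0 0 -32;0.085 -0.15 0.16 0 0 0 -40;0.085 -0.1724 0.1871 0 0 0 -48;0.085 -0.1724 0.1871 0.02 0 0 -56;0.085 -0.1724 0.1871 0.04 0 0 -64;0.085 -0.1724 0.1871 0.07 0 0 -71;0.085 -0.1724 0.1871 0.07 0 0 -71;0.085 -0.1724 0.1871 0.07 0 0 -71;0.085 -0.1724 0.1871 0.07 0 0 -71'
python3 -c "
from h import *
go([.4493,.006,-.0136],down(np.radians(76)))
"
```

```text
time_s: 18.7
position: [0.4481, 0.0056, 0.1186]
tcp_rot: [0.0, 0.789, 0.614, 0.0]
contact_force: [-0.3, -0.2, -0.5]
gripper_width: 0.993
t18.7 at [0.4481 0.0056 0.1186] shift m [0.0006 0.001  0.1322] rot [ 0.1 -0.  -0.2] n>= 2.6
```

```bash
python3 -m crank '0.085 0.0006 0.001 0.04 0 0 0;0.085 0.0006 0.001 0.07 0 0 0;0.085 0.0006 0.001 0.1 0 0 0;0.085 0.0006 0.001 0.11 0 0 0;0.085 0.0006 0.001 0.11 0 0 0'
python3 -c "
from h import *
go([.4493,.006,-.0136],down(np.radians(76)));snap('side','s14',(170,120,320,260),5)
snap('top','t14',(190,180,390,310),4)
"
```

```text
time_s: 19.2
position: [0.4486, 0.0059, 0.0075]
tcp_rot: [-0.0, 0.789, 0.615, -0.0]
contact_force: [0.0, -0.4, 0.3]
gripper_width: 0.997
t19.2 at [0.4486 0.0059 0.0075] shift m [0.0002 0.0007 0.0211] rot [-0.   0.  -0.1] n>= 0.4
```

View pics/s14.png

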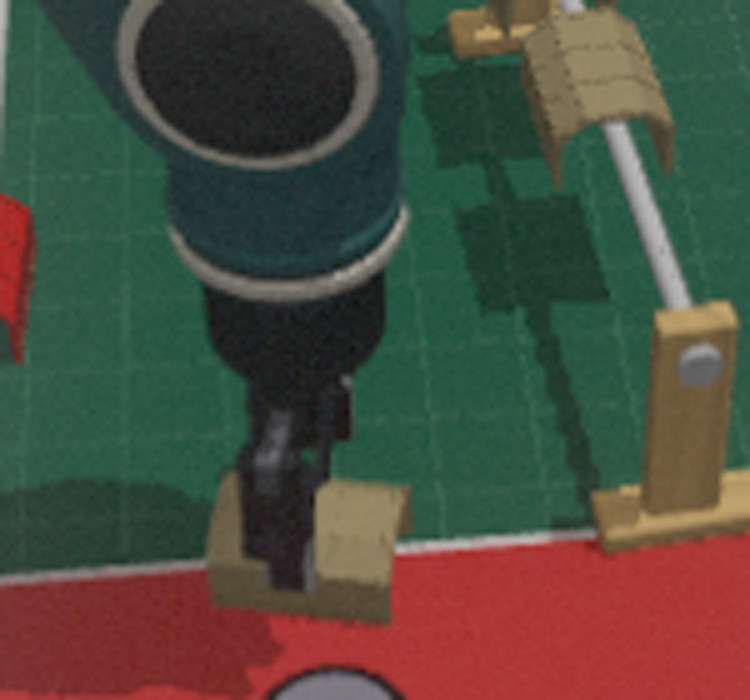

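View pics/t14.png

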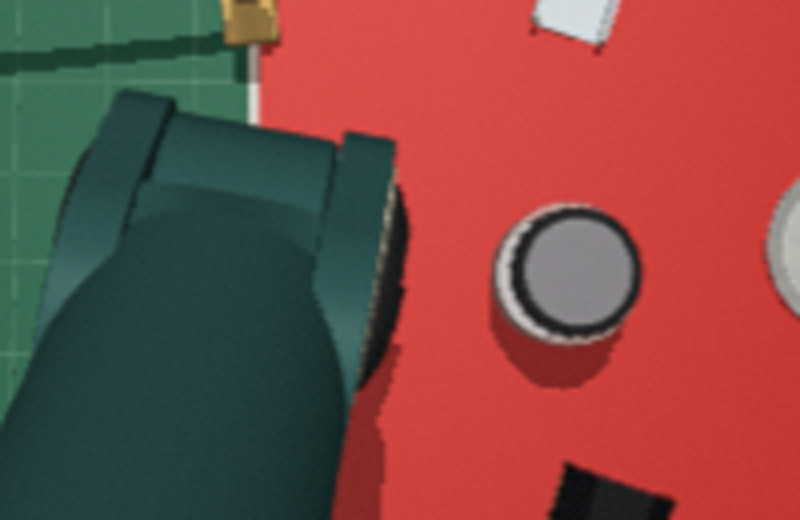

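```bash
python3 -m crank '0.085 0.0002 0.0015 0.01 0 0 0;0.085 0.0002 0.0015 0.0211 0 0 0;0.085 0.0002 0.0015 0.0211 0 0 0;0.085 0.0002 0.0015 0.0211 0 0 0;0.05 0.0002 0.0015 0.0211 0 0 0;0.05 0.0002 0.0015 0.0211 0 0 0;0.05 0.0002 0.0015 0.0211 0 0 0;0.05 0.0002 0.0015 0.0211 0 0 0;0.05 0.0002 0.0015 0.0211 0 0 0;0.05 0.0002 0.0015 0.0211 0 0 0' 30
python3 -m crank '0.05 0 0 -0.03 0 0 0;0.05 0 0 -0.07 0 0 0;0.05 0 0 -0.11 0 0 0;0.05 0 0 -0.15 0 0 0;0.05 0 0 -0.185 0 0 0;0.05 0 0 -0.185 0 0 0;0.05 0 0 -0.185 0 0 0'
python3 -c "
from h import *
go([.6147,.0925,.172],down(np.radians(5.2)))"
```

```text
time_s: 20.3
position: [0.4504, 0.0058, -0.0132]
tcp_rot: [0.0, 0.788, 0.615, 0.0]
contact_force: [-1.7, -0.6, 5.3]
gripper_width: 0.673
time_s: 21.0
position: [0.4503, 0.0061, 0.1719]
tcp_rot: [0.0, 0.788, 0.616, 0.001]
contact_force: [0.0, -0.4, -1.2]
gripper_width: 0.675
t21.0 at [0.4503 0.0061 0.1719] shift m [0.1236 0.1386 0.0002] rot [ 0.  -0.1 70.8] n>= 8.2
```

```bash
python3 -m crank '0.05 0 0 0 0 0 8;0.05 0.03 0.03 0 0 0 16;0.05 0.06 0.06 0 0 0 24;0.05 0.09 0.1 0 0 0 32;0.05 0.1236 0.1386 0 0 0 40;0.05 0.1236 0.1386 0 0 0 48;0.05 0.1236 0.1386 0 0 0 56;0.05 0.1236 0.1386 0 0 0 64;0.05 0.1236 0.1386 0 0 0 70.8;0.05 0.1236 0.1386 0 0 0 70.8;0.05 0.1236 0.1386 0 0 0 70.8;0.05 0.1236 0.1386 0 0 0 70.8'
python3 -c "
from h import *
go([.6147,.0925,.0725],down(np.radians(5.2)))"

```

```text
time_s: 22.2
position: [0.6144, 0.092, 0.1708]
tcp_rot: [0.0, 0.999, 0.047, -0.0]
contact_force: [-0.3, -0.1, -0.5]
gripper_width: 0.67
t22.2 at [0.6144 0.092  0.1708] shift m [ 0.0004 -0.0004  0.0983] rot [0.  0.  0.1] n>= 2.0
```

```bash
python3 -m crank '0.05 0.0002 0.001 0.03 0 0 0;0.05 0.0002 0.001 0.05 0 0 0;0.05 0.0002 0.001 0.07 0 0 0;0.05 0.0002 0.001 0.09 0 0 0;0.05 0.0002 0.001 0.0983 0 0 0;0.05 0.0002 0.001 0.0983 0 0 0;0.05 0.0002 0.001 0.0983 0 0 0'
python3 -c "
from h import *
go([.6147,.0925,.0688],down(np.radians(5.2)));snap('side','s15',(220,110,350,240),5)"

```

```text
time_s: 22.9
position: [0.6153, 0.091, 0.0738]
tcp_rot: [0.0, 0.999, 0.045, 0.0]
contact_force: [1.1, -0.0, 0.1]
gripper_width: 0.671
t22.9 at [0.6153 0.091  0.0738] shift m [-0.0005 -0.0015  0.005 ] rot [ 0. -0.  0.] n>= 0.1
```

View pics/s15.png

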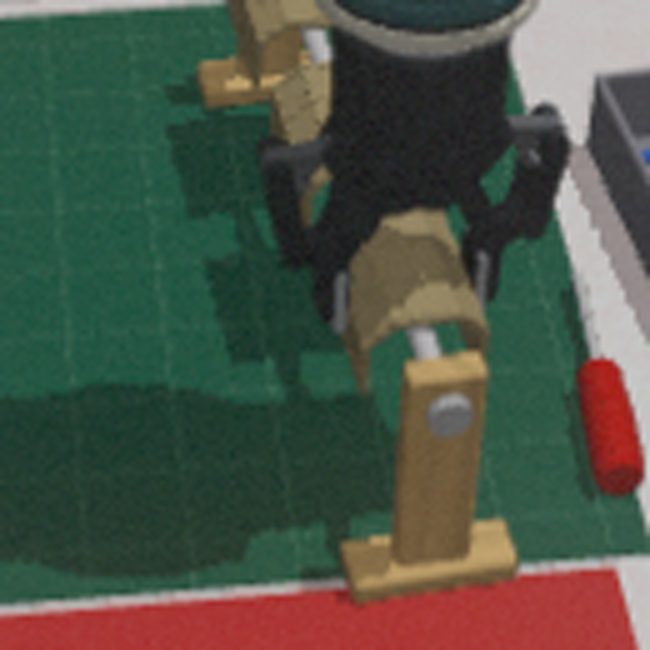

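```bash
python3 -m crank '0.05 -0.0005 0 0.003 0 0 0;0.05 -0.0005 0 0.005 0 0 0;0.05 -0.0005 0 0.005 0 0 0;0.06 -0.0005 0 0.005 0 0 0;0.065 -0.0005 0 0.005 0 0 0;0.07 -0.0005 0 0.005 0 0 0;0.075 -0.0005 0 0.005 0 0 0;0.076 -0.0005 0 0.005 0 0 0;0.076 -0.0005 0 0.005 0 0 0' 30
python3 -m crank '0.077 -0.0005 0 -0.01 0 0 0;0.078 -0.0005 0 -0.03 0 0 0;0.078 -0.0005 0 -0.06 0 0 0;0.078 -0.0005 0 -0.1 0 0 0;0.085 -0.0005 0 -0.13 0 0 0;0.085 -0.0005 0 -0.13 0 0 0'
python3 -c "
from h import *
go([.451,-.155,.17],down(np.radians(-19+90)))
snap('side','s16',(200,60,350,220),4);snap('top','t16',(200,120,460,310),3)"
```

```text
time_s: 23.85
position: [0.6143, 0.0911, 0.0681]
tcp_rot: [0.0, 0.999, 0.045, -0.0]
contact_force: [-0.5, -0.2, -0.1]
gripper_width: 0.892
time_s: 24.45
position: [0.6158, 0.091, 0.203]
tcp_rot: [-0.001, 0.999, 0.045, 0.003]
contact_force: [0.2, -0.6, 0.8]
gripper_width: 0.997
t24.4 at [0.6158 0.091  0.203 ] shift m [-0.1864  0.2302  0.0316] rot [  0.2  -0.4 -65.8] n>= 7.7
```

View pics/s16.png

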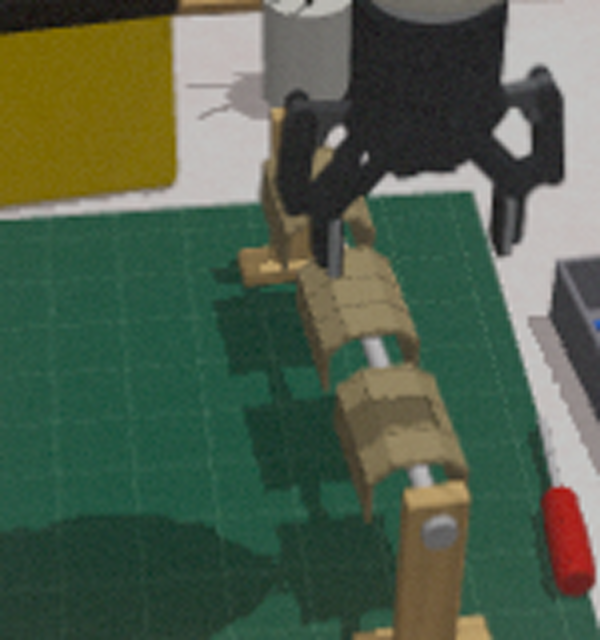

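View pics/t16.png

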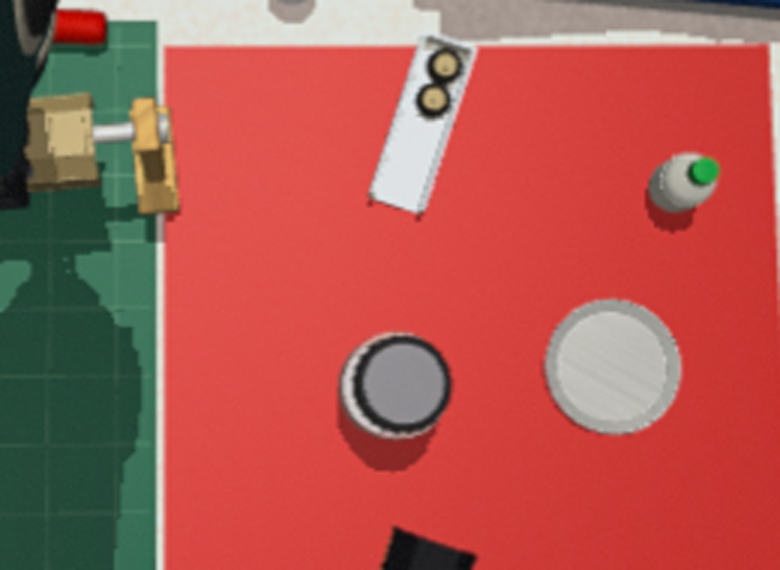

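```bash
python3 -m crank '0.085 -0.03 0.03 0 0 0 -8;0.085 -0.06 0.07 0 0 0 -16;0.085 -0.09 0.11 0 0 0 -24;0.085 -0.12 0.15 0 0 0 -32;0.085 -0.15 0.19 0 0 0 -40;0.085 -0.184 0.23 0 0 0 -48;0.085 -0.184 0.23 0.02 0 0 -56;0.085 -0.184 0.23 0.0316 0 0 -64;0.085 -0.184 0.23 0.0316 0 0 -65.8;0.085 -0.184 0.23 0.0316 0 0 -65.8;0.085 -0.184 0.23 0.0316 0 0 -65.8'
python3 -c "
from h import *
go([.453,-.1545,.1],down(np.radians(71)))"
```

```text
time_s: 25.65
position: [0.4516, -0.1545, 0.1669]
tcp_rot: [0.0, 0.815, 0.579, -0.0]
contact_force: [0.5, 0.6, -0.6]
gripper_width: 0.994
t25.6 at [ 0.4516 -0.1545  0.1669] shift m [0.0004 0.0013 0.0669] rot [ 0.   0.  -0.2] n>= 1.3
```

```bash
python3 -m crank '0.085 0.0004 0.0013 0.03 0 0 0;0.085 0.0004 0.0013 0.06 0 0 0;0.085 0.0004 0.0013 0.0669 0 0 0;0.085 0.0004 0.0013 0.0669 0 0 0;0.085 0.0004 0.0013 0.0669 0 0 0'
python3 -c "
from h import *
go([.453,-.1545,.056],down(np.radians(71)));snap('side','s17',(180,190,320,320),5);snap('top','t17',(260,170,410,300),5)"
```

```text
time_s: 26.15
position: [0.4534, -0.1548, 0.1008]
tcp_rot: [0.001, 0.814, 0.58, 0.0]
contact_force: [0.3, 0.0, 0.3]
gripper_width: 1.0
t26.1 at [ 0.4534 -0.1548  0.1008] shift m [ 0.0002 -0.0005  0.0448] rot [ 0.1 -0.  -0.1] n>= 0.9
```

View pics/s17.png

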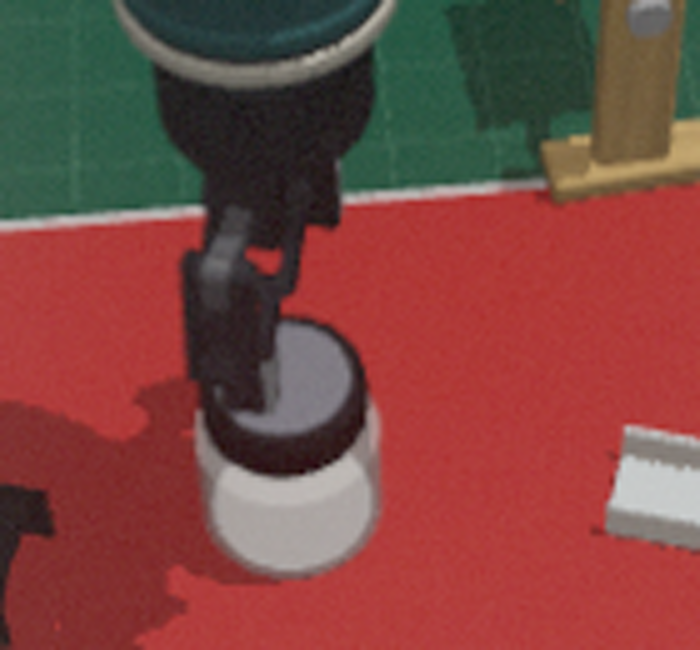

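View pics/t17.png

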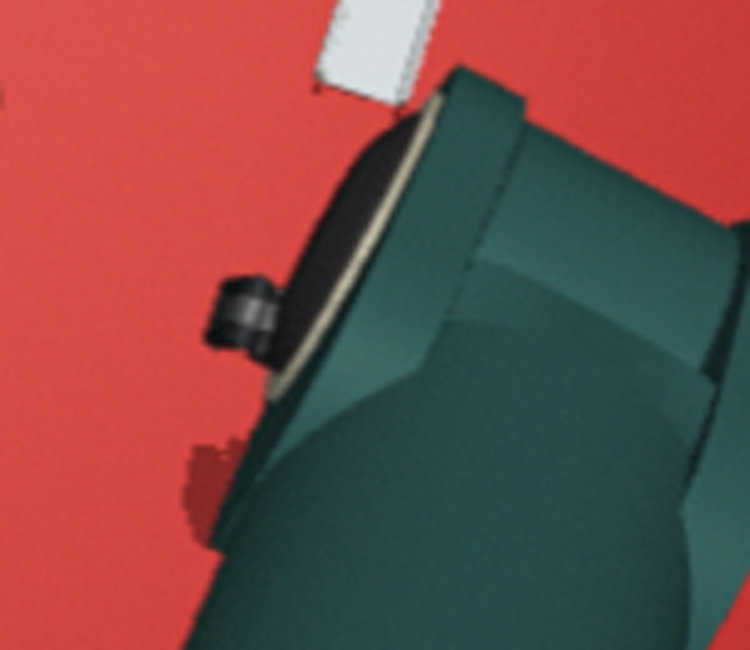

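```bash
python3 -c "
from h import *
p,r,o=pose()
for w in (.0425,.05):
  for z in(-.025,-.03,-.035): print(w,z,proj('side',p+r.apply([-w,0,z])))
print(proj('side',[.453,-.1545,.092]),proj('side',[.4516,-.1545,.092]),proj('side',[.453,-.158,.092]))
"
```

```text
0.0425 -0.025 [[230.82131588 270.86157152]]
0.0425 -0.03 [[230.65883558 269.29710123]]
0.0425 -0.035 [[230.49511894 267.71940175]]
0.05 -0.025 [[229.71418411 274.0581445 ]]
0.05 -0.03 [[229.54600177 272.49944375]]
0.05 -0.035 [[229.376529   270.92746925]]
[[237.49875967 263.70922431]] [[236.79218396 263.76682382]] [[237.60906327 265.13223255]]
```

```bash
python3 -m crank '0.085 -0.001 0 0.02 0 0 0;0.085 -0.001 0 0.035 0 0 0;0.085 -0.001 0 0.0428 0 0 0;0.085 -0.001 0 0.0428 0 0 0;0.085 -0.001 0 0.0428 0 0 0'
python3 -c "
from h import *
print(pose()[0]);snap('side','s18',(180,190,320,320),5)"
```

```text
time_s: 26.75
position: [0.4528, -0.1557, 0.0576]
tcp_rot: [0.0, 0.814, 0.58, 0.0]
contact_force: [0.3, 0.5, 0.1]
gripper_width: 0.991
[ 0.45281385 -0.15573069  0.05755207]
```

View pics/s18.png

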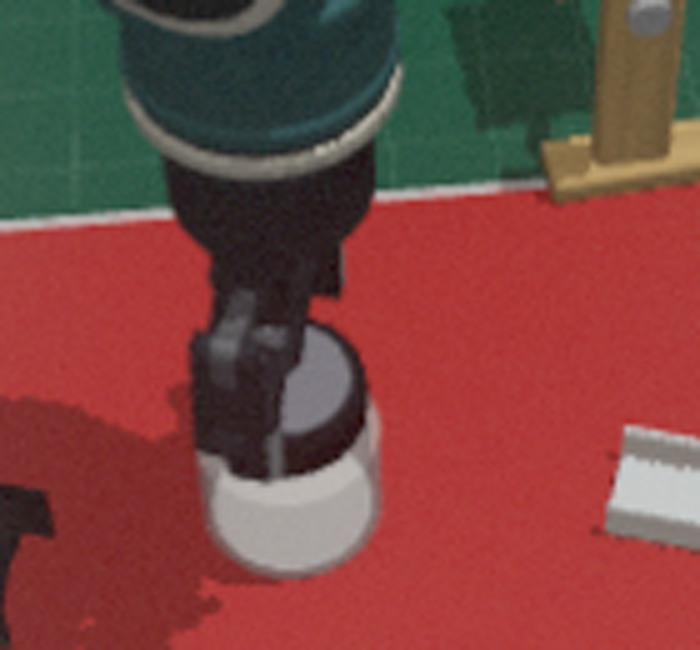

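```bash
python3 -m crank '0.06 0 0 0 0 0 0;0.06 0 0 0 0 0 0;0.06 0 0 0 0 0 0;0.06 0 0 0 0 0 0;0.06 0 0 0 0 0 0' 25
python3 -m crank '0.06 0 0 -0.01 0 0 0;0.06 0 0 -0.03 0 0 0;0.06 0 0 -0.06 0 0 0;0.06 0 0 -0.08 0 0 0;0.06 0 0 -0.08 0 0 0'
python3 -c "
from h import *
print(pose()[0]);snap('side','s19',(180,150,320,320),5);snap('top','t19',(260,170,410,300),5)"
```

```text
time_s: 27.3
position: [0.4529, -0.1556, 0.0576]
tcp_rot: [0.0, 0.814, 0.581, 0.001]
contact_force: [-2.8, 1.1, 11.8]
gripper_width: 0.761
time_s: 27.8
position: [0.4538, -0.156, 0.1397]
tcp_rot: [0.001, 0.814, 0.58, 0.002]
contact_force: [0.1, 0.3, -0.4]
gripper_width: 0.76
[ 0.45375304 -0.15595237  0.13972114]
```

View pics/s19.png

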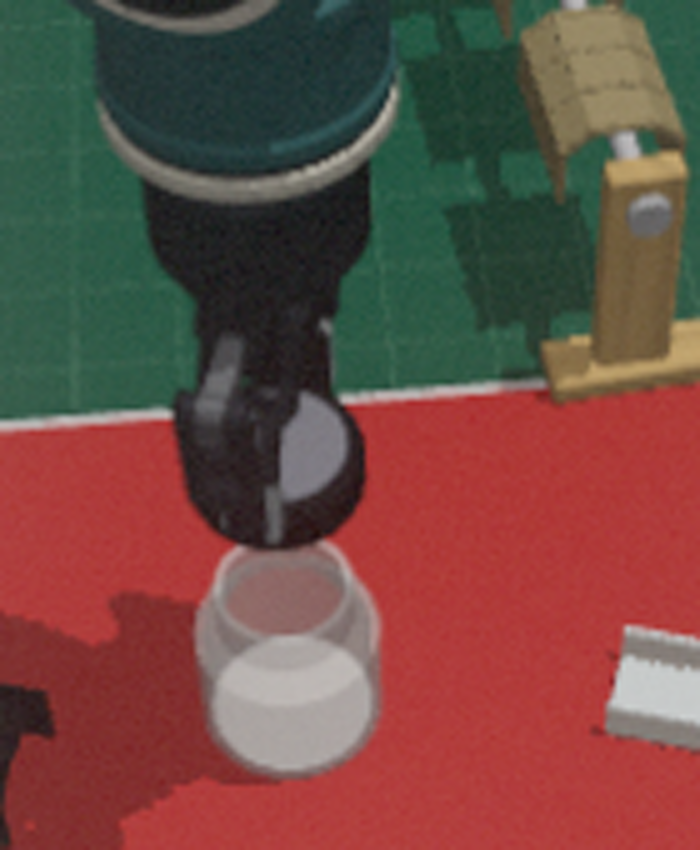

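View pics/t19.png

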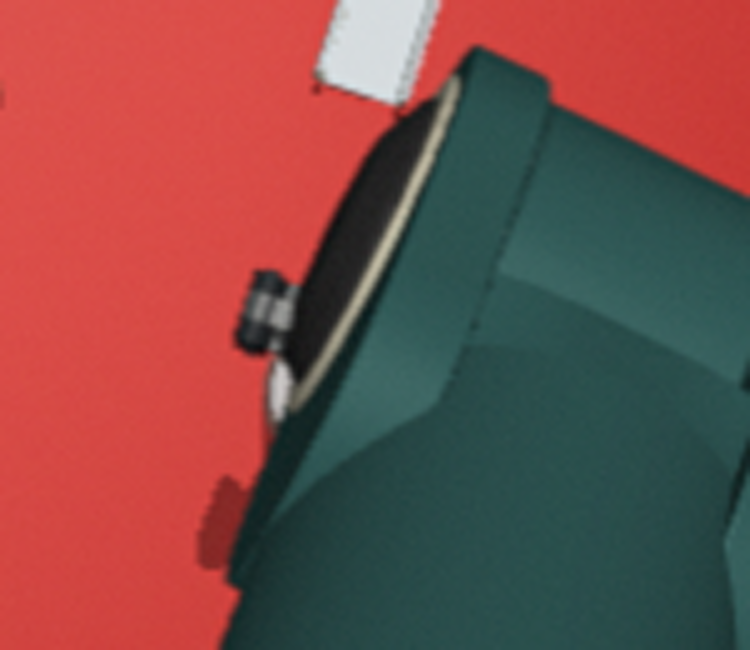

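```bash
python3 -c "
from h import *
go([.467,-.3225,.09],down(np.radians(71)))"
```

```text
t27.9 at [ 0.4526 -0.1554  0.1373] shift m [-0.1533  0.068   0.0473] rot [ 0.1 -0.  -0. ] n>= 3.5
```

```bash
python3 -m crank '0.06 -0.03 0.015 0 0 0 0;0.06 -0.07 0.03 0 0 0 0;0.06 -0.11 0.05 0 0 0 0;0.06 -0.1533 0.068 0 0 0 0;0.06 -0.1533 0.068 0 0 0 0;0.06 -0.1533 0.068 0.03 0 0 0;0.06 -0.1533 0.068 0.06 0 0 0;0.06 -0.1533 0.068 0.1 0 0 0;0.06 -0.1533 0.068 0.13 0 0 0;0.06 -0.1533 0.068 0.138 0 0 0;0.06 -0.1533 0.068 0.138 0 0 0;0.06 -0.1533 0.068 0.138 0 0 0'
python3 -c "
from h import *
go([.467,-.3225,-.0085],down(np.radians(71)));snap('side','s20',(180,250,320,400),5);snap('top','t20',(320,170,480,300),5)"
```

```text
time_s: 29.1
position: [0.4671, -0.3232, -0.0001]
tcp_rot: [0.001, 0.814, 0.58, 0.0]
contact_force: [-0.6, 0.1, 0.1]
gripper_width: 0.761
t29.1 at [ 4.671e-01 -3.232e-01 -1.000e-04] shift m [ 0.0006 -0.0003  0.0084] rot [ 0.1  0.  -0. ] n>= 0.2
```

View pics/s20.png

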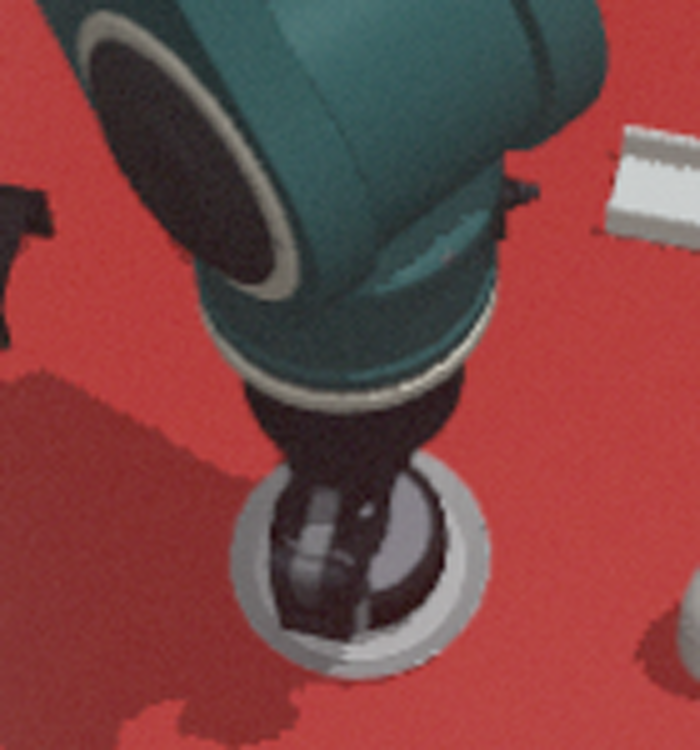

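View pics/t20.png

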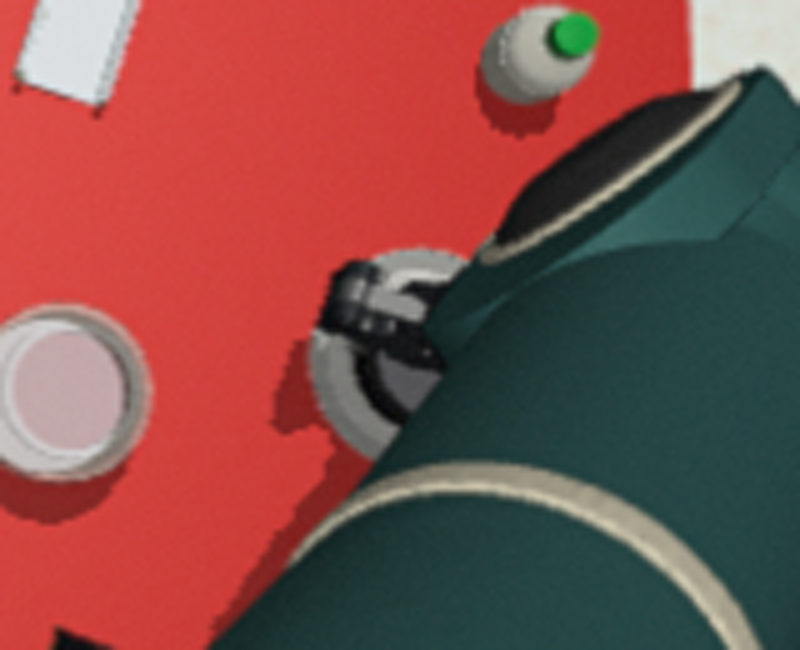

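```bash
python3 -m crank '0.06 0 0 0.004 0 0 0;0.06 0 0 0.0085 0 0 0;0.06 0 0 0.0085 0 0 0;0.06 0 0 0.009 0 0 0;0.065 0 0 0.009 0 0 0;0.07 0 0 0.009 0 0 0;0.073 0 0 0.009 0 0 0;0.073 0 0 0.009 0 0 0'
python3 -m crank '0.075 0 0 -0.01 0 0 0;0.08 0 0 -0.04 0 0 0;0.085 0 0 -0.08 0 0 0;0.085 0 0 -0.13 0 0 0;0.085 0 0 -0.17 0 0 0;0.085 0 0 -0.17 0 0 0;0.085 0 0 -0.17 0 0 0'
python3 -c "
from h import *
snap('side','s21',(180,230,380,400),4);go([.644,-.182,.17],down(np.radians(71.4)))"
```

```text
time_s: 30.0
position: [0.4666, -0.3227, -0.0103]
tcp_rot: [-0.0, 0.814, 0.58, -0.0]
contact_force: [-1.6, -0.9, 0.3]
gripper_width: 0.852
time_s: 30.7
position: [0.4671, -0.3227, 0.1611]
tcp_rot: [0.001, 0.814, 0.581, 0.001]
contact_force: [-0.7, -0.2, 0.1]
gripper_width: 0.996
t30.8 at [ 0.4666 -0.3224  0.16  ] shift m [ 0.1905  0.122  -0.0099] rot [ 0.  -0.  -0.4] n>= 4.5
```

View pics/s21.png

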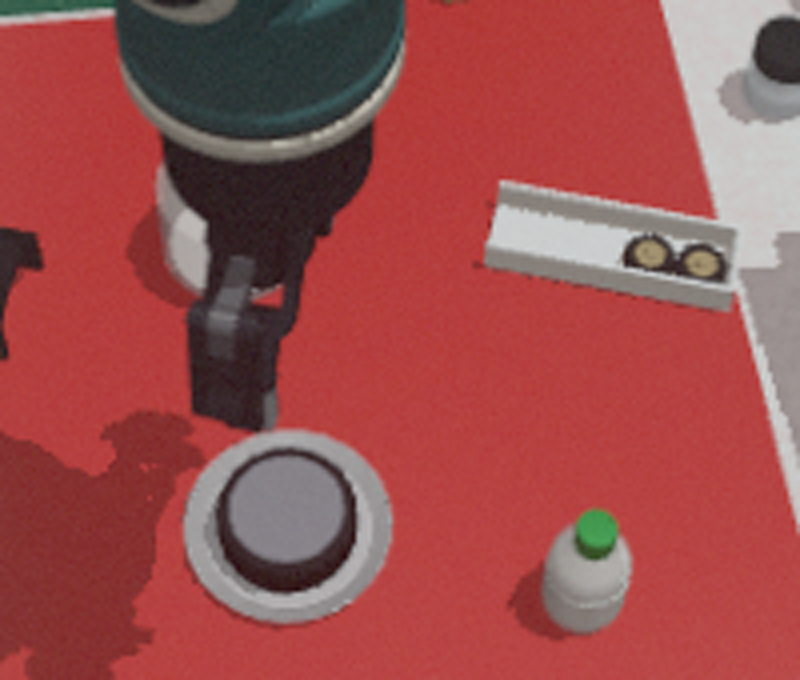

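```bash
python3 -m crank '0.085 0.04 0.025 0 0 0 0;0.085 0.08 0.05 0 0 0 0;0.085 0.12 0.08 0 0 0 0;0.085 0.16 0.105 0 0 0 0;0.085 0.19 0.1335 0.02 0 0 -0.4;0.085 0.19 0.1335 0.05 0 0 -0.4;0.085 0.19 0.1335 0.08 0 0 -0.4;0.085 0.19 0.1335 0.08 0 0 -0.4;0.085 0.19 0.1335 0.08 0 0 -0.4'
python3 -c "
from h import *
snap('side','s22',(260,210,400,330),5);snap('top','t22',(300,110,420,220),5);go([.6547,-.186,-.013],down(np.radians(71.4)))"
```

```text
time_s: 31.65
position: [0.6543, -0.1869, 0.0796]
tcp_rot: [-0.0, 0.812, 0.583, -0.001]
contact_force: [-0.0, -0.1, 0.8]
gripper_width: 0.997
t31.8 at [ 0.6553 -0.1872  0.0813] shift m [ 0.0009 -0.0011  0.0943] rot [ 0.1  0.  -0.1] n>= 1.9
```

View pics/s22.png

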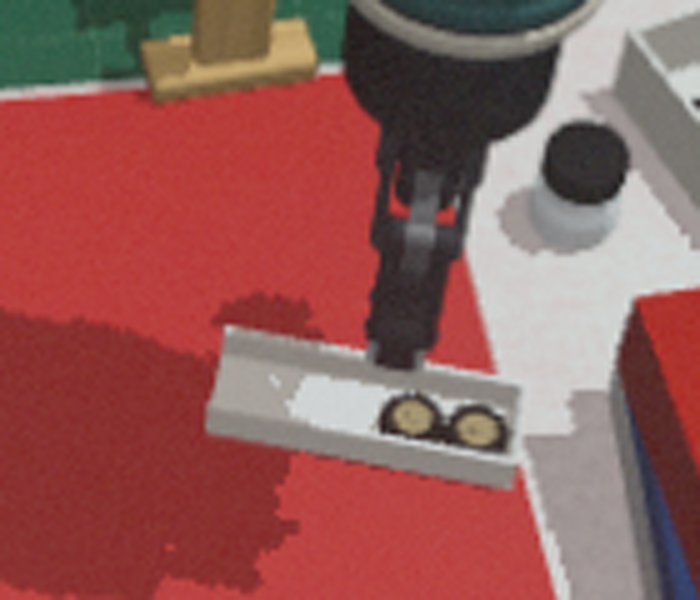

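View pics/t22.png

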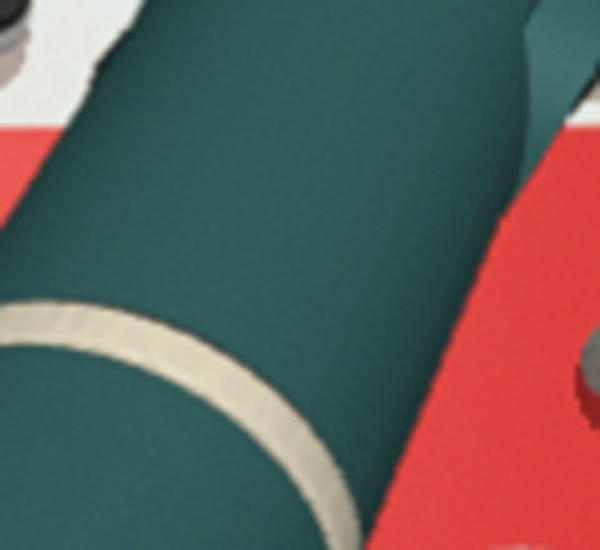

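```bash
python3 -m crank '0.085 0.0009 -0.001 0.03 0 0 0;0.085 0.0009 -0.001 0.06 0 0 0;0.085 0.0009 -0.001 0.07 0 0 0;0.085 0.0009 -0.001 0.07 0 0 0'
python3 -c "
from h import *
snap('side','s23',(260,210,400,330),5);go([.6547,-.186,-.013],down(np.radians(71.4)))"
```

```text
time_s: 32.15
position: [0.654, -0.1855, 0.0099]
tcp_rot: [-0.0, 0.812, 0.583, -0.0]
contact_force: [-0.1, -0.0, 0.8]
gripper_width: 1.0
t32.2 at [ 0.6546 -0.1858  0.011 ] shift m [-0.0002  0.0001  0.024 ] rot [ 0.  0. -0.] n>= 0.5
```

View pics/s23.png

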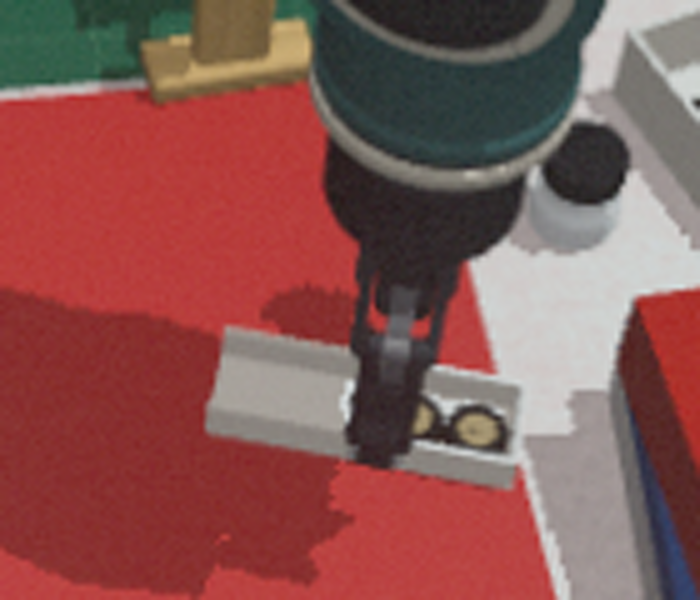

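```bash
python3 -m crank '0.085 0 0 0.012 0 0 0;0.085 0 0 0.024 0 0 0;0.085 0 0 0.024 0 0 0;0.085 0 0 0.024 0 0 0' 30
python3 -m crank '0.06 0 0 0 0 0 0;0.05 0 0 0 0 0 0;0.044 0 0 0 0 0 0;0.036 0 0 0 0 0 0;0.036 0 0 0 0 0 0;0.036 0 0 0 0 0 0;0.036 0 0 0 0 0 0'
python3 -c "
from h import *
snap('side','s24',(260,210,400,330),5);go([.6547,-.186,.1],down(np.radians(71.4)))"
```

```text
time_s: 32.6
position: [0.6541, -0.1855, -0.0144]
tcp_rot: [-0.0, 0.812, 0.583, -0.0]
contact_force: [-0.7, 0.1, -0.2]
gripper_width: 0.999
time_s: 33.3
position: [0.6544, -0.1854, -0.0138]
tcp_rot: [0.0, 0.812, 0.583, 0.0]
contact_force: [-1.6, 0.8, 6.2]
gripper_width: 0.483
t33.4 at [ 0.6544 -0.1855 -0.0137] shift m [-0.0004  0.0005 -0.1137] rot [ 0. -0. -0.] n>= 2.3
```

View pics/s24.png

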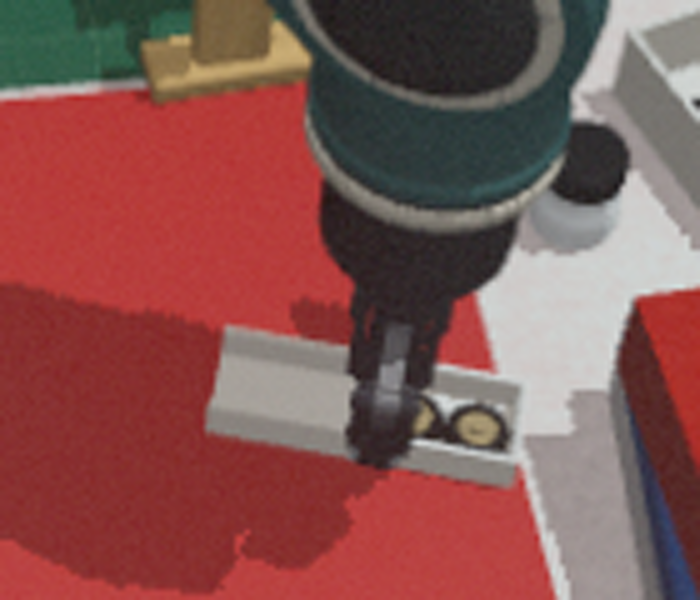

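```bash
python3 -m crank '0.036 0 0 -0.003 0 0 0;0.036 0 0 -0.01 0 0 0;0.036 0 0 -0.022 0 0 0;0.036 0 0 -0.036 0 0 0;0.036 0 0 -0.052 0 0 0;0.036 0 0 -0.07 0 0 0;0.036 0 0 -0.088 0 0 0;0.036 0 0 -0.106 0 0 0;0.036 0 0 -0.122 0 0 0;0.036 0 0 -0.136 0 0 0;0.036 0 0 -0.146 0 0 0;0.036 0 0 -0.15 0 0 0' 40
python3 -c "
from h import *
snap('side','s25',(200,170,400,330),4);snap('top','t25',(260,130,420,290),4);print(pose()[0])"
```

```text
time_s: 34.55
position: [0.6545, -0.1855, 0.1369]
tcp_rot: [0.0, 0.812, 0.583, 0.0]
contact_force: [0.3, 0.6, -0.9]
gripper_width: 0.476
[ 0.6542785  -0.18535222  0.13607806]
```

View pics/s25.png

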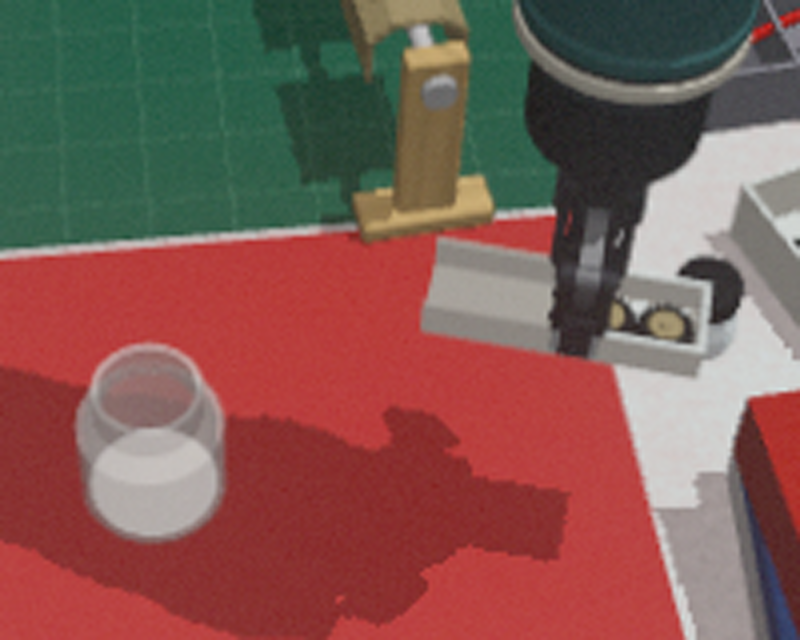

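View pics/t25.png

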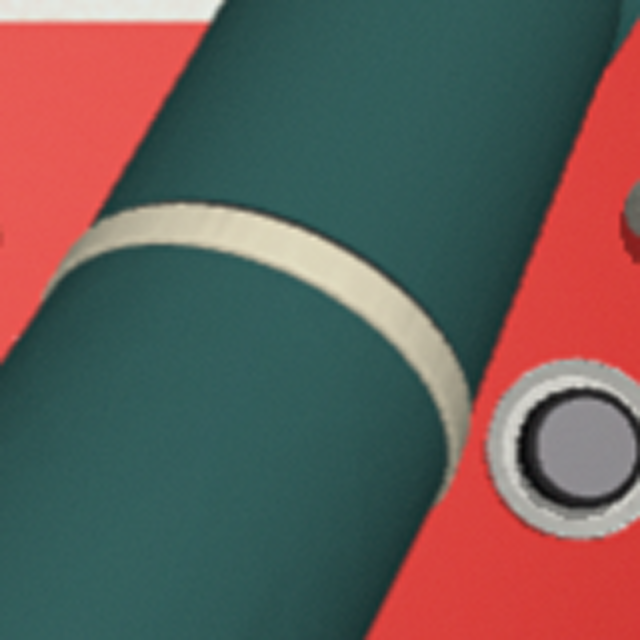

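```bash
python3 -c "
from h import *
print(at('side',(236.75+.12,267.5),.088))
p,r,o=pose()
# lip from tool now
lip=p+r.apply([0,-.0705,-.0167]);print(lip,proj('side',lip), 'obs', (200+430/4,170+315/4))
for w in(-.021,.021):
  for z in(-.0137,-.0337):
    print(w,z,((proj('side',p+r.apply([w,-.0705,z]))-[200,170])*4).round(0))
"
```

```text
[ 0.45117654 -0.16068779  0.088     ]
[ 0.58746488 -0.1628394   0.15275896] [[307.21955168 242.25547875]] obs (307.5, 248.75)
-0.021 -0.0137 [[421. 327.]]
-0.021 -0.0337 [[423. 301.]]
0.021 -0.0137 [[436. 260.]]
0.021 -0.0337 [[439. 233.]]
```

```bash
python3 - <<'E'
from ov import *
im=robot.snapshot("side")[:,:,::-1].copy()
C=[]
for c,col in(((.4529,-.1556),(0,255,0)),((.4515,-.1585),(255,0,0))):
    C+=[(circ(c,.028,.088),col),(circ(c,.038,.0),col)]
overlay(im,"side",C,(205,240,265,310),10,"o5")
E
```

```text
(no output)
```

View pics/o5.png

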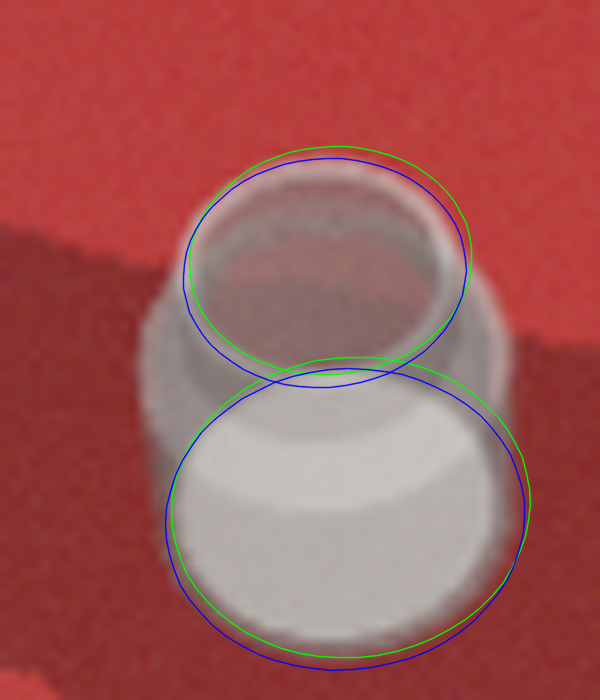

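```bash
python3 -c "
from h import *
p,r,o=pose();l=np.array([0,-.0705,-.0167]);L=p+r.apply(l)
d=r.inv().apply(np.array([.4623,-.1592,.112])-L);print(d.round(4))
s=np.linspace(0,1,14);s=3*s**2-2*s**3
print((s[1:]).round(3))
for k in s[1:]: print((d*k).round(4))
"
```

```text
[-0.0365 -0.1195  0.0403]
[0.017 0.064 0.135 0.226 0.33  0.442 0.558 0.67  0.774 0.865 0.936 0.983
 1.   ]
[-0.0006 -0.002   0.0007]
[-0.0023 -0.0076  0.0026]
[-0.0049 -0.0162  0.0054]
[-0.0082 -0.027   0.0091]
[-0.0121 -0.0394  0.0133]
[-0.0162 -0.0529  0.0178]
[-0.0204 -0.0666  0.0224]
[-0.0245 -0.0801  0.027 ]
[-0.0283 -0.0925  0.0312]
[-0.0316 -0.1034  0.0348]
[-0.0342 -0.1119  0.0377]
[-0.0359 -0.1175  0.0396]
[-0.0365 -0.1195  0.0403]
```

```bash
python3 -m crank '0.036 -0.0006 -0.002 0.0007 0 0 0;0.036 -0.0023 -0.0076 0.0026 0 0 0;0.036 -0.0049 -0.0162 0.0054 0 0 0;0.036 -0.0082 -0.027 0.0091 0 0 0;0.036 -0.0121 -0.0394 0.0133 0 0 0;0.036 -0.0162 -0.0529 0.0178 0 0 0;0.036 -0.0204 -0.0666 0.0224 0 0 0;0.036 -0.0245 -0.0801 0.027 0 0 0;0.036 -0.0283 -0.0925 0.0312 0 0 0;0.036 -0.0316 -0.1034 0.0348 0 0 0;0.036 -0.0342 -0.1119 0.0377 0 0 0;0.036 -0.0365 -0.1195 0.0403 0 0 0'
python3 -c "
from h import *
snap('side','s26',(200,170,400,330),4);snap('top','t26',(260,130,420,290),4);p,r,o=pose();print(p,p+r.apply([0,-.0705,-.0167]))"
```

```text
time_s: 35.9
position: [0.5283, -0.1818, 0.0953]
tcp_rot: [-0.0, 0.812, 0.583, -0.0]
contact_force: [0.5, -0.4, -1.1]
gripper_width: 0.48
[ 0.52820299 -0.1817988   0.09526262] [ 0.46141908 -0.159251    0.11201513]
```

View pics/s26.png

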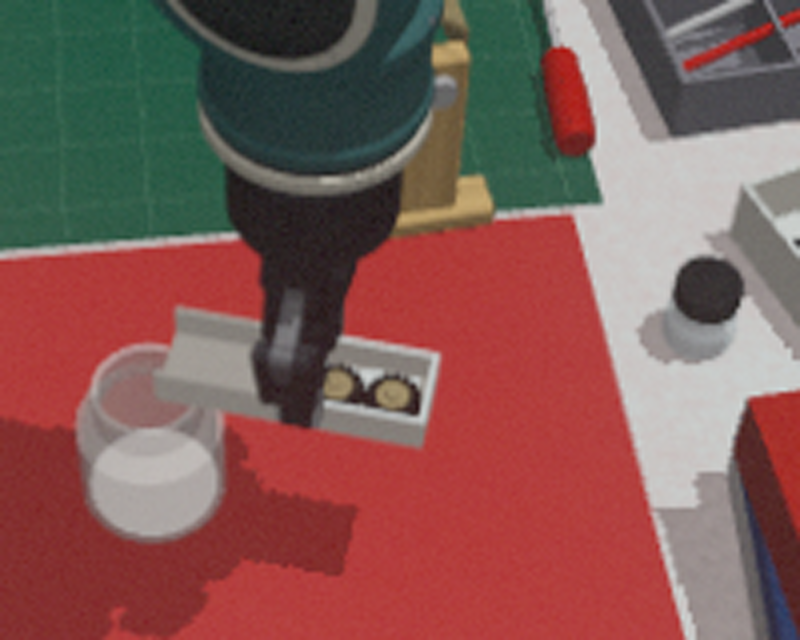

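View pics/t26.png

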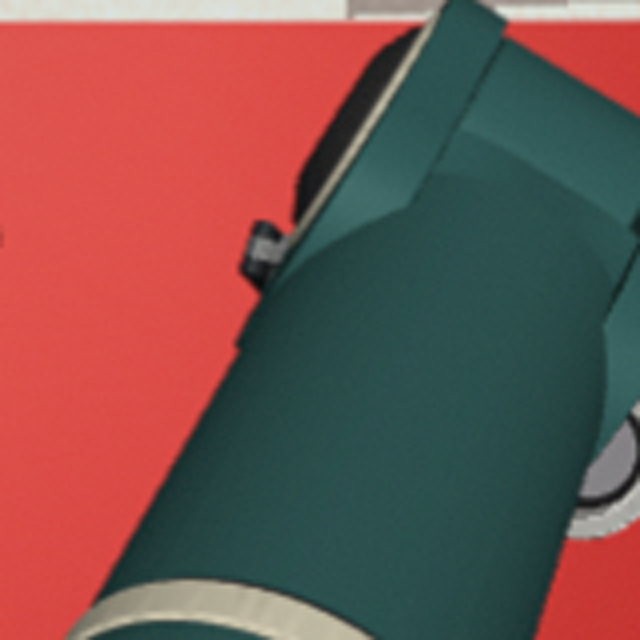

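```bash
cat > tip.py <<'E'
import numpy as np
l=np.array([0,-.0705,-.0167])
def rows(angs,ds):
    for a,d in zip(angs,ds):
        t=np.radians(a);c,s=np.cos(t),np.sin(t)
        Rl=np.array([0,c*l[1]-s*l[2],s*l[1]+c*l[2]]);print(a,(l+d-Rl).round(4))
E
python3 -c "
from tip import *
rows([-2,-6,-10,-14,-18,-22,-24],[[0,.001*k,.015*k] for k in(.1,.3,.5,.7,.9,1,1)])"
```

```text
-2 [ 0.      0.0006 -0.001 ]
-6 [ 0.      0.0017 -0.003 ]
-10 [ 0.      0.0023 -0.005 ]
-14 [ 0.      0.0026 -0.0071]
-18 [ 0.      0.0026 -0.0091]
-22 [ 0.      0.0021 -0.0126]
-24 [ 0.      0.0017 -0.0151]
```

```bash
python3 -m crank '0.036 0 0.0006 -0.001 -2 0 0;0.036 0 0.0017 -0.003 -6 0 0;0.036 0 0.0023 -0.005 -10 0 0;0.036 0 0.0026 -0.0071 -14 0 0;0.036 0 0.0026 -0.0091 -18 0 0;0.036 0 0.0021 -0.0126 -22 0 0;0.036 0 0.0017 -0.0151 -24 0 0;0.036 0 0.0017 -0.0151 -24 0 0'
python3 -c "
from h import *
snap('side','s27',(200,170,400,330),4);p,r,o=pose();print(p,p+r.apply([0,-.0705,-.0167]),r.as_matrix().round(3),o['q'].round(2))
from tip import *
rows([-3,-9,-15,-21],[[0,0,0]]*4)
d=r.inv().apply([0,0,-1]);print(d)"
```

```text
time_s: 36.8
position: [0.5306, -0.1821, 0.1108]
tcp_rot: [0.169, 0.794, 0.57, 0.122]
contact_force: [-0.1, -0.1, -0.9]
gripper_width: 0.48
[ 0.53106045 -0.1822662   0.11088454] [ 0.46359022 -0.15952146  0.09748359] [[ 0.319  0.866  0.385]
 [ 0.948 -0.292 -0.129]
 [ 0.     0.407 -0.914]] [-0.17  0.29  0.49  2.21 -0.42  0.28  1.9 ]
-3 [ 0.      0.0008 -0.0037]
-9 [ 0.      0.0017 -0.0112]
-15 [ 0.      0.0019 -0.0188]
-21 [ 0.      0.0013 -0.0264]
[-3.95927036e-04 -4.06508551e-01  9.13646891e-01]
```

View pics/s27.png

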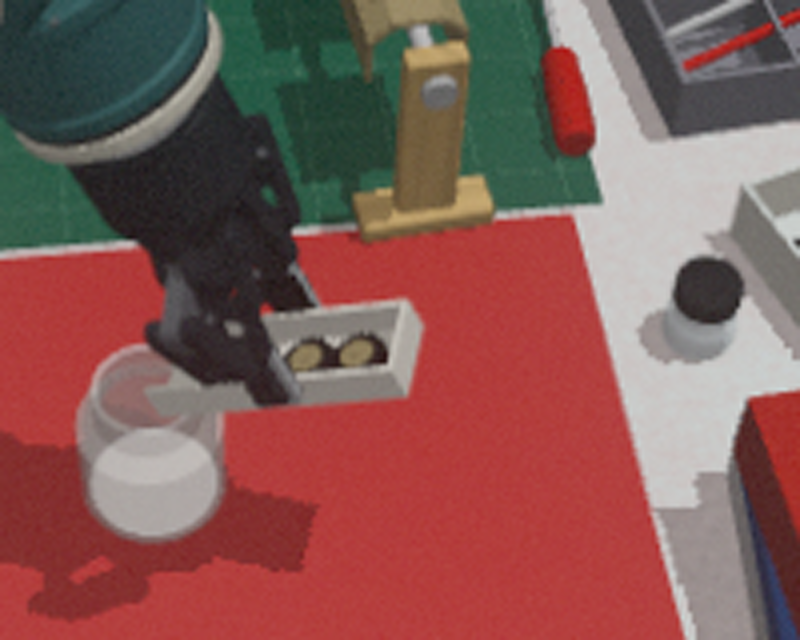

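```bash
python3 -c "
from h import *
go([.5283,-.1818,.125],down(np.radians(71.4)))"
```

```text
t36.9 at [ 0.5311 -0.1823  0.1109] shift m [-0.0004  0.0032 -0.014 ] rot [24. -0. -0.] n>= 2.8
```

```bash
python3 -m crank '0.036 0 0 -0.002 1 0 0;0.036 0 0.0005 -0.004 4 0 0;0.036 0 0.001 -0.006 8 0 0;0.036 0 0.0015 -0.008 12 0 0;0.036 0 0.002 -0.010 16 0 0;0.036 0 0.0025 -0.012 20 0 0;0.036 0 0.003 -0.013 23 0 0;0.036 0 0.0032 -0.014 24 0 0;0.036 0 0.0032 -0.014 24 0 0;0.036 0 0.0032 -0.014 24 0 0'
python3 -c "
from h import *
p,r,o=pose();print(o['q'].round(2),p+r.apply([0,-.0705,-.0167]))
yaw=np.radians(71.4-90);l=np.array([0,-.0705,-.0167])
pour=np.array([-np.sin(yaw),np.cos(yaw),0]);print('pour',pour)
lip=np.array([.4528,-.156,.118])-.010*pour
T=lip-down(yaw).apply(l);print(T);go(T,down(yaw))"
```

```text
time_s: 37.85
position: [0.5281, -0.1815, 0.1245]
tcp_rot: [0.0, 0.812, 0.583, 0.0]
contact_force: [-0.7, 0.9, -1.3]
gripper_width: 0.483
[-0.18  0.45  0.58  1.88 -0.31  0.9   1.8 ] [ 0.46126739 -0.1589677   0.1412095 ]
pour [0.31895931 0.94776841 0.        ]
[ 0.42712378 -0.23229536  0.1013    ]
t37.9 at [ 0.5281 -0.1815  0.1245] shift m [-0.0804 -0.0794  0.0232] rot [ 0. -0. 90.] n>= 10.5
```

```bash
python3 -m crank '0.036 -0.001 -0.001 0 0 0 2;0.036 -0.005 -0.005 0 0 0 6;0.036 -0.011 -0.011 0 0 0 12;0.036 -0.018 -0.018 0 0 0 19;0.036 -0.026 -0.026 0 0 0 27;0.036 -0.034 -0.034 0 0 0 35;0.036 -0.042 -0.042 0 0 0 43;0.036 -0.05 -0.05 0 0 0 51;0.036 -0.058 -0.058 0 0 0 59;0.036 -0.065 -0.065 0 0 0 66;0.036 -0.07 -0.07 0 0 0 71;0.036 -0.073 -0.073 0 0 0 74'
python3 -c "
from h import *
p,r,o=pose();print(o['q'].round(2))
go([.4271,-.2323,.1013],down(np.radians(-18.6)))"
```

```text
time_s: 39.05
position: [0.435, -0.2274, 0.1248]
tcp_rot: [-0.0, 1.0, -0.026, 0.0]
contact_force: [-0.4, 0.3, -0.2]
gripper_width: 0.478
[-0.35  0.43  0.95  2.05 -0.46  0.89  0.8 ]
t39.0 at [ 0.435  -0.2274  0.1248] shift m [-0.0077  0.0053  0.0235] rot [-0.  -0.  15.6] n>= 1.8
```

```bash
python3 -m crank '0.036 -0.001 0.001 0.001 0 0 2;0.036 -0.003 0.002 0.004 0 0 5;0.036 -0.005 0.003 0.008 0 0 9;0.036 -0.007 0.005 0.013 0 0 13;0.036 -0.0077 0.0053 0.018 0 0 15.6;0.036 -0.0077 0.0053 0.022 0 0 15.6;0.036 -0.0077 0.0053 0.0235 0 0 15.6;0.036 -0.0077 0.0053 0.0235 0 0 15.6'
python3 -c "
from h import *
p,r,o=pose();print(o['q'].round(2),p+r.apply([0,-.0705,-.0167]))
snap('side','s28',(180,170,380,350),4);snap('top','t28',(260,150,440,320),4)
from tip import *
rows([-2,-6,-10,-14,-18,-22,-24],[[0,0,.015*k] for k in(.1,.3,.5,.7,.9,1,1)])
"
```

```text
time_s: 39.85
position: [0.4279, -0.2322, 0.1011]
tcp_rot: [-0.0, 0.987, -0.158, -0.0]
contact_force: [-0.2, 0.2, -0.9]
gripper_width: 0.482
[-0.35  0.5   0.98  2.07 -0.55  0.86  0.63] [ 0.44984277 -0.16517287  0.11777628]
-2 [ 0.      0.0005 -0.001 ]
-6 [ 0.      0.0014 -0.003 ]
-10 [ 0.      0.0018 -0.005 ]
-14 [ 0.      0.0019 -0.0071]
-18 [ 0.      0.0017 -0.0091]
-22 [ 0.      0.0011 -0.0126]
-24 [ 0.      0.0007 -0.0151]
```

View pics/s28.png

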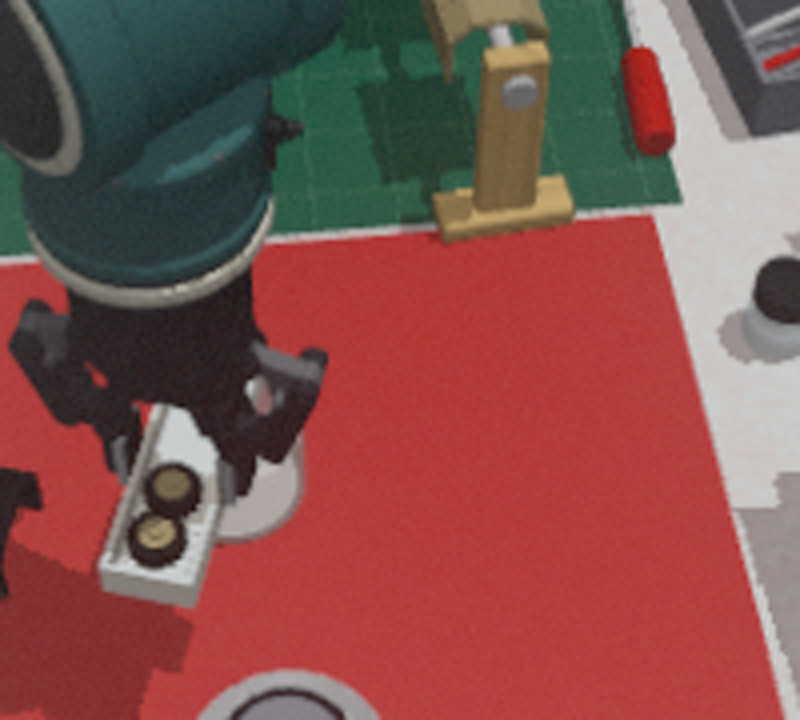

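View pics/t28.png

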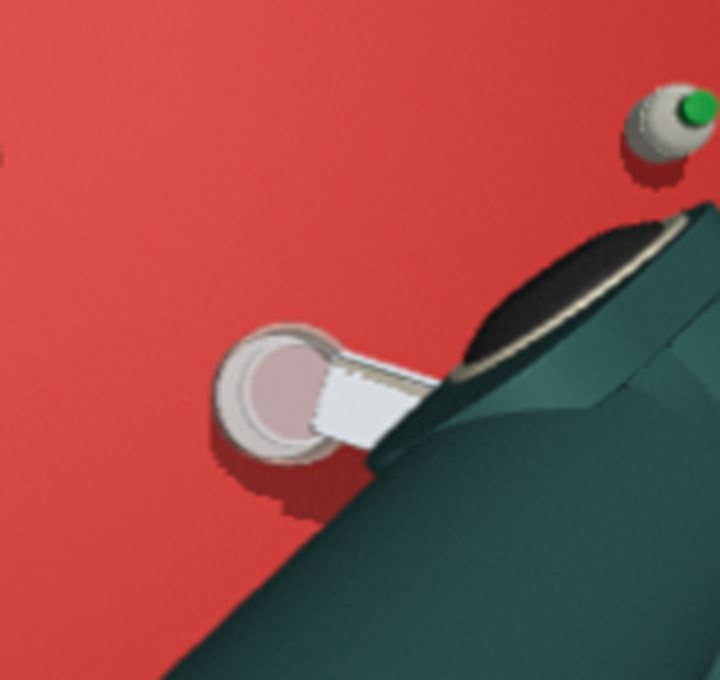

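```bash
python3 - <<'E'
from ov import *
p,r,o=pose();l=np.array([0,-.0705,-.0167])
C=[]
for c,col in(((.4528,-.156),(0,255,0)),):
    C+=[(circ(c,.028,.088),col),(circ(c,.038,.0),col),(circ(c,.038,.058),col)]
C+=[(p+r.apply([[-.021,-.0705,-.0337],[-.021,-.0705,-.0137],[.021,-.0705,-.0137],[.021,-.0705,-.0337]]),(255,0,0))]
overlay(robot.snapshot("top")[:,:,::-1].copy(),"top",C,(300,210,380,280),10,"o6")
E
```

```text
(no output)
```

View pics/o6.png

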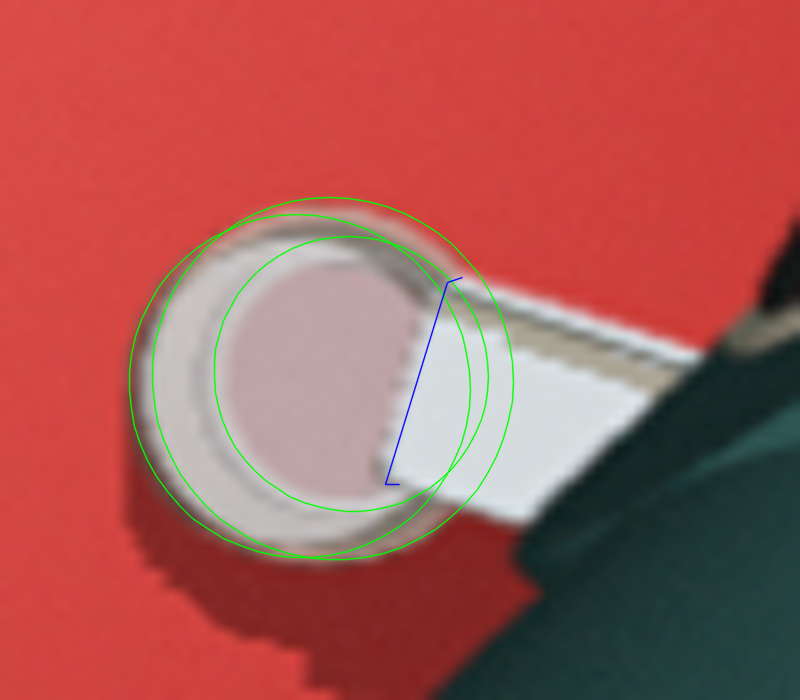

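```bash
python3 -m crank '0.036 -0.0003 0.0005 -0.001 -2 0 0;0.036 -0.0006 0.0014 -0.003 -6 0 0;0.036 -0.001 0.0018 -0.005 -10 0 0;0.036 -0.0015 0.0019 -0.0071 -14 0 0;0.036 -0.0015 0.0017 -0.0091 -18 0 0;0.036 -0.0015 0.0011 -0.0126 -22 0 0;0.036 -0.0015 0.0007 -0.0151 -24 0 0;0.036 -0.0015 0.0007 -0.0151 -24 0 0'
python3 -c "
from h import *
p,r,o=pose();print(o['q'].round(2),p+r.apply([0,-.0705,-.0167]))
snap('side','s29',(180,170,380,350),4)
from tip import *
e=r.inv().apply([0,0,-1.])
rows([-3,-8,-13,-18,-21],[e*.008*k for k in(.1,.4,.7,1,1)])
"
```

```text
time_s: 40.8
position: [0.4269, -0.2315, 0.1162]
tcp_rot: [0.206, 0.966, -0.153, -0.033]
contact_force: [-0.6, -0.7, -1.6]
gripper_width: 0.481
[-0.76  0.67  1.2   2.1  -0.28  0.77  0.24] [ 0.44897696 -0.16377737  0.10267266]
-3 [ 0.      0.0005 -0.003 ]
-8 [ 0.      0.0003 -0.0071]
-13 [ 0.     -0.0003 -0.0112]
-18 [ 0.     -0.0016 -0.0153]
-21 [ 0.     -0.002  -0.0191]
```

View pics/s29.png

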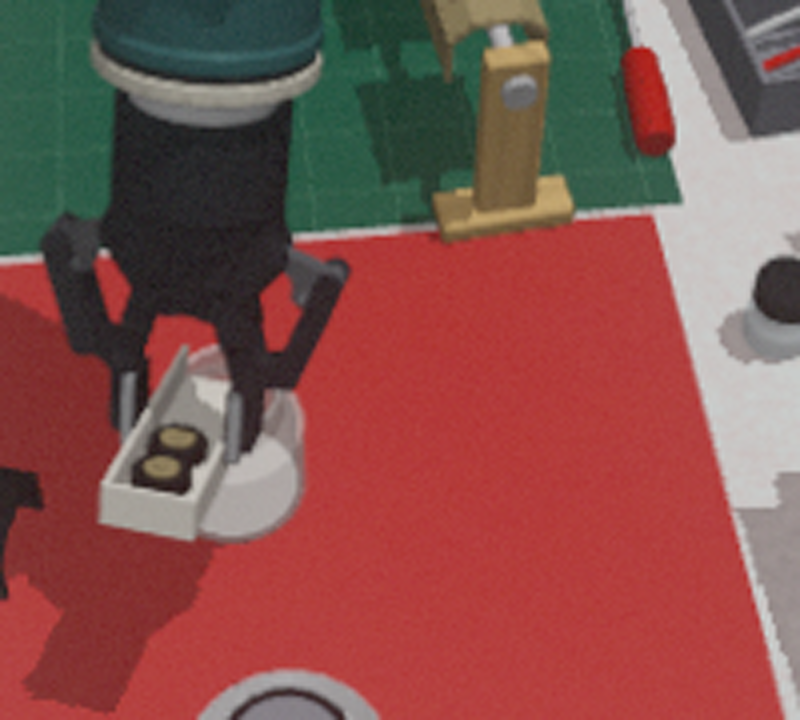

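```bash
python3 -m crank '0.036 0 0.0005 -0.003 -3 0 0;0.036 0 0.0004 -0.0055 -6 0 0;0.036 0 0.0003 -0.0071 -8 0 0;0.036 0 0.0003 -0.0071 -8 0 0'
python3 -c "
from h import *
p,r,o=pose();print(o['q'].round(2),p+r.apply([0,-.0705,-.0167]),r.as_matrix()[2].round(3))
snap('side','s30',(180,170,380,350),4)
from tip import *
e=r.inv().apply([0,0,-1.])
rows([-5,-10,-13],[e*.005*k for k in(.1,.7,1)])
"
```

```text
time_s: 41.25
position: [0.4272, -0.2297, 0.1227]
tcp_rot: [0.272, 0.949, -0.152, -0.044]
contact_force: [-0.9, -0.6, -1.0]
gripper_width: 0.481
[-0.84  0.75  1.22  2.09 -0.19  0.78  0.1 ] [ 0.4485828 -0.1644934  0.0994904] [-0.001  0.53  -0.848]
-5 [ 0.      0.0009 -0.0058]
-10 [ 0.     -0.     -0.0095]
-13 [ 0.     -0.0007 -0.012 ]
```

View pics/s30.png

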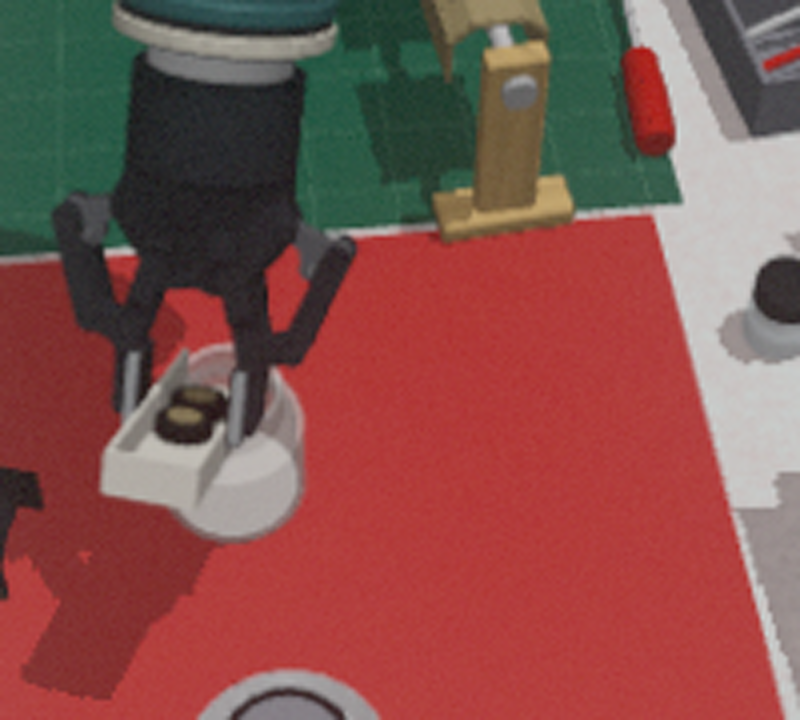

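```bash
python3 -m crank '0.036 0 0.0009 -0.0058 -5 0 0;0.036 0 0 -0.0095 -10 0 0;0.036 0 -0.0007 -0.012 -13 0 0;0.036 0 -0.0007 -0.012 -13 0 0;0.036 0 -0.0007 -0.012 -13 0 0;0.036 0 -0.0007 -0.012 -13 0 0;0.036 0 -0.0007 -0.012 -13 0 0'
python3 -c "
from h import *
p,r,o=pose();print(o['q'].round(2),p+r.apply([0,-.0705,-.0167]),r.as_matrix()[2].round(3))
snap('side','s31',(180,170,380,350),4);snap('top','t31',(260,150,440,320),4)
"
```

```text
time_s: 42.0
position: [0.4289, -0.2239, 0.133]
tcp_rot: [0.377, 0.912, -0.147, -0.06]
contact_force: [0.3, -1.0, -0.2]
gripper_width: 0.481
[-0.94  0.89  1.23  2.07 -0.07  0.82 -0.09] [ 0.44830711 -0.16533402  0.09505054] [ 0.001  0.706 -0.709]
```

View pics/s31.png

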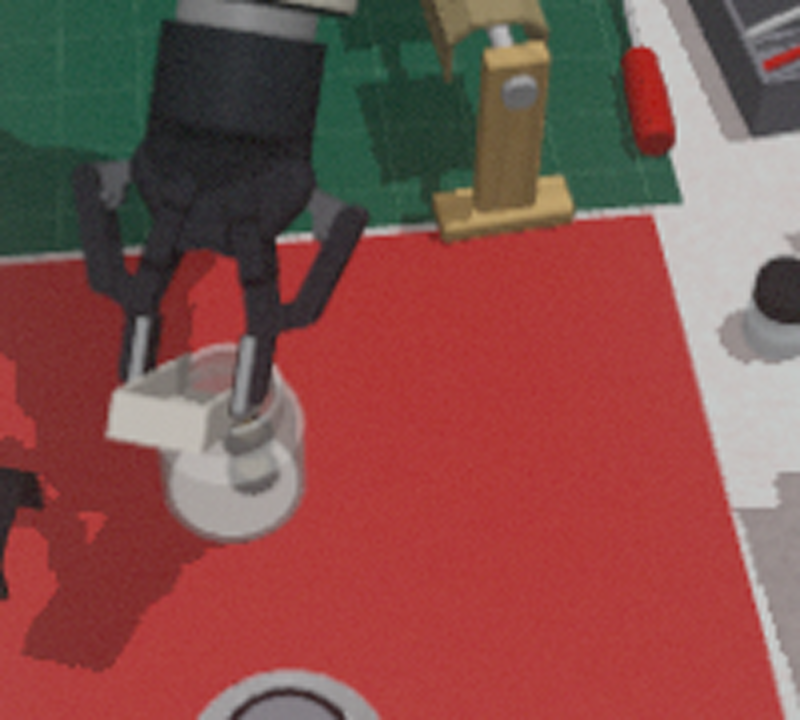

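View pics/t31.png

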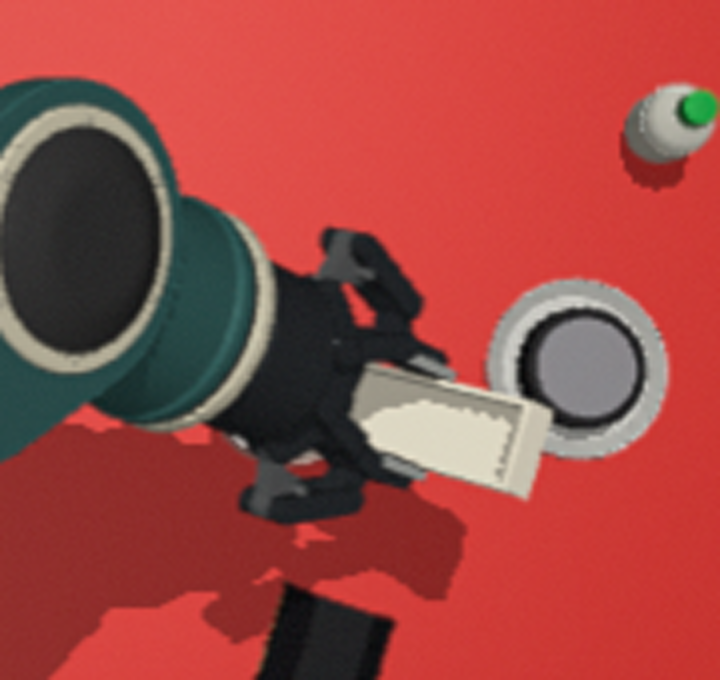

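```bash
python3 -m crank '0.036 0 0 0 0 0 0;0.036 0 0 0 0 0 0;0.036 0 0 0 0 0 0;0.036 0 0 0 0 0 0;0.036 0 0 0 0 0 0;0.036 0 0 0 0 0 0'
python3 -c "
from h import *
snap('side','s32',(200,230,280,320),8)
go([.43,-.235,.15],down(np.radians(-18.6)))
p,r,o=pose();print(r.inv().apply([0,0,.03]))
"
```

```text
time_s: 42.7
position: [0.4292, -0.2234, 0.1327]
tcp_rot: [0.378, 0.912, -0.146, -0.061]
contact_force: [0.5, -0.6, -1.0]
gripper_width: 0.478
t42.8 at [ 0.4292 -0.2234  0.1327] shift m [ 0.0044  0.0198 -0.0046] rot [45.  -0.2  0.4] n>= 5.2
[ 1.94900565e-06  2.12162653e-02 -2.12101410e-02]
```

View pics/s32.png

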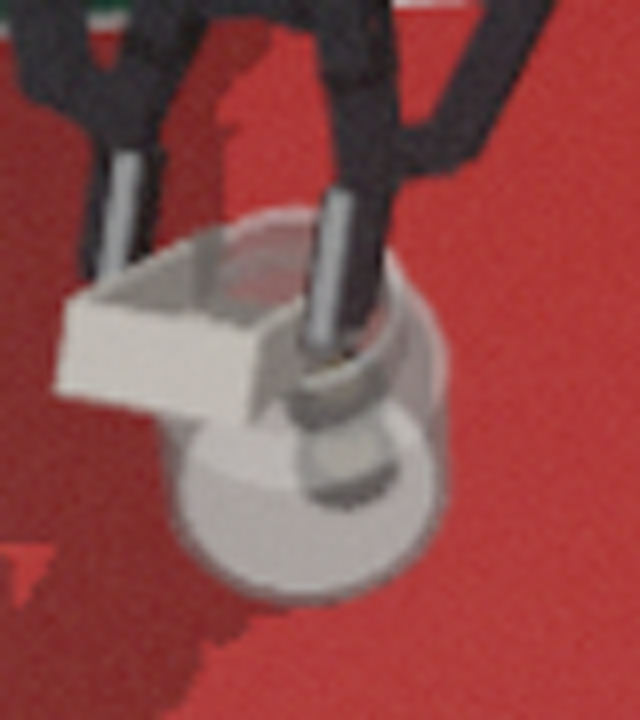

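```bash
python3 -m crank '0.036 0 0.003 -0.003 0 0 0;0.036 0 0.008 -0.008 0 0 0;0.036 0 0.014 -0.014 0 0 0;0.036 0 0.021 -0.021 0 0 0;0.036 0 0.021 -0.021 0 0 0;0.036 0 0.021 -0.021 0 0 0'
python3 -c "
from h import *
snap('side','s33',(200,220,280,320),7)
go([.43,-.25,.15],down(np.radians(-18.6)))
"
```

```text
time_s: 43.35
position: [0.4294, -0.2232, 0.1625]
tcp_rot: [0.377, 0.912, -0.146, -0.06]
contact_force: [0.1, -0.2, -0.6]
gripper_width: 0.478
t43.4 at [ 0.4292 -0.2232  0.1623] shift m [0.0091 0.0092 0.0265] rot [45.  -0.2  0.4] n>= 5.2
```

View pics/s33.png

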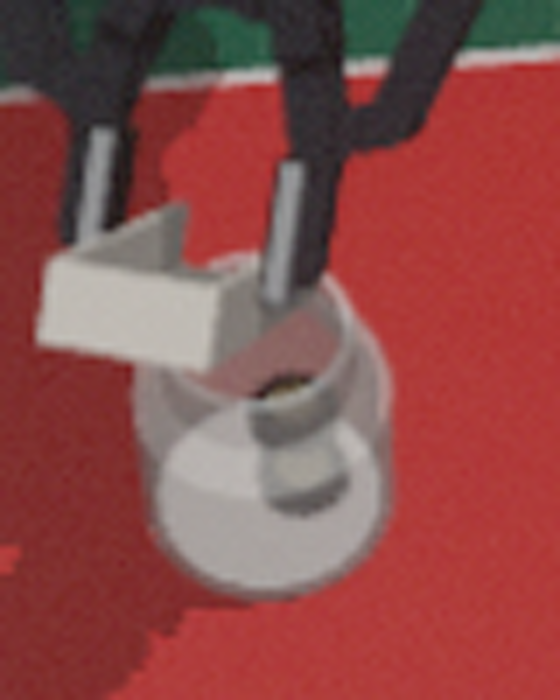

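```bash
python3 -m crank '0.036 0 0 0 6 0 0;0.036 0.001 0.001 -0.002 13 0 0;0.036 0.002 0.002 -0.004 20 0 0;0.036 0.003 0.003 -0.004 27 0 0;0.036 0.005 0.004 0 34 0 0;0.036 0.007 0.006 0.008 41 0 0;0.036 0.009 0.009 0.012 45 0 0.4;0.036 0.009 0.009 0.012 45 -0.2 0.4;0.036 0.009 0.009 0.012 45 -0.2 0.4;0.036 0.009 0.009 0.012 45 -0.2 0.4'
python3 -c "
from h import *
p,r,o=pose();print(o['q'].round(2))
go([.60,-.20,.15],down(np.radians(-18.6)))
"
```

```text
time_s: 44.4
position: [0.4332, -0.2395, 0.1599]
tcp_rot: [0.0, 0.987, -0.161, -0.001]
contact_force: [-0.3, 1.5, -0.8]
gripper_width: 0.476
[-0.34  0.37  0.95  2.   -0.37  0.95  0.47]
t44.4 at [ 0.4332 -0.2395  0.1599] shift m [ 0.1455 -0.0907  0.0095] rot [0.1 0.1 0. ] n>= 3.4
```

```bash
python3 -m crank '0.036 0.02 -0.01 0 0 0 0;0.036 0.05 -0.03 0 0 0 0;0.036 0.09 -0.055 0 0 0 0;0.036 0.13 -0.08 0 0 0 0;0.036 0.1455 -0.0907 0 0 0 0;0.036 0.1455 -0.0907 0.02 0 0 0;0.036 0.1455 -0.0907 0.05 0 0 0;0.036 0.1455 -0.0907 0.08 0 0 0;0.036 0.1455 -0.0907 0.11 0 0 0;0.036 0.1455 -0.0907 0.135 0 0 0;0.036 0.1455 -0.0907 0.15 0 0 0;0.036 0.1455 -0.0907 0.15 0 0 0'
python3 -c "
from h import *
p,r,o=pose();print(o['q'].round(2))
go([.60,-.20,-.0132],down(np.radians(-18.6)));snap('side','s34',(200,180,400,340),4);snap('top','t34',(260,130,440,290),4)
"
```

```text
time_s: 45.6
position: [0.5991, -0.1994, 0.0083]
tcp_rot: [0.0, 0.987, -0.161, -0.002]
contact_force: [0.4, -0.9, -0.6]
gripper_width: 0.482
[-0.22  0.8   0.7   1.74 -0.66  0.85  0.46]
t45.6 at [ 0.5991 -0.1994  0.0083] shift m [0.0011 0.0003 0.0215] rot [0.1 0.2 0. ] n>= 0.4
```

View pics/s34.png

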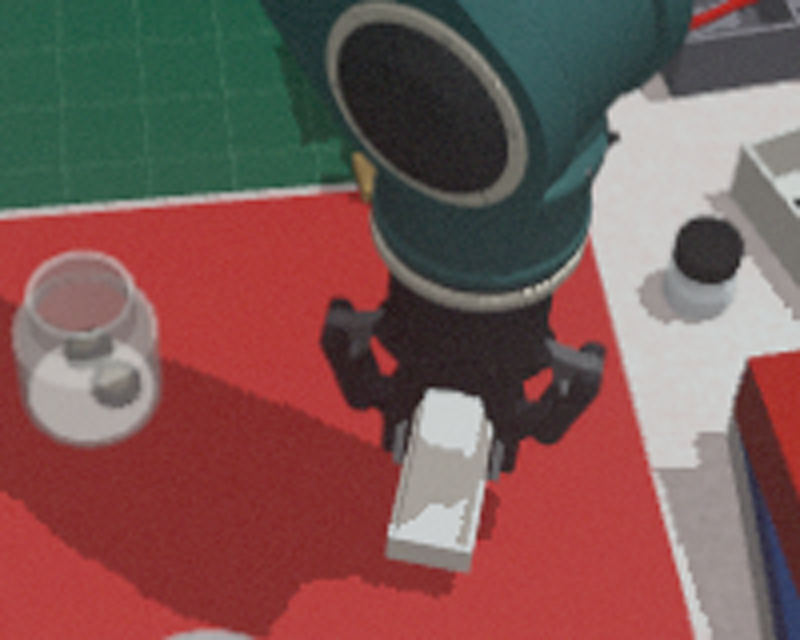

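View pics/t34.png

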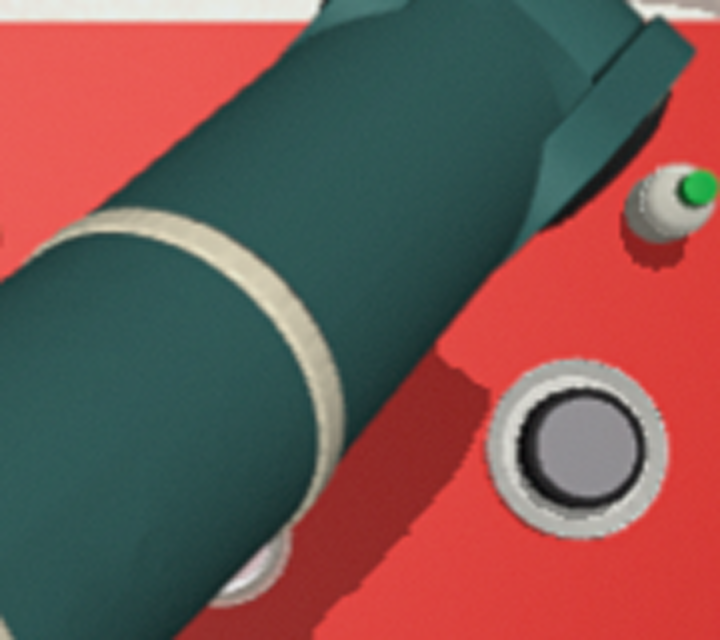

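```bash
python3 -m crank '0.036 0.001 0 0.01 0 0.1 0;0.036 0.001 0 0.018 0 0.1 0;0.036 0.001 0 0.021 0 0.1 0;0.036 0.001 0 0.0215 0 0.1 0;0.036 0.001 0 0.0215 0 0.1 0;0.045 0.001 0 0.0215 0 0.1 0;0.05 0.001 0 0.0215 0 0.1 0;0.055 0.001 0 0.021 0 0.1 0;0.06 0.001 0 0.021 0 0.1 0;0.06 0.001 0 0.021 0 0.1 0'
python3 -m crank '0.065 0.001 0 0.01 0 0 0;0.07 0.001 0 -0.02 0 0 0;0.085 0.001 0 -0.06 0 0 0;0.085 0.001 0 -0.1 0 0 0;0.085 0.001 0 -0.13 0 0 0;0.085 0.001 0 -0.13 0 0 0'
python3 -c "
from h import *
p,r,o=pose();print(o['q'].round(2))
go([.4666,-.3227,.12],down(np.radians(71)));go([.4666,-.3227,.12],down(np.radians(-18.6)));snap('side','s35',(200,180,400,340),4)
"
```

```text
time_s: 46.7
position: [0.6009, -0.2012, -0.0107]
tcp_rot: [0.0, 0.987, -0.162, 0.001]
contact_force: [-0.5, 0.4, 0.4]
gripper_width: 0.705
time_s: 47.3
position: [0.6034, -0.2023, 0.1226]
tcp_rot: [0.0, 0.987, -0.162, 0.003]
contact_force: [0.4, 0.7, -0.8]
gripper_width: 0.993
[-0.28  0.66  0.81  1.69 -0.55  1.03  0.38]
t47.3 at [ 0.6034 -0.2023  0.1226] shift m [-0.0911  0.1578  0.0019] rot [  0.3  -0.3 -89.7] n>= 10.4
t47.3 at [ 0.6034 -0.2023  0.1226] shift m [-0.0911  0.1578  0.0019] rot [-0.  -0.4 -0.1] n>= 3.6
```

View pics/s35.png

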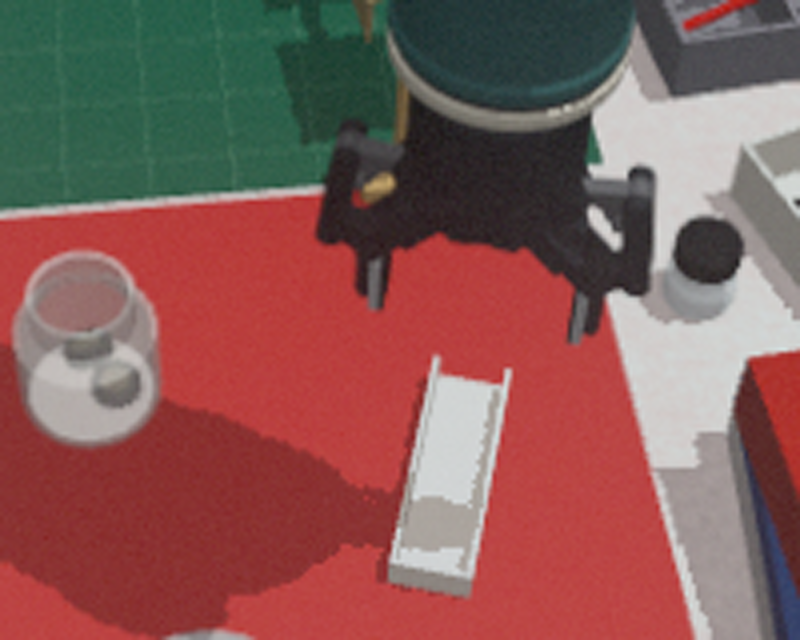

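```bash
python3 -m crank '0.085 -0.03 0.05 0 0 0 0;0.085 -0.06 0.1 0 0 0 0;0.085 -0.09 0.15 0 0 0 0;0.085 -0.0911 0.1578 0 0 0 0;0.085 -0.0911 0.1578 0.03 0 0 0;0.085 -0.0911 0.1578 0.06 0 0 0;0.085 -0.0911 0.1578 0.07 0 0 0;0.085 -0.0911 0.1578 0.07 0 0 0;0.085 -0.0911 0.1578 0.07 0 0 0'
python3 -c "
from h import *
p,r,o=pose();print(o['q'].round(2))
go([.4666,-.3227,-.0095],down(np.radians(-19)));snap('side','s36',(200,180,400,400),4);snap('top','t36',(240,150,440,290),4)
"
```

```text
time_s: 48.25
position: [0.4651, -0.3221, 0.0496]
tcp_rot: [0.0, 0.987, -0.162, 0.001]
contact_force: [0.2, -0.7, 0.2]
gripper_width: 0.997
[-0.02  0.65  0.76  1.9  -0.6   0.83  0.73]
t48.2 at [ 0.4651 -0.3221  0.0496] shift m [0.0015 0.     0.0591] rot [ 0.  -0.1  0.3] n>= 1.2
```

View pics/s36.png

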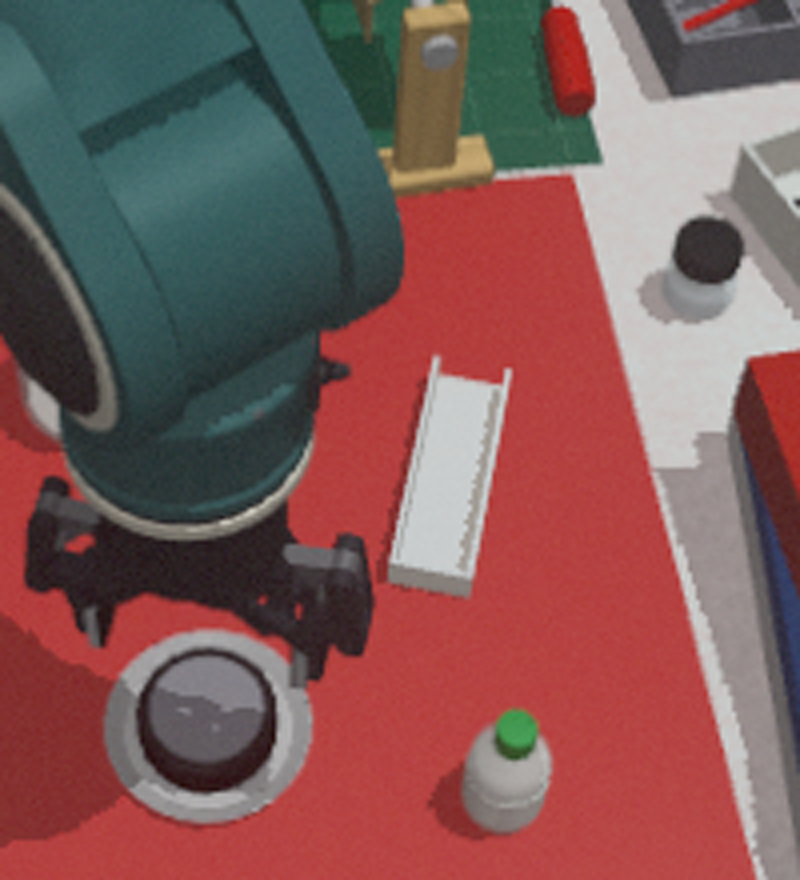

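View pics/t36.png

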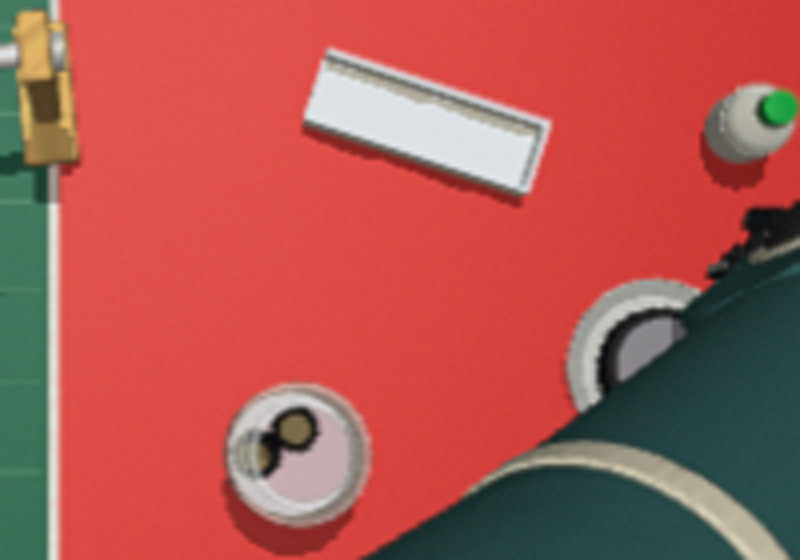

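```bash
python3 -m crank '0.08 0.0015 0 0.02 0 0 0;0.078 0.0015 0 0.04 0 0 0;0.078 0.0015 0 0.055 0 0 0;0.078 0.0015 0 0.0595 0 0 0;0.078 0.0015 0 0.0595 0 0 0;0.078 0.0015 0 0.0595 0 0 0'
python3 -c "
from h import *
go([.4666,-.3227,-.0095],down(np.radians(-19)));snap('side','s37',(200,280,300,400),6)
"
```

```text
time_s: 48.95
position: [0.4667, -0.3227, -0.0096]
tcp_rot: [0.0, 0.987, -0.162, 0.001]
contact_force: [0.1, -0.1, -0.2]
gripper_width: 0.911
t49.0 at [ 0.4667 -0.3227 -0.0096] shift m [-0.0001  0.     -0.0001] rot [ 0.  -0.1  0.3] n>= 0.0
```

View pics/s37.png

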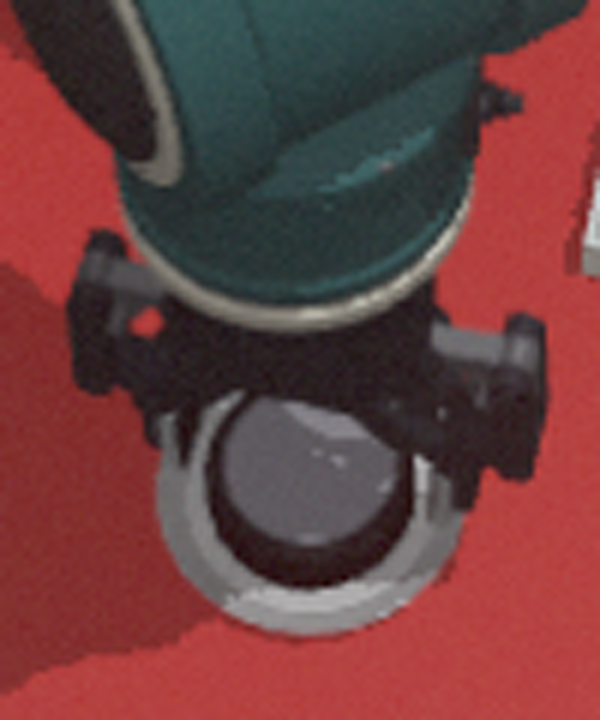

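```bash
python3 -m crank '0.07 0 0 0 0 0 0;0.066 0 0 0 0 0 0;0.06 0 0 0 0 0 0;0.06 0 0 0 0 0 0;0.06 0 0 0 0 0 0' 25
python3 -m crank '0.06 0 0 -0.02 0 0 0;0.06 0 0 -0.06 0 0 0;0.06 0 0 -0.1 0 0 0;0.06 0 0 -0.13 0 0 0;0.06 0 0 -0.13 0 0 0;0.06 0 0 -0.13 0 0 0'
python3 - <<'E'
from ov import *
from scipy.optimize import least_squares
print(at('top',(314.5,263.5),.04))
t=robot.snapshot("top")[:,:,::-1].copy();s=robot.snapshot("side")[:,:,::-1].copy()
cv2.imwrite("pics/raw_t.png",t);cv2.imwrite("pics/raw_s.png",s)
c=at('top',(314.5,263.5),.04)[:2]
C=[(circ(c,.028,.088),(0,255,0)),(circ(c,.038,.0),(0,255,0)),(circ(c,.038,.058),(0,255,0))]
overlay(t,"top",C,(280,225,350,300),9,"o7");overlay(s,"side",C,(190,220,260,300),8,"o8")
E
```

```text
time_s: 49.5
position: [0.4667, -0.3225, -0.0097]
tcp_rot: [0.0, 0.987, -0.162, 0.001]
contact_force: [-1.4, 2.7, 8.8]
gripper_width: 0.75
time_s: 50.1
position: [0.4666, -0.3221, 0.1199]
tcp_rot: [0.0, 0.987, -0.162, 0.001]
contact_force: [1.0, 1.2, -2.4]
gripper_width: 0.754
[ 0.41896446 -0.1186697   0.04      ]
```

View pics/o7.png

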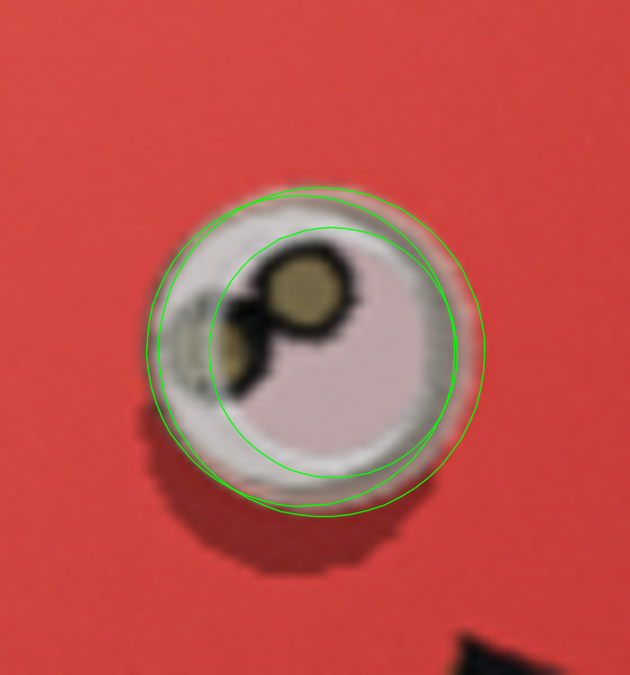

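View pics/o8.png

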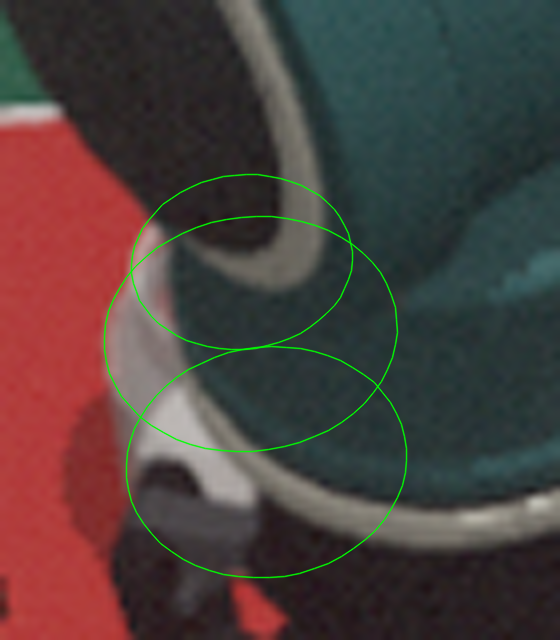

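```bash
python3 - <<'E'
from ov import *
a=at('side',(236.9,267),.088);b=at('side',(220.2,253.2),.088);print(a,b,b-a)
im=cv2.imread("pics/s35.png")
c=(.4222,-.1179)
# side bias: rim earlier seen at (.4505,-.158) for (.4528,-.156)
cs=(c[0]-.0023,c[1]-.002)
uv=(proj("side",circ(cs,.028,.088))+.5-[200,180])*4-.5
o=im.copy();cv2.polylines(o,[uv.round().astype(int)],True,(0,255,0),1,cv2.LINE_AA)
cv2.imwrite("pics/o9.png",cv2.resize(o[220:460,0:240],None,fx=3,fy=3))
E
```

```text
[ 0.45131057 -0.15947633  0.088     ] [ 0.41976637 -0.12168778  0.088     ] [-0.0315442   0.03778855  0.        ]
```

View pics/o9.png

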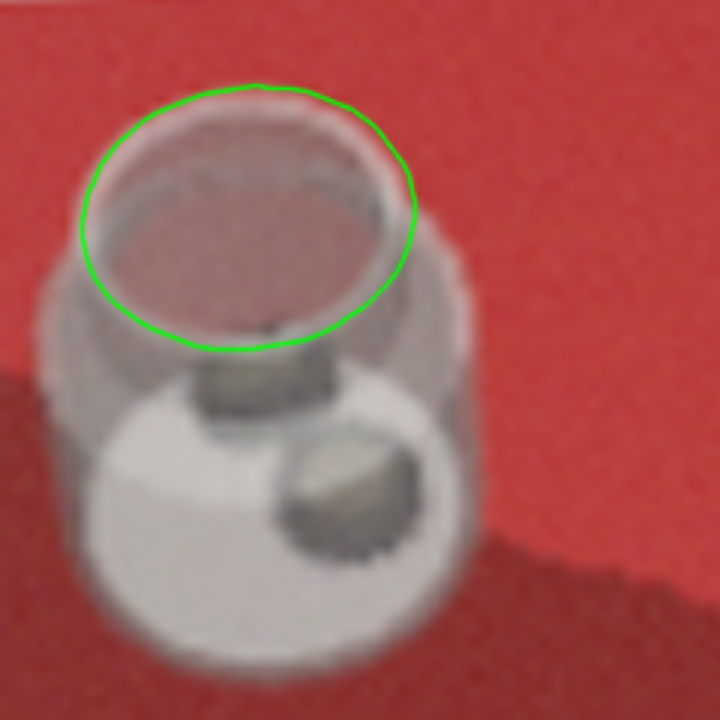

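```bash
python3 -c "
from h import *
go([.4216,-.1183,.092],down(np.radians(-18.6)))"
```

```text
t50.2 at [ 0.4659 -0.3219  0.1188] shift m [-0.1071 -0.1787  0.0268] rot [-0.  -0.  -0.1] n>= 4.2
```

```bash
python3 -m crank '0.06 -0.015 -0.02 0 0 0 0;0.06 -0.04 -0.06 0 0 0 0;0.06 -0.065 -0.1 0 0 0 0;0.06 -0.09 -0.14 0 0 0 0;0.06 -0.1071 -0.1787 0 0 0 0;0.06 -0.1071 -0.1787 0 0 0 0;0.06 -0.1071 -0.1787 0.015 0 0 0;0.06 -0.1071 -0.1787 0.0268 0 0 0;0.06 -0.1071 -0.1787 0.0268 0 0 0;0.06 -0.1071 -0.1787 0.0268 0 0 0'
python3 - <<'E'
from ov import *
go([.4216,-.1183,.0578],down(np.radians(-18.6)))
p,r,o=pose();print(o['q'].round(2))
t=robot.snapshot("top")[:,:,::-1].copy();s=robot.snapshot("side")[:,:,::-1].copy()
c=p[:2];zc=p[2]+.0122
C=[(circ(c,.033,zc),(0,255,0)),(circ(c,.033,zc+.022),(0,255,0)),(circ((.4216,-.1183),.028,.088),(255,255,0))]
overlay(t,"top",C,(260,200,360,300),6,"o10");overlay(s,"side",C,(190,200,270,310),7,"o11")
E
```

```text
time_s: 51.2
position: [0.4216, -0.1196, 0.0924]
tcp_rot: [0.001, 0.987, -0.163, 0.0]
contact_force: [0.8, -0.2, -0.2]
gripper_width: 0.749
t51.2 at [ 0.4216 -0.1196  0.0924] shift m [-0.0004 -0.0012  0.0346] rot [ 0.1 -0.  -0.2] n>= 0.7
[-0.57  0.38  0.91  2.19 -0.43  0.76  0.3 ]
```

View pics/o10.png

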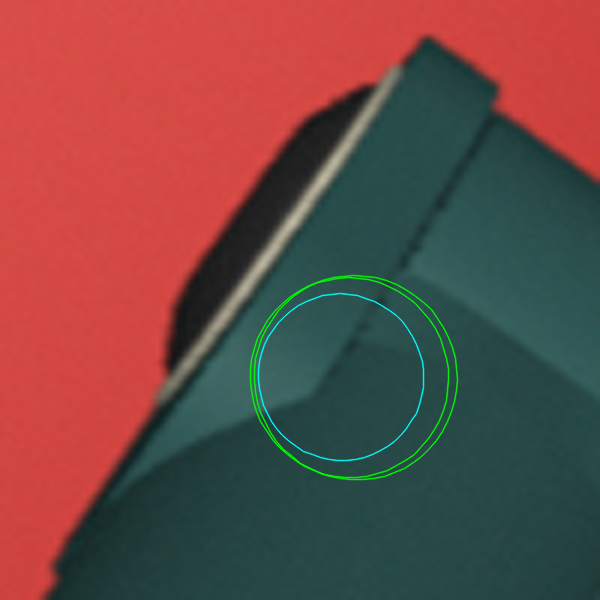

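View pics/o11.png

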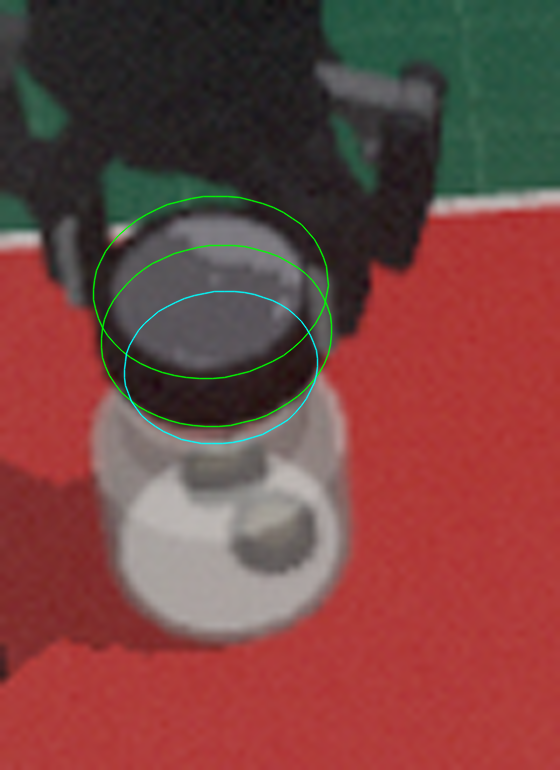

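```bash
python3 -m crank '0.06 -0.0004 -0.0012 0.008 0 0 0;0.06 -0.0004 -0.0012 0.014 0 0 0;0.06 -0.0004 -0.0012 0.018 0 0 0;0.06 -0.0004 -0.0012 0.018 0 0 0'
python3 - <<'E'
from ov import *
go([.4216,-.1183,.0578],down(np.radians(-18.6)))
s=robot.snapshot("side")[:,:,::-1].copy()
overlay(s,"side",[],(190,200,270,310),7,"o12")
E
```

```text
time_s: 51.7
position: [0.4215, -0.1175, 0.0741]
tcp_rot: [0.0, 0.987, -0.162, 0.0]
contact_force: [-1.3, 0.1, -0.7]
gripper_width: 0.757
t51.7 at [ 0.4215 -0.1175  0.0741] shift m [0.0003 0.0007 0.0163] rot [ 0.  -0.  -0.1] n>= 0.3
```

View pics/o12.png

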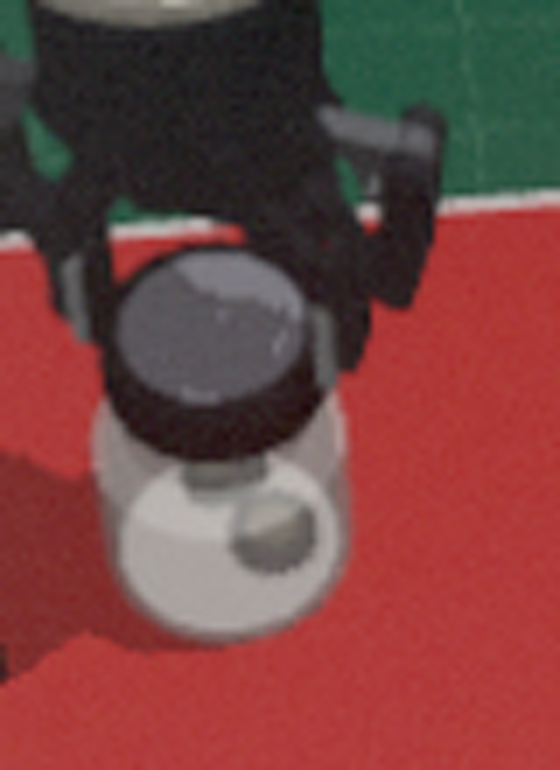

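```bash
python3 -m crank '0.06 0.0003 0.0007 0.004 0 0 0;0.06 0.0003 0.0007 0.008 0 0 0;0.06 0.0003 0.0007 0.008 0 0 0'
python3 -m crank '0.06 0 0 0.004 0 0 0;0.06 0 0 0.0075 0 0 0;0.06 0 0 0.0075 0 0 0;0.06 0 0 0.0075 0 0 0'
python3 - <<'E'
from ov import *
go([.4216,-.1183,.0578],down(np.radians(-18.6)))
s=robot.snapshot("side")[:,:,::-1].copy()
overlay(s,"side",[],(190,200,270,310),7,"o13")
E
```

```text
time_s: 52.05
position: [0.4219, -0.1183, 0.0663]
tcp_rot: [0.0, 0.987, -0.162, 0.0]
contact_force: [-1.0, -1.4, -0.9]
gripper_width: 0.755
time_s: 52.45
position: [0.4221, -0.1183, 0.0591]
tcp_rot: [0.0, 0.987, -0.162, 0.001]
contact_force: [-1.0, -1.2, -0.7]
gripper_width: 0.752
t52.5 at [ 0.4221 -0.1183  0.0591] shift m [-0.0004  0.0002  0.0013] rot [ 0.  -0.1 -0.1] n>= 0.0
```

View pics/o13.png

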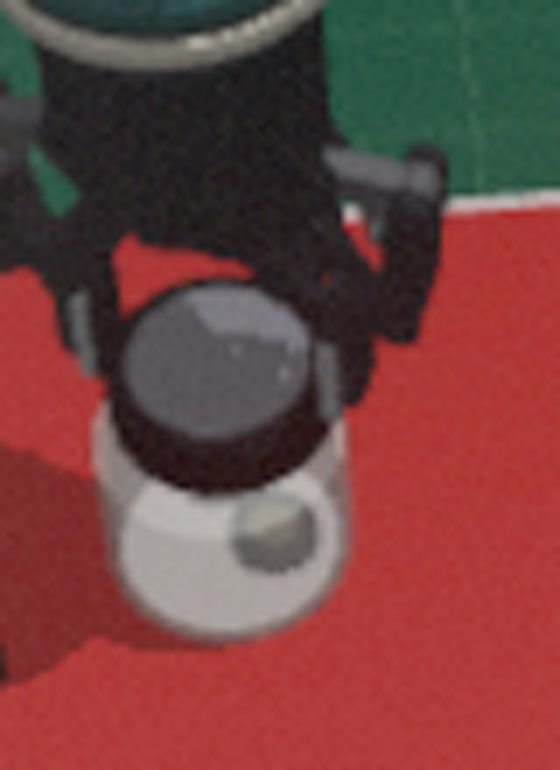

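```bash
python3 -m crank '0.06 0 0 0.001 0 0 0;0.06 0 0 0.001 0 0 0;0.066 0 0 0.001 0 0 0;0.07 0 0 0.001 0 0 0;0.075 0 0 0.001 0 0 0;0.08 0 0 0.001 0 0 0;0.085 0 0 0.001 0 0 0;0.085 0 0 0.001 0 0 0'
python3 -m crank '0.085 0 0 -0.01 0 0 0;0.085 0 0 -0.03 0 0 0;0.085 0 0 -0.06 0 0 0;0.085 0 0 -0.1 0 0 0;0.085 0 0 -0.13 0 0 0;0.085 0 0 -0.13 0 0 0'
python3 -c "
from h import *
go([.35,.05,.25],down(np.radians(-18.6)));snap('side','s40',(190,200,270,310),7)
"
```

```text
time_s: 53.3
position: [0.4221, -0.1182, 0.0582]
tcp_rot: [0.0, 0.987, -0.162, 0.001]
contact_force: [0.4, 0.1, -0.4]
gripper_width: 0.997
time_s: 53.9
position: [0.4235, -0.1187, 0.1916]
tcp_rot: [-0.001, 0.987, -0.162, 0.003]
contact_force: [0.3, 0.3, -0.2]
gripper_width: 0.998
t53.9 at [ 0.4235 -0.1187  0.1916] shift m [-0.1233 -0.1364 -0.0587] rot [-0.2 -0.3 -0.1] n>= 3.9
```

View pics/s40.png

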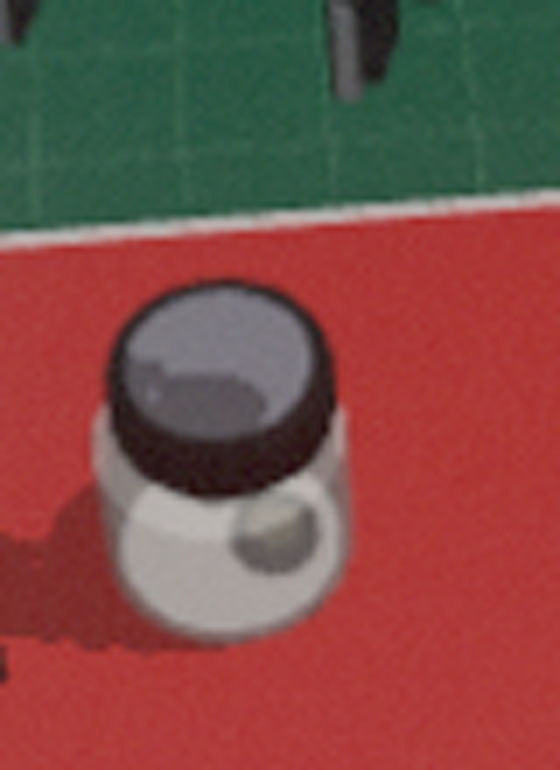

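Cap is seated. I'll move the arm clear and check everything with full pictures.

```bash
python3 -m crank '0.085 -0.03 -0.03 -0.03 0 0 0;0.085 -0.05 -0.05 -0.05 0 0 0;0.085 -0.07 -0.08 -0.058 0 0 0;0.085 -0.1 -0.11 -0.058 0 0 0;0.085 -0.11 -0.136 -0.058 0 0 0;0.085 -0.11 -0.136 -0.058 0 0 0;0.085 -0.11 -0.136 -0.058 0 0 0;0.085 -0.11 -0.136 -0.058 0 0 0'
python3 -c "
from h import *
print(pose()[0]);snap('side','s41',None,1.4);snap('top','t41',None,1.4)
"
```

```text
time_s: 54.75
position: [0.3611, 0.045, 0.2457]
tcp_rot: [0.001, 0.987, -0.163, 0.0]
contact_force: [0.0, 0.2, -0.5]
gripper_width: 0.996
[0.36110968 0.04497089 0.24570505]
```

View pics/s41.png

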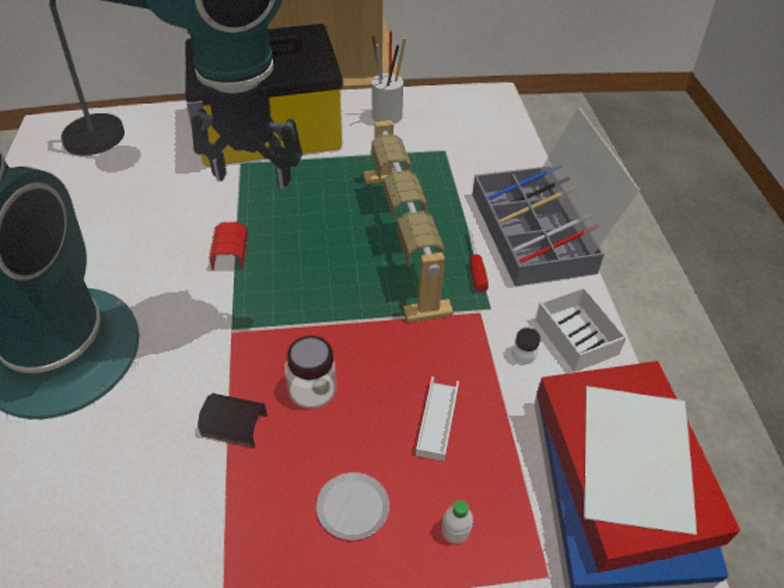

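View pics/t41.png

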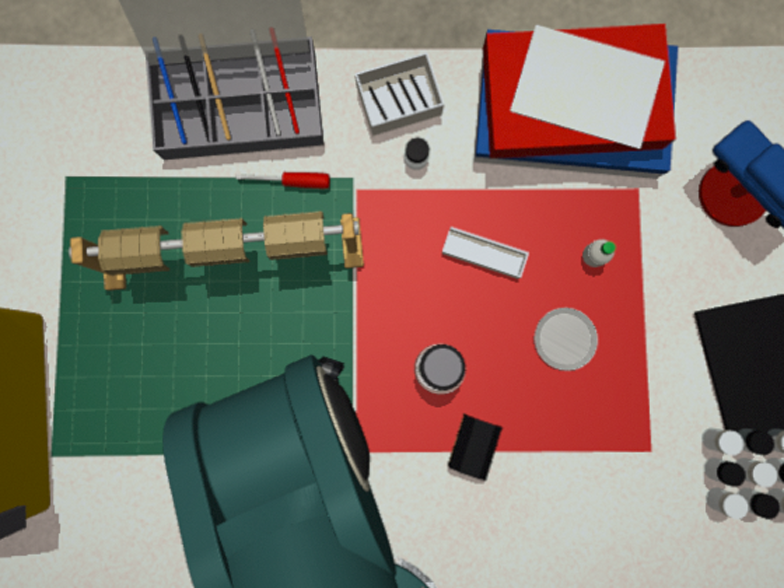

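```bash
python3 -c "
from cell import robot
print(abs(robot.get_obs()['dq']).max());print(robot.job_done())"
```

```text
0.005189812533723843
the job is handed in; nothing more can be done
None
```

I finished the job and handed it in at about 55 s of the 208 s allowed; no verdict was reported.

**Covers:** All three sandy covers hang astride the rail, lengthwise along the rod. The red and black look-alikes were left alone.

**Wheels and jar:** I stood the cap in the dish and held the scoop at 45° over the mouth until both wheels (only two were there) had slid into the jar. The empty scoop then went back level on the bench. It isn't in its original spot: it lies about 5 cm nearer the robot, turned about 90°. The jar was knocked about 5 cm aside after the pour. I found its new position in both cameras before putting the cap back on.

**Last checks:** The last two full pictures show:
- three covers on the rail
- the cap seated straight on the jar, with an earlier view showing both wheels in it
- an empty scoop and an empty dish
- the glue, paint and screwdriver where they were
- the arm clear of everything and practically still

**What went wrong or disagreed:**
- **Finger position:** The first grasp of cover 1 slipped because the fingertips sat about 15 mm farther back than I had assumed. I regrasped it lower, and it held.
- **First pour:** I stopped the first try, made from the robot's own side, at 24° because a wrist joint was near its limit. I poured from the side instead.
- **Cameras:** The two cameras disagreed by about 2 mm, so I averaged them and checked against the arm.
- **Cover 1:** It hangs a few degrees off level.

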